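# Load used gelato spades and send the basket to the dishwasher rack

### The arm

A 6-joint arm with a two-finger parallel gripper is mounted at the origin on the work surface. World frame = base frame: x ahead of the robot, y to its left, z up, the work surface at z = 0. Lengths are in m, angles in degrees, forces in N, time in s.
With the tool pointing down it reaches from about 0.4 to 0.825 m from the base axis. Payload 7 kg.
Tool frame: the origin (TCP) lies midway between the tips of the shut fingers; the grasp point (between the pads) lies 19 mm behind it; x points along the fingers, z is the direction in which the jaws open and shut, and the axes are right-handed (so a half turn about x gives the same grasp; the last joint's range is limited). The gripper opens to 88 mm and grips with 3 to 60 N. Pads are 19 mm wide; open, the fingers measure 130 mm over their backs; the gripper's body (78 mm by 193 mm) begins 47 mm behind the grasp point.
Start: joints at [85.72, 20.546, 0.682, 0, -70.136, -16.507], TCP at [0.24, 0.631, 0.227] pointing down, gripper open.
Joint ranges: [-176.03, 176.03], [-82.01, 121.73], [-58.28, 71.71], [-173.87, 95.51], [-174.79, -0.11], [-173.66, 173.66]. Speed limits (degrees/s): [136.94, 136.94, 172.46, 180, 180, 180].

### API

Orientations are given as [roll, pitch, yaw] about the fixed x, y, z axes, in that order (R = Rz(yaw) Ry(pitch) Rx(roll)).
In Python, from plant import ctrl gives the robot as it stands.
- The arm moves only by the tool servo_tool, never from a script. Its argument "motion" is a list of rows, each an object with "offset": the shift along the tool's x, y, z in m, a list of three; "roll": the turn about the tool's x in degrees; "claw": the opening, from -1 (shut) to 1 (fully open), so that 0 is half open. In form: [{"offset": [x, y, z], "roll": roll, "claw": claw}, ...]. A call has 1 to 12 rows; each row shifts and turns the commanded pose from where the row before left it, along the tool's axes as they then stand; what a row does not reach is not made up. A row lasts 1/8 s, in which the tool goes at most 62.5 mm and 10.7 degrees, less where a joint would pass 70% of its speed; a pose out of reach is approached as far as the arm can. A call is refused whole if a number of a shift passes 0.0625 or a number of a turn 10.7, either way. A call with a gripper value outside its range is refused whole. The fingers move at their own pace and stop on an object; the grip force is fixed at half the most. Time passes only in rows, so rows that do not move let the fingers close. It gives the time, the measured TCP pose, the force and the opening at its end, in the units of the state.
- ctrl.get_obs(): the state, without advancing time (a new reading comes with each control period).
- ctrl.snapshot(name): name is "scene" or "side" or "wrist"; returns a dict with "frame" (420x560x3 uint8, blue, green, red), "z_map" (420x560 float32, m along the optical axis (not along the pixel's ray), 0 where there is no reading), "mtx" (3x3 intrinsics, pixels), "extrinsics" (4x4, takes a point from camera to world coordinates). Camera axes: x right, y up, looking along -z (the intrinsics and any distortion apply to the point x, -y, -z); pixel columns grow to the right and rows downward; lengths in m; the calibration is good to about 2 mm. A picture is of the moment at which its call begins.
- ctrl.close_job(): hands the job in, once; it reports no verdict.
The state is a dict: "clock": time; "joint_pos": joint angles; "qvel": joint speeds; "tau": joint torques, N m; "tool_pos": TCP position; "orientation": TCP orientation; "force": force on the tool from outside, world axes, zero at the start; "moment": the same for the moment, N m; "opening": finger opening in m.
Only numpy, scipy, OpenCV 4.12 (cv2) and the standard library are available. Lean on these libraries where they do the work, as an engineer would, in place of code of your own. Each camera call takes 0.05 s, during which the arm holds its last target.

### The job

Clear the used gelato spades off the bench: stand every one of them, blade down and handle up, in the cutlery basket while it waits on the roller track (taken near the end of its handle and lifted, a spade swings down to hang by itself when the grip is slackened a little; then grip it firmly again). When all are in, roll the basket along the rollers, without lifting it, until it is up against the end stop; only there lift it off by its bar and set it down flat in the free part of the dishwasher rack, the spades still standing in it. Leave the cup in the rack, the ramekin and the tart ring where they are.

Things in the scene. Friction and masses are not known exactly. Their poses are not given: they have to be found in the camera images.
- track: stainless roller track on the bench, 500 long, 188 wide. Nine free-turning grey rollers (30 mm diameter, 138 wide, 50 apart), tops 45 mm above the bench; they drag about 0.5 N on the basket. Guide strips along both sides, 140 mm apart, stand 17 mm above the roller tops. End stop: upright plate 27 mm higher than the roller tops. Origin: centre of its underside; x along the rolling direction.
- track_stop (a point): middle of the end stop's face (the side the basket meets) at the height of the roller tops, 225 mm along x from the track's origin. Its x axis points along the track in the rolling direction, into the stop; z up. Rollers lie from 50 to 450 mm before the stop.
- basket_bar (a point): centre of the basket's level carrying bar (14 mm thick steel, blue sleeve 17 mm), 229 mm above its underside, running 136 mm along y across the middle of the basket on two bail legs (14 x 6 mm, outside the long walls). z up; x is along the track towards the stop as it stands.
- basket: grey plastic cutlery basket on the rollers, 0.30 kg: 202 mm long (x), 124 mm wide (y), walls 90 mm high and 4 mm thick; a cross of 4 mm partitions makes four pockets, each 95 x 56 mm inside and 86 mm deep. Origin: centre of its underside, 45 mm above the bench as it stands on the rollers.
- basket_floor (a point): centre of the basket's inner floor, 4 mm above its underside; same axes as the bar's point.
- pocket0 (a point): centre of the floor of pocket 0 of the basket; same axes as the bar's point. The walls rise 86 mm above it.
- pocket1 (a point): centre of the floor of pocket 1 of the basket; same axes as the bar's point. The walls rise 86 mm above it.
- pocket2 (a point): centre of the floor of pocket 2 of the basket; same axes as the bar's point. The walls rise 86 mm above it.
- pocket3 (a point): centre of the floor of pocket 3 of the basket; same axes as the bar's point. The walls rise 86 mm above it.
- spade0_grip (a point): used gelato spade, green handle, 220 mm, 0.13 kg, lying flat. Point: on the handle axis near its flared end, 13.5 mm above the bench. x points to the handle end (+40; blade tip at -180); z up as it lies. Blade 50 wide, 5 thick, x -180 to -75, underside at z -13.5; handle 20 wide (y), 21 deep, x -62 to +28; flared end 20 wide, 27 deep. Balances at x = -82: held at this point and slackened it swings blade down. May be absent.
- spade1_grip (a point): used gelato spade, red handle, 220 mm, 0.13 kg, lying flat. Point: on the handle axis near its flared end, 13.5 mm above the bench. x points to the handle end (+40; blade tip at -180); z up as it lies. Blade 50 wide, 5 thick, x -180 to -75, underside at z -13.5; handle 20 wide (y), 21 deep, x -62 to +28; flared end 20 wide, 27 deep. Balances at x = -82: held at this point and slackened it swings blade down. May be absent.
- spade2_grip (a point): used gelato spade, yellow handle, 220 mm, 0.13 kg, lying flat. Point: on the handle axis near its flared end, 13.5 mm above the bench. x points to the handle end (+40; blade tip at -180); z up as it lies. Blade 50 wide, 5 thick, x -180 to -75, underside at z -13.5; handle 20 wide (y), 21 deep, x -62 to +28; flared end 20 wide, 27 deep. Balances at x = -82: held at this point and slackened it swings blade down. May be absent.
- spade3_grip (a point): used gelato spade, blue handle, 220 mm, 0.13 kg, lying flat. Point: on the handle axis near its flared end, 13.5 mm above the bench. x points to the handle end (+40; blade tip at -180); z up as it lies. Blade 50 wide, 5 thick, x -180 to -75, underside at z -13.5; handle 20 wide (y), 21 deep, x -62 to +28; flared end 20 wide, 27 deep. Balances at x = -82: held at this point and slackened it swings blade down. May be absent.
- rack_free (a point): point on the rack's inner floor, middle of its free part, 45 mm along the rack's x from the rack's centre; same axes as the rack. From here it is 122 mm to the wall at +x, over 110 mm to the cup at -x, 167 mm to the walls either way along y.
- rack: blue open dishwasher rack on the bench beyond the stop end of the track, fixed: 350 x 350 mm, walls 75 mm high and 8 mm thick, inner floor 12 mm above the bench; one white cup in its corner at -x, +y. Origin: centre of its underside; x, y along its sides.
- cup_a: white cup in the rack, 72 mm wide, 70 mm high, origin under its middle; stays there.
- ramekin: small white ramekin on the bench between the spades and the rack, 60 mm wide, 40 mm high, origin under its middle; not part of the job.
- tart_ring: steel tart ring lying on the bench between the spades and the rack, next to the ramekin, 70 mm wide, 30 mm high, origin under its middle; not part of the job.

How it is judged:
By the outcome, as a careful person would: the job done as asked, in the order asked, and still so for the second after the job is handed in, with the robot touching nothing.
Of spade0, spade1, spade2, spade3 only 3 to 4 are there at a start; the rules pass over those that are not, and their reading is None.
At some moment in a run one of spade0, spade1, spade2, spade3 may be knocked a few centimetres aside while the robot is not near it.
It also fails if it takes over 208 s, if anything falls off the work surface, if the arm or the gripper's body presses on something with over 40 N, if the wrist force passes 120 N, or if a joint passes its speed limit or range.

## Working session

There is one attempt and no reset: what is moved stays moved. The work goes in short steps, Python scripts to look and compute and a tool call to move; the robot and the scene stay as the last step left them, time stands still between calls to the robot, and variables do not carry over. Pictures are saved under pics/ and viewed, and the job is handed in when it is done.

Besides the shell and the picture viewer there is one more tool, called after "Request:" as name(argument=value, ...), one argument or row to a line, values as JSON. servo_tool: Moves the arm, as the interface text tells. Its arguments: {"type":"object","properties":{"motion":{"type":"array"}},"required":["motion"]}

```bash
ls; mkdir -p pics; cat > h.py <<'E'
import numpy as np, cv2
from plant import ctrl
np.set_printoptions(precision=4,suppress=True)
def snap(n,f):
    s=ctrl.snapshot(n); cv2.imwrite('pics/'+f+'.png',s['frame']); np.savez('/tmp/'+f+'.npz',**s); return s
def pts(s):
    z=s['z_map']; h,w=z.shape; u,v=np.meshgrid(np.arange(w),np.arange(h)); K=s['mtx']
    X=(u-K[0,2])/K[0,0]*z; Y=(v-K[1,2])/K[1,1]*z
    P=np.stack([X,-Y,-z,np.ones_like(z)],-1)@s['extrinsics'].T
    P=P[...,:3]; P[z==0]=np.nan; return P
E
python3 - <<'E'
from h import *
o=ctrl.get_obs()
for k,v in o.items(): print(k,np.array(v))
for n in ['scene','side','wrist']:
    s=snap(n,n+'0'); print(n,s['mtx'].tolist(),s['extrinsics'].round(3).tolist(), s.keys())
E
```

```text
pics
clock 0.0
joint_pos [ 85.7209  20.5899   0.6338  -0.0186 -70.1356 -16.5069]
qvel [ 0.0396  0.0771  0.0369  0.0462 -0.0555  0.0266]
tau [ -0.0009 -58.272   29.3045   6.9972   0.0071  -0.0002]
tool_pos [0.2394 0.6306 0.2256]
orientation [   5.7185   89.9066 -105.0739]
force [-0.5995 -0.671  -0.4036]
moment [ 0.0525 -0.0085  0.0565]
opening 0.08759924538702431
scene [[505.9684654269559, 0.0, 282.0436928425413], [0.0, 505.9684654269559, 198.92867789327138], [0.0, 0.0, 1.0]] [[-0.387, -0.568, 0.727, 1.394], [0.922, -0.232, 0.31, 0.343], [-0.007, 0.79, 0.613, 0.929], [0.0, 0.0, 0.0, 1.0]] dict_keys(['frame', 'z_map', 'mtx', 'extrinsics'])
side [[420.4225571616539, 0.0, 279.50916089236205], [0.0, 420.4225571616539, 208.23454175825998], [0.0, 0.0, 1.0]] [[0.98, 0.119, -0.159, 0.359], [-0.198, 0.555, -0.808, -0.781], [-0.008, 0.823, 0.568, 0.729], [0.0, 0.0, 0.0, 1.0]] dict_keys(['frame', 'z_map', 'mtx', 'extrinsics'])
wrist [[299.6572775898602, 0.0, 279.92034387091184], [0.0, 299.6572775898602, 208.31827092408508], [0.0, 0.0, 1.0]] [[-0.354, 0.907, 0.229, 0.3], [-0.935, -0.344, -0.086, 0.607], [0.001, -0.245, 0.97, 0.384], [0.0, 0.0, 0.0, 1.0]] dict_keys(['frame', 'z_map', 'mtx', 'extrinsics'])
```

View pics/scene0.png

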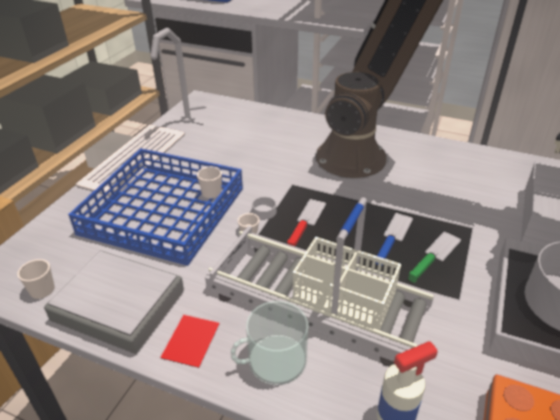

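View pics/side0.png

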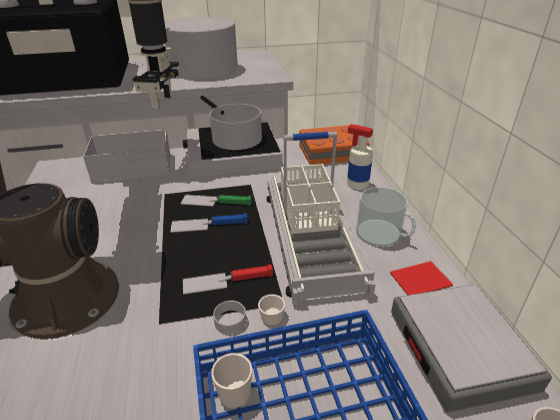

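View pics/wrist0.png

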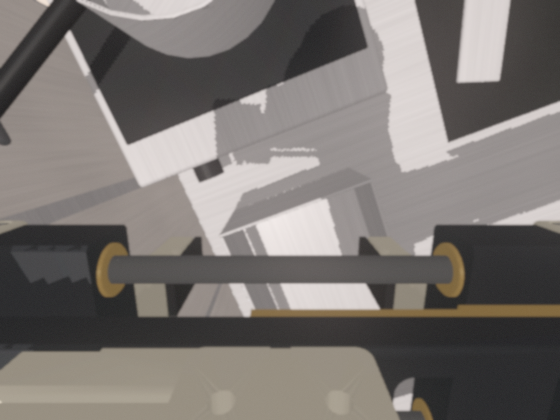

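The scene and side views show three spades: green at about (435,255), blue (395,235) and red (305,225) in the scene view. There is no yellow one. The basket is at about (345,280), the rack on the left at (160,205), and the end stop is on the rack side. Next I'll measure them.

```bash
cat >> h.py <<'E'
def cmask(s,c):
    hsv=cv2.cvtColor(s['frame'],cv2.COLOR_BGR2HSV); H,S,V=cv2.split(hsv)
    m=(S>120)&(V>60)
    return m&{'green':(H>45)&(H<85),'blue':(H>100)&(H<130),'red':(H<8)|(H>172),'yellow':(H>20)&(H<40)}[c]
def spade(s,c,zlo=0.012,zhi=0.034):
    P=pts(s); m=cmask(s,c)&(P[...,2]>zlo)&(P[...,2]<zhi)&(P[...,0]>.2)&(P[...,0]<.75)
    n,l,st,ce=cv2.connectedComponentsWithStats(m.astype(np.uint8))
    out=[]
    for i in range(1,n):
        if st[i,4]<60: continue
        Q=P[l==i]; q=Q[:,:2]; cen=q.mean(0); u,sv,vt=np.linalg.svd(q-cen,full_matrices=False); d=vt[0]
        t=(q-cen)@d; w=(q-cen)@[-d[1],d[0]]
        mid=lambda a:(np.percentile(a,1)+np.percentile(a,99))/2
        out.append(dict(n=len(q),c=cen+d*mid(t)+np.array([-d[1],d[0]])*mid(w),d=d,L=np.ptp(np.percentile(t,[1,99])),W=np.ptp(np.percentile(w,[1,99])),z=np.percentile(Q[:,2],[5,50,95]),px=ce[i]))
    return out
E
python3 - <<'E'
from h import *
for n in ['scene','side']:
    s=dict(np.load(f'/tmp/{n}0.npz')); P=pts(s)
    for c in ['green','blue','red','yellow']:
        for r in spade(s,c): print(n,c,r)
    # blue bar
    m=cmask(s,'blue')&(P[...,2]>.2)&(P[...,0]>.3); Q=P[m]; print('bar',len(Q),Q.mean(0),np.percentile(Q,[1,99],axis=0).tolist())
    m=cmask(s,'blue')&(P[...,2]>.06)&(P[...,2]<.1)&(P[...,1]<.15); Q=P[m]; print('rack top',len(Q))
    q=Q[:,:2].astype(np.float32); r=cv2.minAreaRect(q); print(r, cv2.boxPoints(r).tolist())
E
```

```text
scene green {'n': 194, 'c': array([0.4378, 0.3129]), 'd': array([ 0.9473, -0.3204]), 'L': np.float64(0.09123845127701383), 'W': np.float64(0.016835367572015293), 'z': array([0.0216, 0.0257, 0.0294]), 'px': array([422.2526, 264.7784])}
scene blue {'n': 104, 'c': array([ 0.331 , -0.5143]), 'd': array([-0.0582,  0.9983]), 'L': np.float64(0.13304050373225795), 'W': np.float64(0.03585924292375281), 'z': array([0.0124, 0.0145, 0.019 ]), 'px': array([165.5   , 173.2019])}
scene blue {'n': 216, 'c': array([ 0.5042, -0.5744]), 'd': array([1.    , 0.0054]), 'L': np.float64(0.17338074682714977), 'W': np.float64(0.03644988123354379), 'z': array([0.0123, 0.0151, 0.0198]), 'px': array([109.787 , 202.3426])}
scene blue {'n': 774, 'c': array([ 0.5538, -0.3162]), 'd': array([ 0.7184, -0.6956]), 'L': np.float64(0.41471118598436785), 'W': np.float64(0.23029357313087612), 'z': array([0.0131, 0.0182, 0.0304]), 'px': array([167.0581, 238.6486])}
scene blue {'n': 175, 'c': array([0.4056, 0.2144]), 'd': array([ 0.9959, -0.0904]), 'L': np.float64(0.08528623658039924), 'W': np.float64(0.019546281199816412), '
[... 1677 characters left out ...]
7.4045, 366.618 ])}
side red {'n': 341, 'c': array([ 0.438 , -0.0241]), 'd': array([-0.9999, -0.0114]), 'L': np.float64(0.09737710360506432), 'W': np.float64(0.02179282361938083), 'z': array([0.0134, 0.022 , 0.0258]), 'px': array([251.9619, 271.8592])}
bar 191 [0.6236 0.1609 0.2778] [[0.5804900397995381, 0.15546878750779614, 0.27104156865319773], [0.6685462674079353, 0.1699526724016036, 0.2831608387938683]]
rack top 2202
((0.47461944818496704, -0.364967405796051), (0.3499225080013275, 0.2361305058002472), 2.62196683883667) [[0.2944403290748596, -0.2550295293331146], [0.3052423596382141, -0.4909128248691559], [0.6547985672950745, -0.4749052822589874], [0.64399653673172, -0.23902198672294617]]
```

```bash
python3 - <<'E'
from h import *
for n in ['scene','side']:
    s=dict(np.load(f'/tmp/{n}0.npz')); P=pts(s)
    m=cmask(s,'blue')&(P[...,2]>.25)&(P[...,0]>.3); q=P[m]; c=q.mean(0); vt=np.linalg.svd(q-c,full_matrices=False)[2][0]; t=(q-c)@vt; print(n,'bar dir',vt,'ends',c+vt*np.percentile(t,1),c+vt*np.percentile(t,99), 'zmax',np.percentile(q[:,2],99))
    # track points
    for lo,hi in [(.054,.068),(.068,.08)]:
        m=(P[...,2]>lo)&(P[...,2]<hi)&(P[...,0]>.48)&(P[...,0]<.8)&(P[...,1]>-.22)&(P[...,1]<.5); q=P[m]
        r=cv2.minAreaRect(q[:,:2].astype(np.float32)); print(lo,len(q),r,np.percentile(q,[1,50,99],axis=0).tolist())
    # basket walls top
    m=(P[...,2]>.125)&(P[...,2]<.145)&(P[...,0]>.5)&(P[...,0]<.8)&(P[...,1]>0)&(P[...,1]<.35); q=P[m]
    r=cv2.minAreaRect(q[:,:2].astype(np.float32)); print('basket top',len(q),r,np.percentile(q,[1,50,99],axis=0).tolist())
    # cup
    for (x,y,h) in [('cup',None,None)]:
        m=(P[...,2]>.055)&(P[...,2]<.09)&(P[...,0]>.25)&(P[...,0]<.45)&(P[...,1]>-.45)&(P[...,1]<-.2)&~cmask(s,'blue'); q=P[m]; print('cup',np.percentile(q,[2,50,98],axis=0).tolist())
    f=s['frame']; 
    crop=f[215:365,190:450] if n=='scene' else f[130:320,250:400]
    cv2.imwrite(f'pics/crop_{n}.png',cv2.resize(crop,None,fx=3,fy=3))
E
```

```text
scene bar dir [ 0.999  -0.0439 -0.001 ] ends [0.5863 0.1719 0.2824] [0.6693 0.1682 0.2823] zmax 0.28621144884784155
0.054 3450 ((0.6403729319572449, 0.1399051547050476), (0.3185105621814728, 0.7200207114219666), 0.053687818348407745) [[0.5014517945009792, -0.21651600867419948, 0.054083321334965455], [0.692609540043362, 0.11345609798760559, 0.06041179791704082], [0.795400166415405, 0.49845090866919417, 0.06762659576363372]]
0.068 1018 ((0.6439743041992188, 0.14055944979190826), (0.31163594126701355, 0.7188112139701843), 0.01576818898320198) [[0.5199991444382311, -0.13603216553169578, 0.06805052776187348], [0.678845240806548, 0.09651116149272804, 0.07363113689559886], [0.7966642396449489, 0.4996157985004843, 0.07985123836019466]]
basket top 1583 ((0.627620279788971, 0.1682315170764923), (0.2028464525938034, 0.13600438833236694), 86.44552612304688) [[0.5602401344790267, 0.06677269071947968, 0.12516432809837555], [0.6287267083017212, 0.17203094381683923, 0.13349731785329289], [0.6939548821197612, 0.27078489540395556, 0.14038480283370167]]
cup [[0.296377387567604, -0.4377224523336017, 0.0
[... 696 characters left out ...]
[0.5170015010208536, -0.13900799993646212, 0.0681517191794876], [0.63351444857658, 0.029489015509041705, 0.07203264462457515], [0.7981860911245466, 0.4981614506901305, 0.07987086306368184]]
basket top 738 ((0.6263779401779175, 0.16512992978096008), (0.20755304396152496, 0.13624832034111023), 85.2472915649414) [[0.5583788304432379, 0.06175601784832578, 0.12513213212408705], [0.6269172634786918, 0.1613991525090206, 0.13194348349622398], [0.6910708506599165, 0.2684262694761633, 0.1412871544653317]]
cup [[0.3023280072165355, -0.36476397693542695, 0.05580843301678447], [0.35906486360274525, -0.3151116317680033, 0.07216648325762809], [0.41899777172805913, -0.2576728116277748, 0.08302659918401302]]
```

View pics/crop_scene.png

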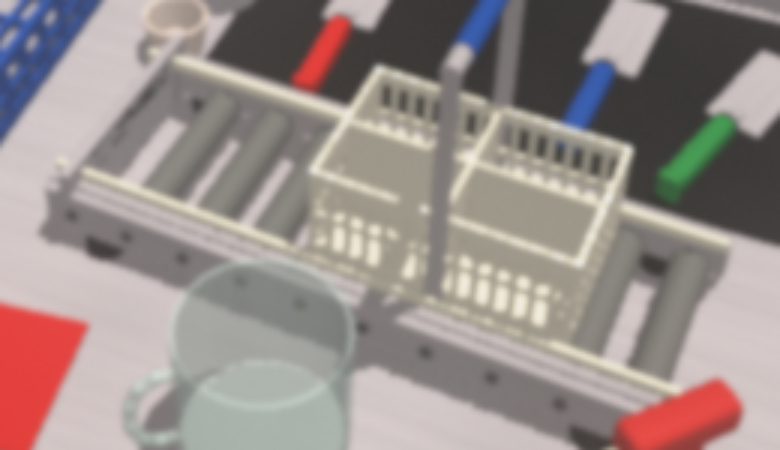

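View pics/crop_side.png

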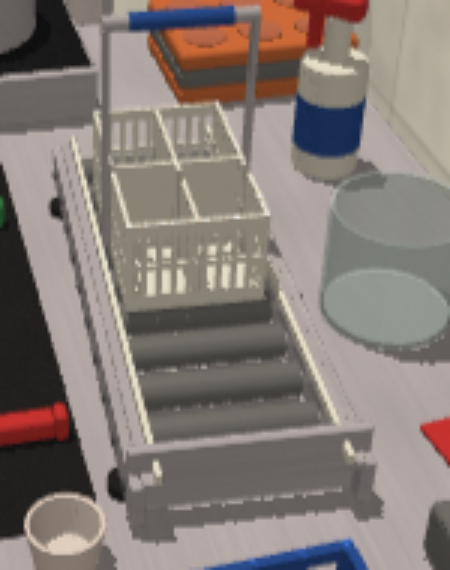

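```bash
python3 - <<'E'
from h import *
for n in ['scene','side']:
    s=dict(np.load(f'/tmp/{n}0.npz')); P=pts(s)
    # stop: top at 0.072
    m=(P[...,2]>.062)&(P[...,2]<.078)&(P[...,0]>.53)&(P[...,0]<.70)&(P[...,1]>-.21)&(P[...,1]<-.02)&~cmask(s,'blue'); q=P[m]
    print(n,'stop',len(q),np.percentile(q,[2,50,98],axis=0).tolist(), np.polyfit(q[:,0],q[:,1],1))
    # guides: z .056-.068, bins of y
    for y0 in np.arange(-.08,.42,.06):
        m=(P[...,2]>.055)&(P[...,2]<.07)&(P[...,1]>y0)&(P[...,1]<y0+.02)&(P[...,0]>.5)&(P[...,0]<.75); x=P[m][:,0]; 
        print(round(y0+.01,3),[ (len(a),round(float(np.median(a)),4)) for a in (x[x<.62],x[x>.62]) if len(a)])
    f=dict(ramekin=1)
    m=(P[...,2]>.03)&(P[...,2]<.05)&(P[...,0]>.35)&(P[...,0]<.57)&(P[...,1]>-.24)&(P[...,1]<-.08); q=P[m]; print('ram',len(q),np.percentile(q,[2,50,98],axis=0).tolist())
    m=(P[...,2]>.018)&(P[...,2]<.035)&(P[...,0]>.3)&(P[...,0]<.57)&(P[...,1]>-.24)&(P[...,1]<-.06); q=P[m]; print('ring',len(q),np.percentile(q,[2,50,98],axis=0).tolist())
o=ctrl.get_obs()
from scipy.spatial.transform import Rotation as R
print(R.from_euler('xyz',o['orientation'],degrees=True).as_matrix())
E
```

```text
scene stop 489 [[0.5338424181471454, -0.13782957462413764, 0.06214230201582736], [0.6246596186179774, -0.12305355888039571, 0.0682975411927168], [0.6960111086360103, -0.027047476245664313, 0.0764601514346624]] [-0.0548 -0.0751]
-0.07 [(30, 0.54), (47, 0.6874)]
-0.01 [(31, 0.5435), (41, 0.6909)]
0.05 [(2, 0.5467), (42, 0.6938)]
0.11 [(8, 0.5483), (86, 0.6956)]
0.17 [(92, 0.6978)]
0.23 [(7, 0.5563), (96, 0.7031)]
0.29 [(41, 0.5618), (64, 0.7094)]
0.35 [(35, 0.5654), (9, 0.7103)]
0.41 []
ram 295 [[0.36011038741316803, -0.1806075748091519, 0.030276314404198434], [0.4690582487467275, -0.13370234380706203, 0.03694923490871349], [0.5642936198837912, -0.08463408164339128, 0.04911909496957986]]
ring 446 [[0.33622276614875707, -0.1805723913791333, 0.018505947139208324], [0.4350693203112836, -0.14210279144823193, 0.02715942330301091], [0.5613408306817574, -0.08990693247527387, 0.034658398358932495]]
side stop 485 [[0.5337013163073528, -0.14080616576098196, 0.062128152872730394], [0.616304110217323, -0.13236994881015685, 0.06944191346912498], [0.696836668766345, -0.06218877442943997, 0.07380700889701451]] [-0.0726 -0.0842]
-0.07 [(19, 0.5377), (18, 0.684)]
-0.01 [(16, 0.5414), (21, 0.6873)]
0.05 [(15, 0.5451), (22, 0.6915)]
0.11 [(19, 0.5511), (5, 0.6205)]
0.17 [(31, 0.5581), (5, 0.6618)]
0.23 [(15, 0.5577)]
0.29 [(9, 0.5595)]
0.35 [(5, 0.5621), (1, 0.7114)]
0.41 []
ram 496 [[0.3745308742272915, -0.18483359594360432, 0.03024499405696903], [0.48675858234172015, -0.13432864751169832, 0.03799947054591429], [0.5682091199684985, -0.08156704860731138, 0.04961816494550251]]
ring 713 [[0.33810331065105115, -0.18542263780534457, 0.018483772281704156], [0.44607041814906195, -0.13989186659645503, 0.026709237638739114], [0.5640175371932883, -0.08667725378866843, 0.034780726207001685]]
[[-0.0003  0.9349 -0.355 ]
 [-0.0013 -0.355  -0.9349]
 [-1.      0.0001  0.0013]]
```

Request:
servo_tool(
  motion=[
    {"offset": [0,0.04,0.0286],"roll": 0,"claw": 0.3},
    {"offset": [0,0.04,0.0286],"roll": 0,"claw": 0.3},
    {"offset": [0,0.04,0.0286],"roll": 0,"claw": 0.3},
    {"offset": [0,0.04,0.0286],"roll": 0,"claw": 0.3},
    {"offset": [0,0.04,0.0286],"roll": 0,"claw": 0.3},
    {"offset": [0,0.04,0.0286],"roll": 0,"claw": 0.3},
    {"offset": [0,0.04,0.0286],"roll": 0,"claw": 0.3},
    {"offset": [0,0.04,0.0286],"roll": 0,"claw": 0.3},
    {"offset": [0.05,0,0],"roll": -2,"claw": 0.3},
    {"offset": [0.04,0,0],"roll": 0,"claw": 0.3},
    {"offset": [0,0,0],"roll": 0,"claw": 0.3},
  ],
)

```text
clock: 1.52
tool_pos: [0.4561, 0.3016, 0.1339]
orientation: [-21.9, 89.6, -130.8]
force: [-0.8, 0.1, 0.6]
opening: 0.0569
```

```bash
cat >> h.py <<'E'
from scipy.spatial.transform import Rotation as R
def pose():
    o=ctrl.get_obs(); M=R.from_euler('xyz',o['orientation'],degrees=True).as_matrix(); return np.array(o['tool_pos']),M,o
def rep():
    p,M,o=pose(); print('t',round(float(o['clock']),2),'p',p,'zaz',np.degrees(np.arctan2(M[1,2],M[0,2])).round(2),'down',M[:,0],'F',np.array(o['force']),'open',round(float(o['opening']),4))
    return p,M
def go(tgt,az=None):
    p,M=rep(); print('offset',M.T@(np.array(tgt)-p), 'roll',None if az is None else -((az-np.degrees(np.arctan2(M[1,2],M[0,2]))+180)%360-180))
E
python3 - <<'E'
from h import *
s=snap('wrist','w1')
for c in ['green','blue','red']: 
    for r in spade(s,c): print(c,r)
snap('scene','s1'); snap('side','d1'); rep()
for n in ['s1','d1']:
  s=dict(np.load(f'/tmp/{n}.npz'))
  for c in ['green','blue','red']: 
    for r in spade(s,c): print(n,c,r['c'],r['d'],r['n'])
E
```

```text
green {'n': 1428, 'c': array([0.4464, 0.3075]), 'd': array([-0.944,  0.33 ]), 'L': np.float64(0.07127243696170668), 'W': np.float64(0.018123990181799308), 'z': array([0.0214, 0.0238, 0.0267]), 'px': array([275.6807, 217.0378])}
blue {'n': 1539, 'c': array([0.4187, 0.214 ]), 'd': array([-0.9855,  0.1695]), 'L': np.float64(0.07666361834055563), 'W': np.float64(0.02123340351839513), 'z': array([0.0153, 0.0235, 0.0269]), 'px': array([378.0656, 204.4263])}
t 1.68 p [0.4583 0.3045 0.1383] zaz -108.75 down [ 0.0017  0.0012 -1.    ] F [ 0.397   0.3216 -0.0243] open 0.057
s1 blue [ 0.3288 -0.451 ] [-0.024   0.9997] 80
s1 blue [ 0.525  -0.5768] [0.9995 0.0305] 180
s1 blue [ 0.494  -0.2584] [1.     0.0082] 298
s1 blue [ 0.6405 -0.3809] [-0.0409  0.9992] 326
s1 blue [0.4057 0.2145] [ 0.9962 -0.0866] 164
s1 red [ 0.4408 -0.0192] [ 1.     -0.0035] 214
d1 green [0.4332 0.3078] [ 0.9506 -0.3103] 186
d1 blue [0.4071 0.2087] [-0.9962  0.0874] 226
d1 blue [ 0.5599 -0.2896] [-0.8435  0.5372] 1129
d1 blue [ 0.3158 -0.2641] [-0.9742 -0.2258] 67
d1 red [ 0.4378 -0.0242] [-1.     -0.0045] 341
```

View pics/w1.png

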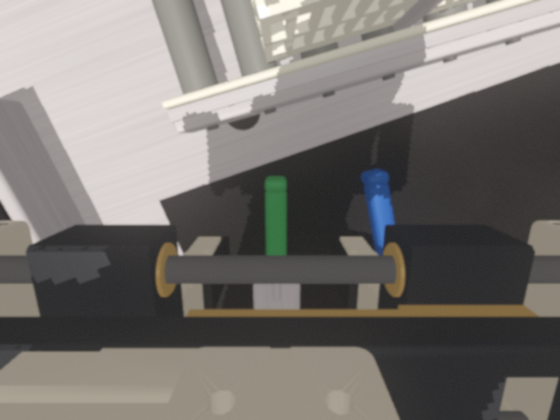

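Request:
servo_tool(
  motion=[
    {"offset": [0.04,-0.002,0],"roll": 0,"claw": 0.0},
    {"offset": [0.04,0,0],"roll": 0,"claw": 0.0},
    {"offset": [0.03,0,0],"roll": 0,"claw": 0.0},
    {"offset": [0.015,0,0],"roll": 0,"claw": 0.0},
    {"offset": [0.005,0,0],"roll": 0,"claw": 0.0},
    {"offset": [0,0,0],"roll": 0,"claw": 0.0},
    {"offset": [0,0,0],"roll": 0,"claw": 0.0},
  ],
)

```text
clock: 2.55
tool_pos: [0.4562, 0.3049, 0.0077]
orientation: [158.6, 89.9, 49.9]
force: [0.1, 0.1, 0.0]
opening: 0.0437
```

```bash
python3 - <<'E'
from h import *
for i in range(3): snap('wrist','w2'); rep()
E
```

```text
t 2.6 p [0.4561 0.3048 0.0076] zaz -108.78 down [ 0.0012  0.0014 -1.    ] F [-0.2608  0.4044  0.1553] open 0.0438
t 2.65 p [0.456  0.3047 0.0075] zaz -108.78 down [ 0.001   0.0013 -1.    ] F [-0.126  -0.5768  0.5657] open 0.0437
t 2.7 p [0.4559 0.3045 0.0073] zaz -108.78 down [ 0.0008  0.001  -1.    ] F [-0.9045 -0.3165  0.1465] open 0.0439
```

View pics/w2.png

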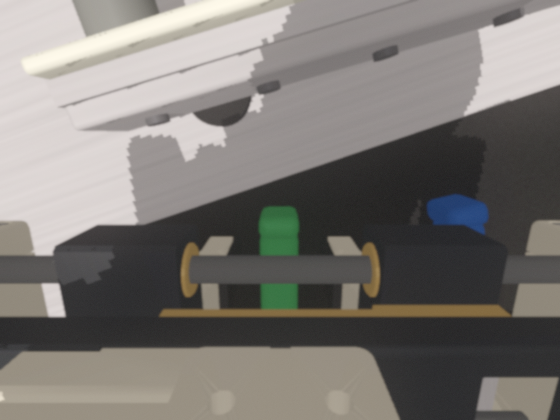

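The green handle is centred between the fingers at column 279. Closing on it now.

Request:
servo_tool(
  motion=[
    {"offset": [0.004,0,0],"roll": 0,"claw": 0.0},
    {"offset": [0,0,0],"roll": 0,"claw": -1},
    {"offset": [0,0,0],"roll": 0,"claw": -1},
    {"offset": [0,0,0],"roll": 0,"claw": -1},
    {"offset": [0,0,0],"roll": 0,"claw": -1},
    {"offset": [0,0,0],"roll": 0,"claw": -1},
    {"offset": [-0.02,0,0],"roll": 0,"claw": -1},
    {"offset": [-0.04,0,0],"roll": 0,"claw": -1},
    {"offset": [-0.04,0,0],"roll": 0,"claw": -1},
    {"offset": [-0.04,0,0],"roll": 0,"claw": -1},
    {"offset": [0,0,0],"roll": 0,"claw": -1},
    {"offset": [0,0,0],"roll": 0,"claw": -1},
  ],
)

```text
clock: 4.2
tool_pos: [0.4551, 0.3038, 0.1419]
orientation: [-53.0, 90.0, -161.8]
force: [-0.0, -0.1, -0.8]
opening: 0.0196
```

```bash
python3 - <<'E'
from h import *
snap('side','d2'); rep()
E
```

```text
t 4.25 p [0.455  0.3035 0.1414] zaz -108.8 down [-0.0014 -0.0013 -1.    ] F [ 0.5321  0.6211 -1.4351] open 0.0194
```

View pics/d2.png

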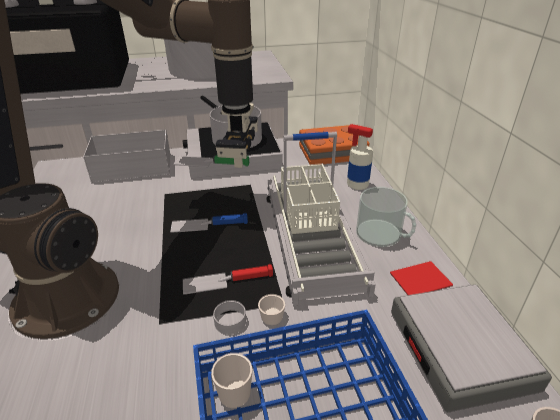

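Request:
servo_tool(
  motion=[
    {"offset": [-0.04,0,0],"roll": 0,"claw": -1},
    {"offset": [-0.05,0,0],"roll": 0,"claw": -1},
    {"offset": [-0.05,0,0],"roll": 0,"claw": -1},
    {"offset": [-0.05,0,0],"roll": 0,"claw": -1},
    {"offset": [-0.02,0,0],"roll": 0,"claw": -1},
    {"offset": [0,0,0],"roll": 0,"claw": -0.56},
    {"offset": [0,0,0],"roll": 0,"claw": -0.56},
    {"offset": [0,0,0],"roll": 0,"claw": -0.56},
  ],
)

```text
clock: 5.25
tool_pos: [0.4552, 0.3038, 0.3507]
orientation: [-22.8, 89.8, -131.6]
force: [0.5, 0.4, -0.8]
opening: 0.0196
```

```bash
python3 - <<'E'
from h import *
snap('side','d3'); rep()
f=cv2.imread('pics/d3.png')[0:260,120:400]; cv2.imwrite('pics/d3c.png',cv2.resize(f,None,fx=2.3,fy=2.3))
E
```

```text
t 5.3 p [0.4553 0.3039 0.351 ] zaz -108.79 down [-0.0017 -0.002  -1.    ] F [-0.5918  0.5366 -1.5002] open 0.0198
```

View pics/d3c.png

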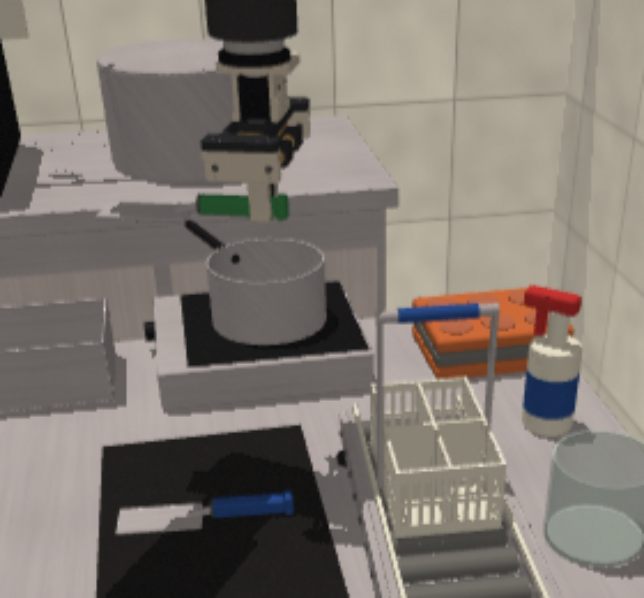

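The spade is still level. Slackening a little more.

Request:
servo_tool(
  motion=[
    {"offset": [0,0,0],"roll": 0,"claw": -0.552},
    {"offset": [0,0,0],"roll": 0,"claw": -0.552},
    {"offset": [0,0,0],"roll": 0,"claw": -0.546},
    {"offset": [0,0,0],"roll": 0,"claw": -0.546},
  ],
)

```text
clock: 5.8
tool_pos: [0.4556, 0.3042, 0.3526]
orientation: [-132.5, 90.0, 118.7]
force: [-0.3, 0.3, -1.4]
opening: 0.02
```

```bash
python3 - <<'E'
from h import *
snap('side','d4'); rep()
f=cv2.imread('pics/d4.png')[0:260,120:400]; cv2.imwrite('pics/d4c.png',cv2.resize(f,None,fx=2.3,fy=2.3))
E
```

```text
t 5.85 p [0.4555 0.3042 0.3525] zaz -108.79 down [-0.0002  0.     -1.    ] F [ 0.0738  0.4209 -1.9141] open 0.0199
```

View pics/d4c.png

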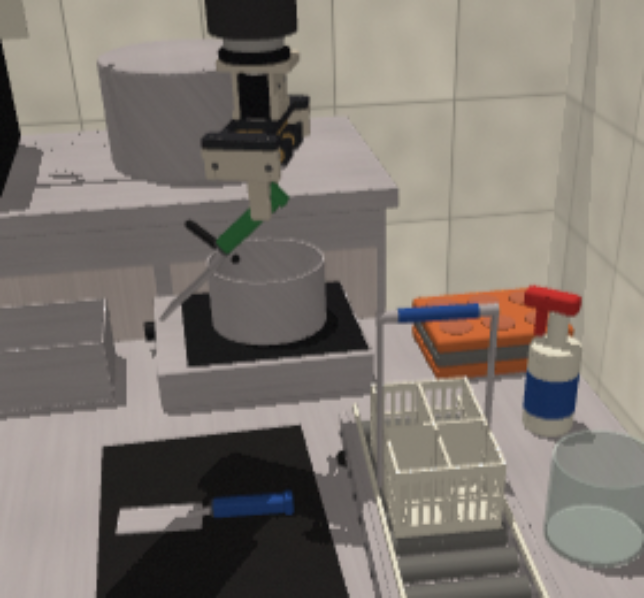

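It is swinging down, at about 45° now. I'll hold this slackness.

Request:
servo_tool(
  motion=[
    {"offset": [0,0,0],"roll": 0,"claw": -0.546},
    {"offset": [0,0,0],"roll": 0,"claw": -0.546},
    {"offset": [0,0,0],"roll": 0,"claw": -0.546},
    {"offset": [0,0,0],"roll": 0,"claw": -0.546},
  ],
)

```text
clock: 6.35
tool_pos: [0.4556, 0.3042, 0.3526]
orientation: [-25.8, 90.0, -134.6]
force: [-0.4, -0.7, -1.0]
opening: 0.02
```

```bash
python3 - <<'E'
from h import *
snap('side','d5'); rep()
f=cv2.imread('pics/d5.png')[0:260,120:400]; cv2.imwrite('pics/d5c.png',cv2.resize(f,None,fx=2.3,fy=2.3))
E
```

```text
t 6.4 p [0.4556 0.3042 0.3526] zaz -108.78 down [-0.      0.0001 -1.    ] F [ 1.451  -0.1162 -1.5571] open 0.0197
```

View pics/d5c.png

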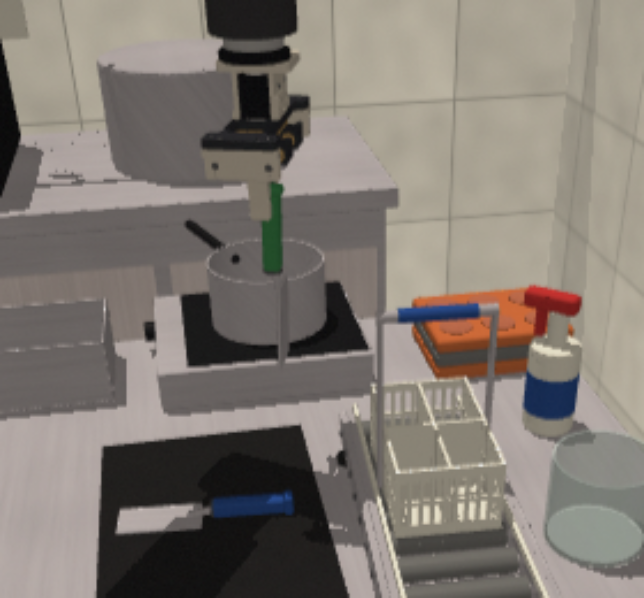

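The spade now hangs vertically. I'll grip it firmly, raise it slightly and turn it to line up with the basket.

Request:
servo_tool(
  motion=[
    {"offset": [0,0,0],"roll": 0,"claw": -1},
    {"offset": [0,0,0],"roll": 0,"claw": -1},
    {"offset": [-0.01,0,0],"roll": 0,"claw": -1},
    {"offset": [-0.01,0,0],"roll": -5,"claw": -1},
    {"offset": [0,0,0],"roll": -5,"claw": -1},
    {"offset": [0,0,0],"roll": -5.4,"claw": -1},
    {"offset": [0,0,0],"roll": 0,"claw": -1},
    {"offset": [0,0,0],"roll": 0,"claw": -1},
  ],
)

```text
clock: 7.4
tool_pos: [0.4557, 0.3042, 0.3729]
orientation: [129.9, 90.0, 36.4]
force: [0.2, -0.7, -0.9]
opening: 0.0196
```

```bash
python3 - <<'E'
from h import *
for n in ['side','scene']:
  s=snap(n,'e_'+n); P=pts(s); p=pose()[0]
  m=(abs(P[...,0]-p[0])<.07)&(abs(P[...,1]-p[1])<.06)&(P[...,2]>.13)&(P[...,2]<p[2]-.005); q=P[m]
  for lo in np.arange(.16,.36,.02):
    a=q[(q[:,2]>lo)&(q[:,2]<lo+.02)]
    if len(a): print(n,round(lo,2),len(a),np.median(a,0)-p, np.ptp(a[:,:2],axis=0), 'zmin',a[:,2].min())
  f=s['frame'][60:260,120:450]; cv2.imwrite(f'pics/e_{n}c.png',cv2.resize(f,None,fx=2.3,fy=2.3))
go([.673,.226,.37],-93.4)
E
```

```text
side 0.18 9 [ 0.0091 -0.024  -0.1802] [0.0048 0.0169] zmin 0.18772776491940202
side 0.2 13 [ 0.0099 -0.024  -0.1633] [0.0028 0.0476] zmin 0.20140877399988466
side 0.22 19 [ 0.0109 -0.0264 -0.1428] [0.004 0.05 ] zmin 0.22180377148038144
side 0.24 18 [ 0.0115 -0.025  -0.124 ] [0.0037 0.0407] zmin 0.2404635280576149
side 0.26 20 [ 0.0117 -0.0257 -0.1031] [0.0052 0.0348] zmin 0.26055912584185453
side 0.28 39 [ 0.012  -0.0067 -0.0819] [0.0129 0.0462] zmin 0.2802644913164932
side 0.3 47 [ 0.0046 -0.0099 -0.0612] [0.0218 0.014 ] zmin 0.30004350525378437
side 0.32 59 [ 0.0048 -0.0112 -0.0433] [0.0195 0.0115] zmin 0.3200740817530507
side 0.34 60 [ 0.0055 -0.0113 -0.0227] [0.0195 0.0099] zmin 0.3401305726813867
scene 0.18 76 [ 0.0121 -0.0007 -0.1784] [0.0086 0.0498] zmin 0.18828039706367095
scene 0.2 161 [ 0.0132  0.0001 -0.1629] [0.0095 0.0494] zmin 0.20000254715864063
scene 0.22 163 [ 0.0141  0.0001 -0.1428] [0.0118 0.0494] zmin 0.22044721781738175
scene 0.24 170 [ 0.0152  0.0001 -0.1233] [0.0117 0.0498] zmin 0.2400409143867538
scene 0.26 182 [ 0.0157  0.0003 -0.1029] [0.01   0.0493] zmin 0.2600103632658286
scene 0.28 164 [ 0.016  -0.0006 -0.084 ] [0.0134 0.0498] zmin 0.28008080281491265
scene 0.3 60 [ 0.0131  0.0014 -0.0608] [0.0188 0.0215] zmin 0.30182263186804803
scene 0.32 86 [ 0.0147  0.0001 -0.0426] [0.017  0.0203] zmin 0.32023712785383385
scene 0.34 84 [ 0.015   0.0007 -0.0223] [0.019  0.0203] zmin 0.34010509139795153
t 7.5 p [0.4557 0.3042 0.3727] zaz -93.46 down [ 0.0001  0.     -1.    ] F [-0.633   0.3171 -1.4474] open 0.0201
offset [0.0027 0.2217 0.0649] roll -0.0614016689457344
```

View pics/e_scenec.png

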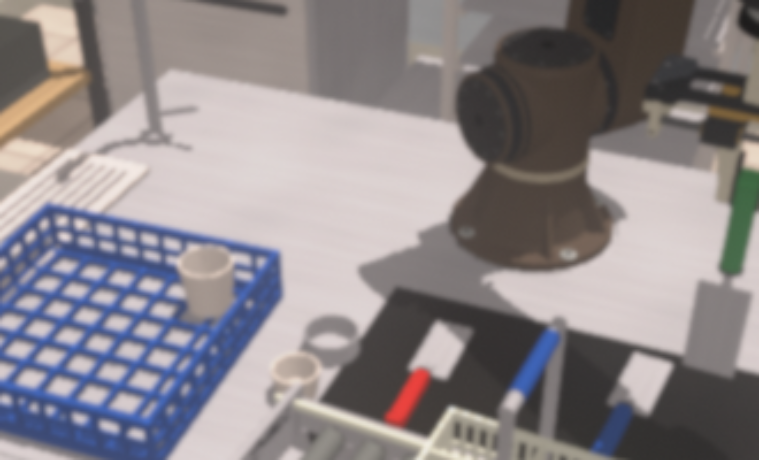

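Request:
servo_tool(
  motion=[
    {"offset": [0,0.0352,0.0109],"roll": 0,"claw": -1},
    {"offset": [0,0.0352,0.0109],"roll": 0,"claw": -1},
    {"offset": [0,0.0352,0.0109],"roll": 0,"claw": -1},
    {"offset": [0,0.0352,0.0109],"roll": 0,"claw": -1},
    {"offset": [0,0.0352,0.0109],"roll": 0,"claw": -1},
    {"offset": [0,0.0352,0.0109],"roll": 0,"claw": -1},
    {"offset": [0,0,0],"roll": 0,"claw": -1},
    {"offset": [0,0,0],"roll": 0,"claw": -1},
    {"offset": [0,0,0],"roll": 0,"claw": -1},
  ],
)

```text
clock: 8.62
tool_pos: [0.6621, 0.2268, 0.3731]
orientation: [125.8, 90.0, 32.5]
force: [-0.1, 0.1, -0.8]
opening: 0.0198
```

```bash
cat >> h.py <<'E'
def tip(n,name):
  s=snap(n,name); P=pts(s); p=pose()[0]
  m=(abs(P[...,0]-p[0])<.06)&(abs(P[...,1]-p[1])<.045)&(P[...,2]<p[2]-.1)&(P[...,2]>p[2]-.21); q=P[m]
  q=q[q[:,2]>.145]
  a=q[(q[:,2]<p[2]-.16)]
  print(n,'tip',len(a),np.median(a,0),'y',np.percentile(a[:,1],[2,98]),'z',a[:,2].min())
  f=s['frame'][60:330,180:450]; cv2.imwrite(f'pics/{name}c.png',cv2.resize(f,None,fx=2.2,fy=2.2))
E
python3 - <<'E'
from h import *
tip('scene','f1'); tip('side','f2'); rep()
E
```

```text
scene tip 198 [0.6752 0.2277 0.2024] y [0.2029 0.2509] z 0.188846895070778
side tip 52 [0.6713 0.2155 0.2026] y [0.1981 0.2466] z 0.1864857479716998
t 8.72 p [0.662  0.2269 0.3733] zaz -93.34 down [ 0.0008  0.0006 -1.    ] F [-0.4776  0.3576 -1.2636] open 0.0197
```

View pics/f1c.png

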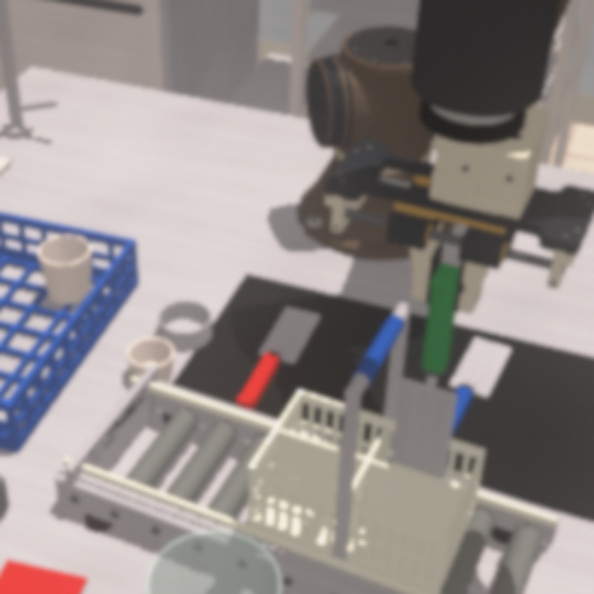

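View pics/f2c.png

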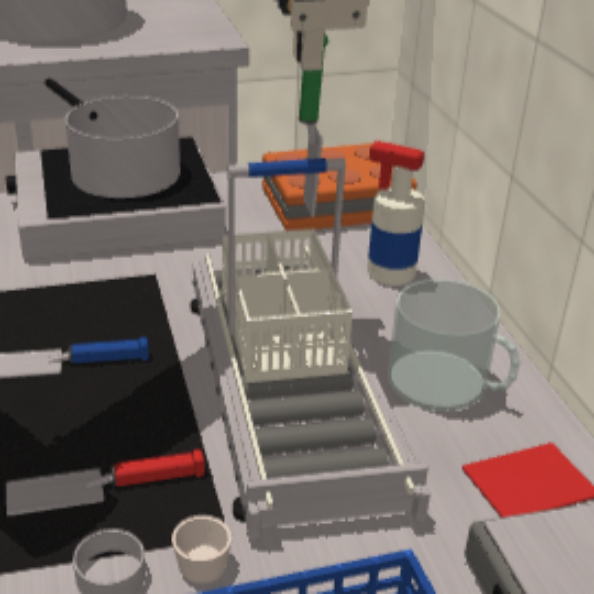

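Tip is over the pocket. Lowering to just above the basket floor.

Request:
servo_tool(
  motion=[
    {"offset": [0.03,0,0],"roll": 0,"claw": -1},
    {"offset": [0.03,0,0],"roll": 0,"claw": -1},
    {"offset": [0.03,0,0],"roll": 0,"claw": -1},
    {"offset": [0.025,0,0],"roll": 0,"claw": -1},
    {"offset": [0.015,0,0],"roll": 0,"claw": -1},
    {"offset": [0,0,0],"roll": 0,"claw": -1},
    {"offset": [0,0,0],"roll": 0,"claw": -1},
  ],
)

```text
clock: 9.6
tool_pos: [0.6631, 0.2267, 0.244]
orientation: [113.4, 89.9, 20.0]
force: [0.3, -0.8, -0.5]
opening: 0.0195
```

```bash
python3 - <<'E'
from h import *
for n in ['scene','side']:
  s=snap(n,'g_'+n); f=s['frame'][60:330,180:450]; cv2.imwrite(f'pics/g_{n}c.png',cv2.resize(f,None,fx=2.2,fy=2.2)); rep()
E
```

```text
t 9.65 p [0.6632 0.2268 0.2441] zaz -93.37 down [ 0.002   0.0009 -1.    ] F [ 0.0461  0.3704 -1.1667] open 0.02
t 9.7 p [0.6631 0.2267 0.244 ] zaz -93.38 down [ 0.0019  0.0009 -1.    ] F [-0.1387 -0.1229 -1.0279] open 0.0195
```

View pics/g_scenec.png

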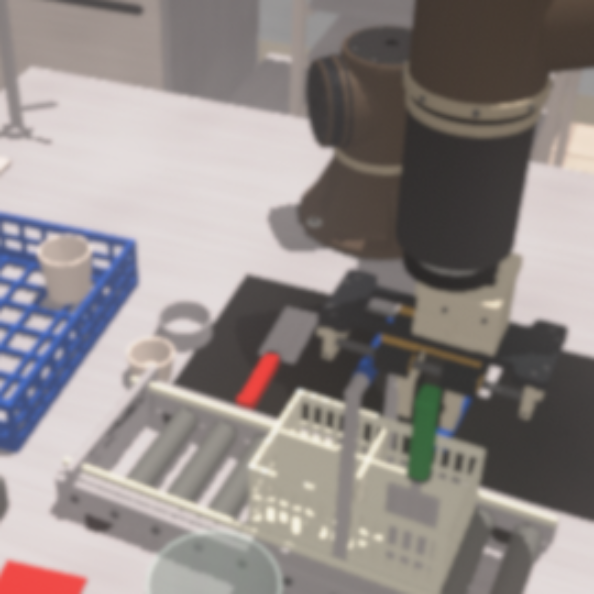

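View pics/g_sidec.png

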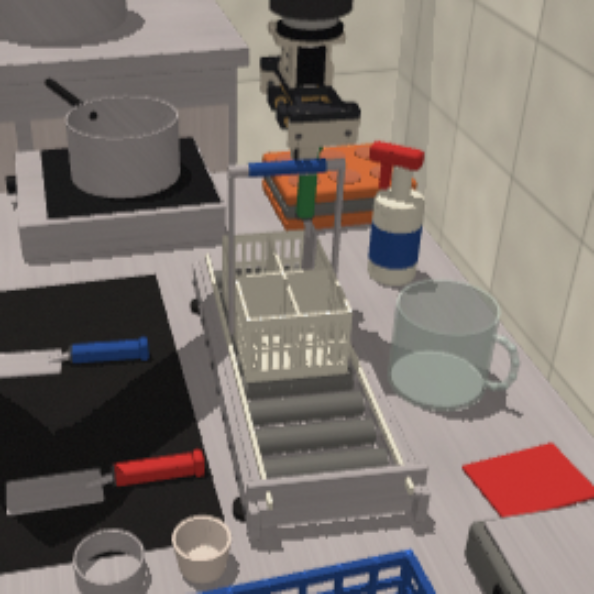

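Request:
servo_tool(
  motion=[
    {"offset": [0.004,0,0],"roll": 0,"claw": -1},
    {"offset": [0.003,0,0],"roll": 0,"claw": -1},
    {"offset": [0,0,0],"roll": 0,"claw": -1},
    {"offset": [0,0,0],"roll": 0,"claw": -0.542},
    {"offset": [0.0,0,0],"roll": 0,"claw": -0.535},
    {"offset": [0,0.004,0],"roll": 0,"claw": -0.535},
    {"offset": [0,0.004,0],"roll": 0,"claw": -0.53},
    {"offset": [0,0.004,0],"roll": 0,"claw": -0.53},
    {"offset": [0,0,0],"roll": 0,"claw": -0.5},
    {"offset": [0,0,0],"roll": 0,"claw": -0.3},
    {"offset": [0,0,0],"roll": 0,"claw": -0.1},
  ],
)

```text
clock: 11.08
tool_pos: [0.6745, 0.2257, 0.2356]
orientation: [178.6, 90.0, 85.2]
force: [-0.9, 0.9, 0.5]
opening: 0.0353
```

```bash
python3 - <<'E'
from h import *
for n in ['scene','side']:
  s=snap(n,'i_'+n); f=s['frame'][60:330,180:450]; cv2.imwrite(f'pics/i_{n}c.png',cv2.resize(f,None,fx=2.2,fy=2.2)); rep()
E
```

```text
t 11.12 p [0.6745 0.2258 0.2356] zaz -93.38 down [ 0.  0. -1.] F [-0.1889  0.6031 -0.3212] open 0.0374
t 11.18 p [0.6745 0.2258 0.2356] zaz -93.38 down [ 0.0001  0.0001 -1.    ] F [ 0.5513 -0.4892 -1.2576] open 0.0381
```

View pics/i_scenec.png

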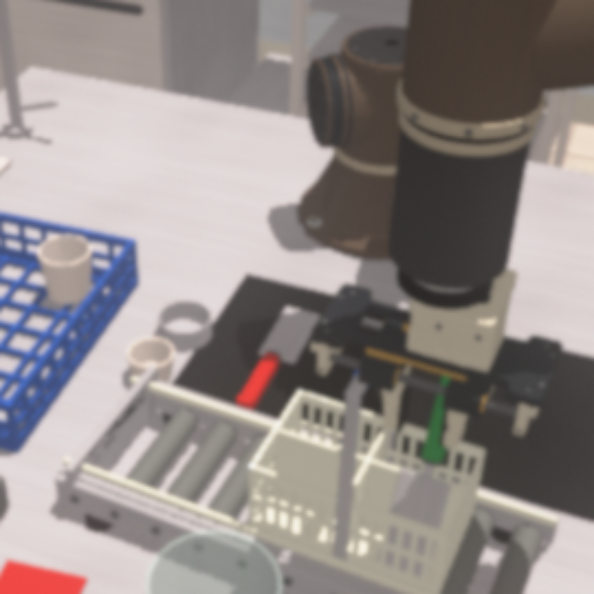

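View pics/i_sidec.png

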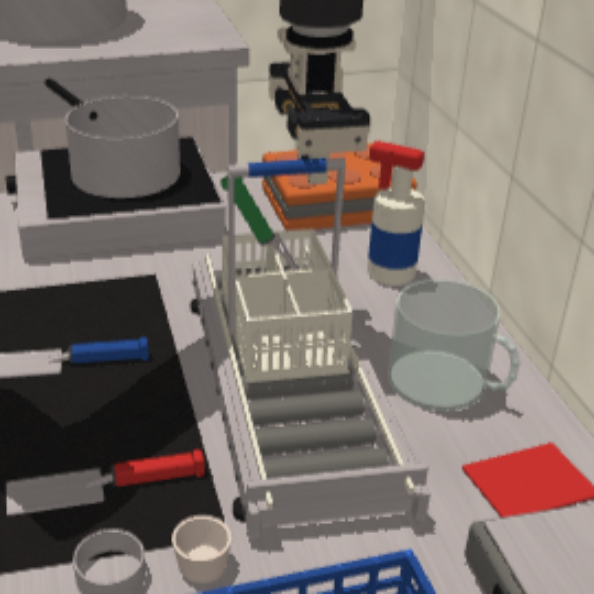

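The green spade toppled inward (handle top at about (230,180) in the side crop) and now leans roughly 35° over the partition, because its weight sits on the handle side of the blade. I'll back off, regrasp it, and set it down with the blade close to the inner wall.

Request:
servo_tool(
  motion=[
    {"offset": [-0.02,0,0],"roll": 0,"claw": -0.1},
    {"offset": [-0.04,0,0],"roll": 0,"claw": 0},
    {"offset": [-0.05,-0.02,0],"roll": 0,"claw": 0},
    {"offset": [-0.03,-0.03,0],"roll": 0,"claw": 0},
    {"offset": [0,-0.03,0],"roll": 0,"claw": 0},
    {"offset": [0,0,0],"roll": 0,"claw": 0},
    {"offset": [0,0,0],"roll": 0,"claw": 0},
  ],
)

```text
clock: 12.05
tool_pos: [0.5948, 0.2305, 0.3756]
orientation: [121.0, 90.0, 27.7]
force: [0.1, 1.0, 0.5]
opening: 0.0437
```

```bash
cat >> h.py <<'E'
def stand(s,c):
    P=pts(s); m=cmask(s,c)&(P[...,2]>.12)&(P[...,0]>.45)&(P[...,1]>.05)&(P[...,1]<.35)
    q=P[m]
    if c=='blue': q=q[abs(q[:,1]-.1665)>.02]
    if len(q)<10: print(c,'few',len(q)); return
    ce=q.mean(0); vt=np.linalg.svd(q-ce,full_matrices=False)[2][0]; vt*=np.sign(vt[2]); t=(q-ce)@vt
    print(c,len(q),'mid',ce+vt*(np.percentile(t,1)+np.percentile(t,99))/2,'dir',vt,'top',ce+vt*t.max(),'L',np.ptp(t))
E
python3 - <<'E'
from h import *
for n in ['scene','side','wrist']:
  s=snap(n,'j_'+n); stand(s,'green')
rep()
E
```

```text
green few 3
green 199 mid [0.5953 0.2202 0.1971] dir [-0.4669  0.0389  0.8835] top [0.5722 0.2221 0.2408] L 0.10026997489460393
green few 0
t 12.2 p [0.5952 0.2304 0.3747] zaz -93.41 down [-0.0011 -0.0009 -1.    ] F [-1.052  -0.0233 -0.6037] open 0.044
```

View pics/j_wrist.png

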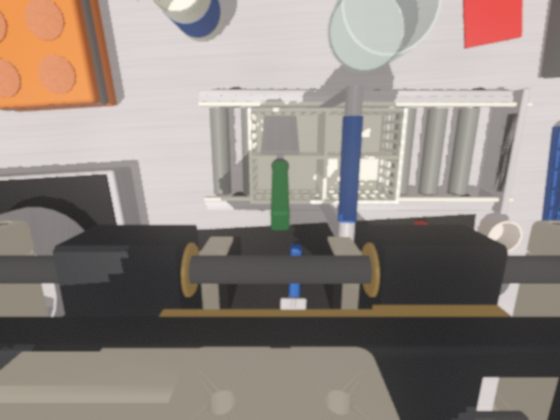

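View pics/j_scene.png

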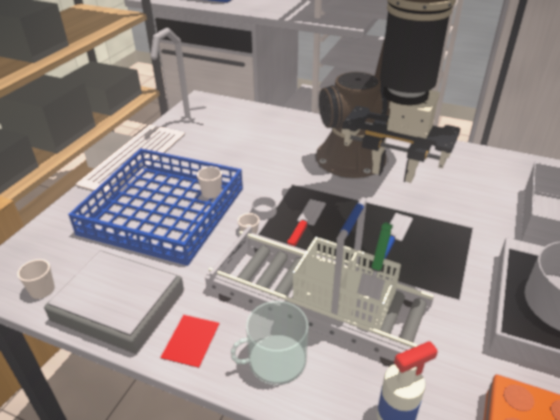

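Request:
servo_tool(
  motion=[
    {"offset": [0.03,-0.018,0],"roll": 0,"claw": 0},
    {"offset": [0.04,0,0],"roll": 0,"claw": 0},
    {"offset": [0.04,0,0],"roll": 0,"claw": 0},
    {"offset": [0.025,0,0],"roll": 0,"claw": 0},
    {"offset": [0.012,0,0],"roll": 0,"claw": 0},
    {"offset": [0,0,0],"roll": 0,"claw": 0},
    {"offset": [0,0,0],"roll": 0,"claw": 0},
  ],
)

```text
clock: 13.08
tool_pos: [0.5775, 0.2318, 0.2297]
orientation: [117.8, 89.9, 24.5]
force: [-0.0, -0.2, 0.0]
opening: 0.0436
```

```bash
python3 - <<'E'
from h import *
for n in ['side','wrist']:
  s=snap(n,'k_'+n)
  if n=='side': stand(s,'green'); f=s['frame'][60:330,180:450]; cv2.imwrite(f'pics/k_{n}c.png',cv2.resize(f,None,fx=2.2,fy=2.2))
  rep()
E
```

```text
green 162 mid [0.5941 0.2201 0.1963] dir [-0.5193  0.0501  0.8531] top [0.5685 0.2226 0.2384] L 0.0983005433260076
t 13.12 p [0.5775 0.2318 0.2298] zaz -93.38 down [ 0.0017  0.0009 -1.    ] F [-0.1779 -0.855  -0.1346] open 0.0438
t 13.18 p [0.5773 0.2319 0.2298] zaz -93.38 down [ 0.0017  0.0011 -1.    ] F [-0.1447  0.9594 -0.4824] open 0.0435
```

View pics/k_sidec.png

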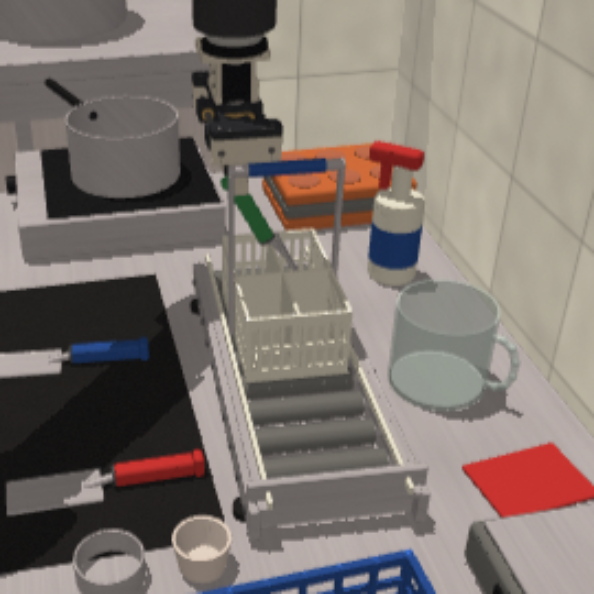

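View pics/k_wrist.png

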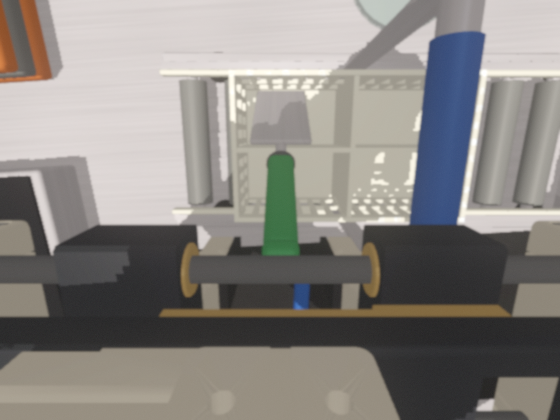

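Request:
servo_tool(
  motion=[
    {"offset": [0.003,0.002,0],"roll": 0,"claw": 0},
    {"offset": [0.003,0,0],"roll": 0,"claw": 0},
    {"offset": [0,0,0],"roll": 0,"claw": -0.3},
    {"offset": [0,0,0],"roll": 0,"claw": -1},
    {"offset": [0,0,0],"roll": 0,"claw": -1},
    {"offset": [0,0,0],"roll": 0,"claw": -1},
    {"offset": [0,0,0],"roll": 0,"claw": -1},
    {"offset": [-0.005,0,0],"roll": 0,"claw": -1},
    {"offset": [-0.005,0.0,0],"roll": 0,"claw": -1},
    {"offset": [-0.01,0.005,0],"roll": 0,"claw": -1},
    {"offset": [0,0,0],"roll": 0,"claw": -1},
  ],
)

```text
clock: 14.55
tool_pos: [0.5842, 0.2312, 0.2435]
orientation: [127.6, 89.9, 34.2]
force: [-2.0, -0.8, -0.3]
opening: 0.0198
```

```bash
python3 - <<'E'
from h import *
for n in ['side']:
  s=snap(n,'l_'+n); stand(s,'green'); f=s['frame'][60:330,180:450]; cv2.imwrite(f'pics/l_{n}c.png',cv2.resize(f,None,fx=2.2,fy=2.2))
  rep()
E
```

```text
green 160 mid [0.5993 0.22   0.2164] dir [-0.4894  0.0558  0.8703] top [0.5755 0.2227 0.2587] L 0.09768015827090595
t 14.6 p [0.5839 0.2311 0.243 ] zaz -93.4 down [ 0.0003  0.0004 -1.    ] F [-0.1382 -0.3363 -1.3673] open 0.0194
```

View pics/l_sidec.png

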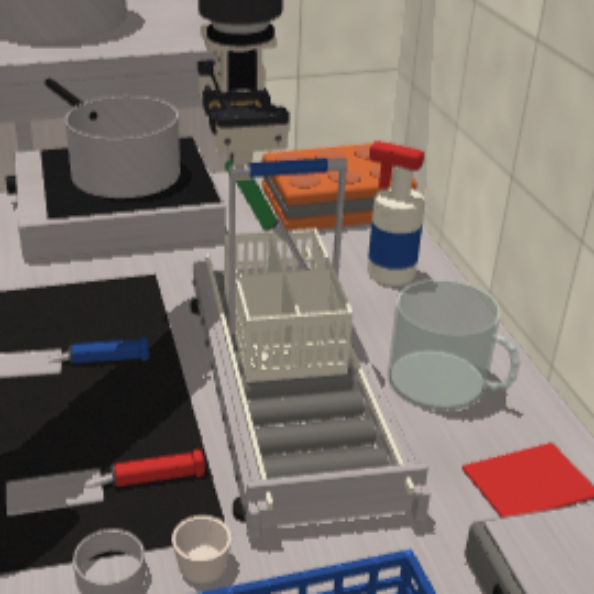

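Request:
servo_tool(
  motion=[
    {"offset": [-0.02,-0.006,0],"roll": 0,"claw": -1},
    {"offset": [-0.03,-0.006,0],"roll": 0,"claw": -1},
    {"offset": [-0.04,0,0],"roll": 0,"claw": -1},
    {"offset": [-0.04,0,0],"roll": 0,"claw": -1},
    {"offset": [-0.03,0,0],"roll": 0,"claw": -1},
    {"offset": [0,0,0],"roll": 0,"claw": -0.552},
    {"offset": [0,0,0],"roll": 0,"claw": -0.546},
    {"offset": [0,0,0],"roll": 0,"claw": -0.546},
    {"offset": [0,0,0],"roll": 0,"claw": -0.546},
    {"offset": [0,0,0],"roll": 0,"claw": -0.546},
    {"offset": [0,0,0],"roll": 0,"claw": -0.546},
  ],
)

```text
clock: 15.98
tool_pos: [0.5718, 0.2318, 0.4024]
orientation: [-43.6, 90.0, -137.0]
force: [-0.4, 0.5, -1.2]
opening: 0.0201
```

```bash
python3 - <<'E'
from h import *
tip('side','m1');tip('scene','m2'); rep()
E
```

```text
side tip 32 [0.6207 0.205  0.2227] y [0.201  0.2472] z 0.2091749419069986
scene tip 340 [0.624  0.2298 0.2266] y [0.205  0.2531] z 0.20910228897219352
t 16.07 p [0.5718 0.2319 0.4025] zaz -93.39 down [ 0.  0. -1.] F [ 1.1699  0.1697 -2.0311] open 0.0202
```

View pics/m1.png

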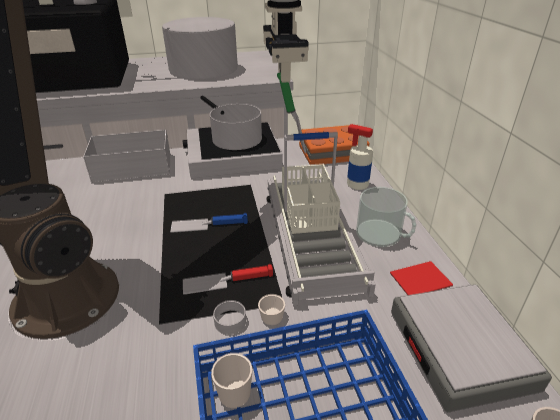

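Still tilted. I'll wait a little with slightly more slack.

Request:
servo_tool(
  motion=[
    {"offset": [0,0,0],"roll": 0,"claw": -0.544},
    {"offset": [0,0,0],"roll": 0,"claw": -0.544},
    {"offset": [0,0,0],"roll": 0,"claw": -0.544},
    {"offset": [0,0,0],"roll": 0,"claw": -0.544},
  ],
)

```text
clock: 16.58
tool_pos: [0.5718, 0.2318, 0.4028]
orientation: [115.5, 90.0, 22.1]
force: [0.2, 0.1, -0.5]
opening: 0.0198
```

```bash
python3 - <<'E'
from h import *
tip('side','m3');tip('scene','m4'); rep()
E
```

```text
side tip 43 [0.5873 0.2229 0.1979] y [0.2183 0.2336] z 0.19292208295798408
scene tip 111 [0.5949 0.2356 0.2007] y [0.226  0.2448] z 0.19277955691817983
t 16.68 p [0.5718 0.2318 0.4027] zaz -93.38 down [ 0.0003  0.0001 -1.    ] F [-0.3513 -0.0251 -0.4854] open 0.0202
```

```bash
python3 - <<'E'
from h import *
a=snap('side','m5')['frame'][:280,200:420];b=snap('scene','m6')['frame'][60:340,250:470]
cv2.imwrite('pics/m56.png',cv2.resize(np.hstack([a,b]),None,fx=1.8,fy=1.8)); rep()
E
```

```text
t 16.77 p [0.5718 0.2318 0.4026] zaz -93.39 down [ 0.0001 -0.     -1.    ] F [-1.1082 -0.1855 -0.1263] open 0.02
```

View pics/m56.png

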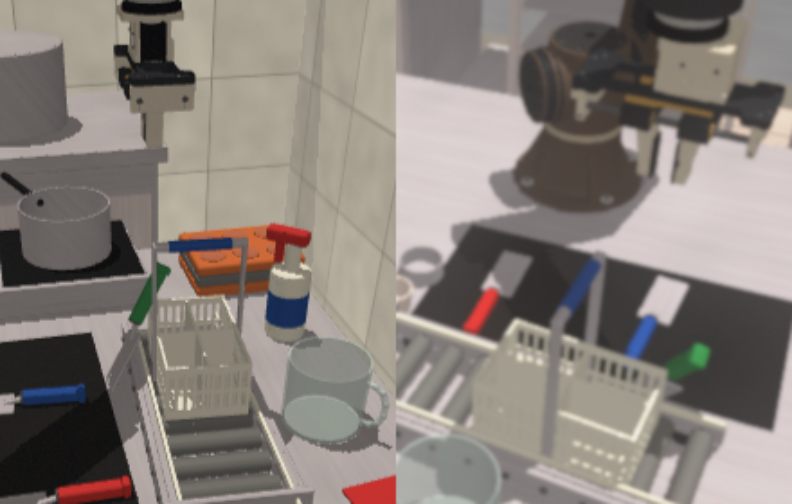

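It slipped out: I had gripped the very end of the handle. I'll let it settle and look.

Request:
servo_tool(
  motion=[
    {"offset": [0,0,0],"roll": 0,"claw": 0.0},
    {"offset": [0,0,0],"roll": 0,"claw": 0.0},
    {"offset": [0,0,0],"roll": 0,"claw": 0.0},
    {"offset": [0,0,0],"roll": 0,"claw": 0},
    {"offset": [0,0,0],"roll": 0,"claw": 0},
    {"offset": [0,0,0],"roll": 0,"claw": 0},
    {"offset": [0,0,0],"roll": 0,"claw": 0},
    {"offset": [0,0,0],"roll": 0,"claw": 0},
  ],
)

```text
clock: 17.77
tool_pos: [0.5718, 0.2318, 0.4026]
orientation: [-122.0, 90.0, 144.6]
force: [0.2, 0.3, 0.0]
opening: 0.0434
```

```bash
python3 - <<'E'
from h import *
a=snap('side','n5')['frame'][:280,200:420];b=snap('scene','n6')['frame'][60:340,250:470]
cv2.imwrite('pics/n56.png',cv2.resize(np.hstack([a,b]),None,fx=1.8,fy=1.8)); rep()
E
```

```text
t 17.88 p [0.5718 0.2319 0.4026] zaz -93.38 down [ 0.  0. -1.] F [-0.1702 -0.0738  0.4319] open 0.044
```

View pics/n56.png

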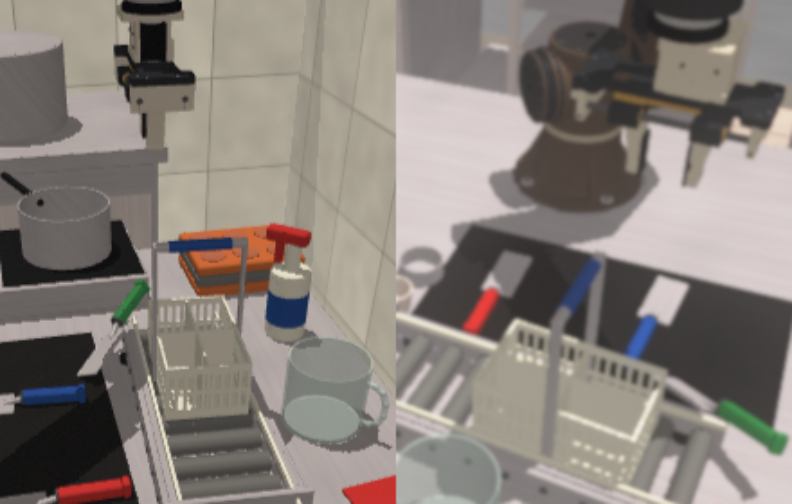

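```bash
python3 - <<'E'
from h import *
for n in ['scene','side']:
  s=snap(n,'p_'+n); P=pts(s); m=cmask(s,'green')&(P[...,0]>.4)&(P[...,0]<.8); q=P[m]
  ce=q.mean(0); vt=np.linalg.svd(q-ce,full_matrices=False)[2][0]; vt*=np.sign(vt[2]); t=(q-ce)@vt
  print(n,len(q),'mid',ce+vt*(np.percentile(t,1)+np.percentile(t,99))/2,vt,'ends',ce+vt*t.min(),ce+vt*t.max())
rep()
E
```

```text
scene 64 mid [0.5624 0.376  0.0828] [0.6296 0.7104 0.3146] ends [0.5392 0.3499 0.0712] [0.5862 0.4029 0.0947]
side 156 mid [0.5667 0.3777 0.0786] [0.6176 0.7336 0.2836] ends [0.5367 0.342  0.0648] [0.5961 0.4126 0.0921]
t 17.98 p [0.5718 0.2318 0.4026] zaz -93.39 down [ 0.  0. -1.] F [-0.2789  0.1817 -0.3112] open 0.0438
```

View pics/p_scene.png

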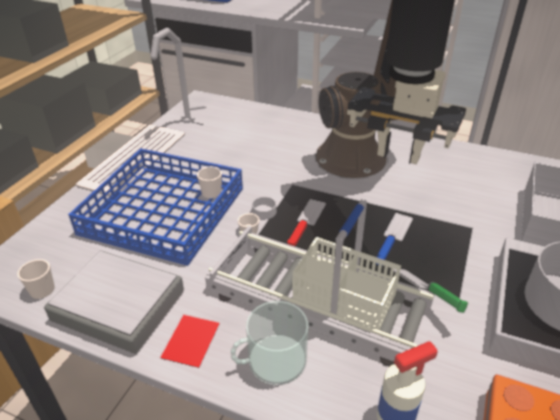

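View pics/p_side.png

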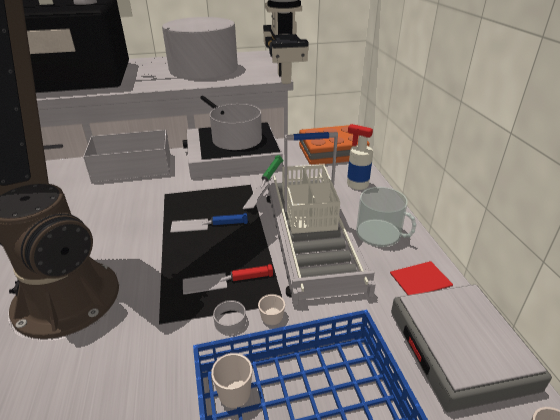

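The green spade rests stably: blade on the bench, handle propped at about (445,297) in the scene view and clear past the track's end. I'll regrasp it there.

Request:
servo_tool(
  motion=[
    {"offset": [0,-0.001,-0.04],"roll": 0,"claw": 0.0},
    {"offset": [0,-0.001,-0.04],"roll": 0,"claw": 0.0},
    {"offset": [0,-0.001,-0.04],"roll": 0,"claw": 0.0},
    {"offset": [0,-0.001,-0.039],"roll": 0,"claw": 0.0},
    {"offset": [0.04,0,0],"roll": -10.5,"claw": 0.0},
    {"offset": [0.04,0,0],"roll": -10.5,"claw": 0.0},
    {"offset": [0.04,0,0],"roll": -10.5,"claw": 0.0},
    {"offset": [0.04,0,0],"roll": -10.5,"claw": 0.0},
    {"offset": [0.03,0,0],"roll": -10.6,"claw": 0.0},
    {"offset": [0,0,0],"roll": 0,"claw": 0},
    {"offset": [0,0,0],"roll": 0,"claw": 0},
  ],
)

```text
clock: 19.35
tool_pos: [0.5779, 0.3912, 0.2141]
orientation: [67.5, 89.9, 26.5]
force: [0.7, 0.1, 0.5]
opening: 0.0438
```

```bash
python3 - <<'E'
from h import *
s=snap('wrist','q1'); P=pts(s); m=cmask(s,'green')&(P[...,0]>.4)&(P[...,0]<.8); q=P[m]
ce=q.mean(0); vt=np.linalg.svd(q-ce,full_matrices=False)[2][0]; vt*=np.sign(vt[2]); t=(q-ce)@vt
print(len(q),'mid',ce+vt*(np.percentile(t,1)+np.percentile(t,99))/2,vt,'ends',ce+vt*t.min(),ce+vt*t.max())
rep()
E
```

```text
59 mid [0.5434 0.3618 0.0735] [0.6627 0.682  0.3094] ends [0.5325 0.3507 0.0685] [0.5553 0.3741 0.0791]
t 19.4 p [0.578  0.3914 0.2146] zaz -40.97 down [ 0.0022  0.0017 -1.    ] F [-0.3845 -0.3924  0.5063] open 0.0437
```

View pics/q1.png

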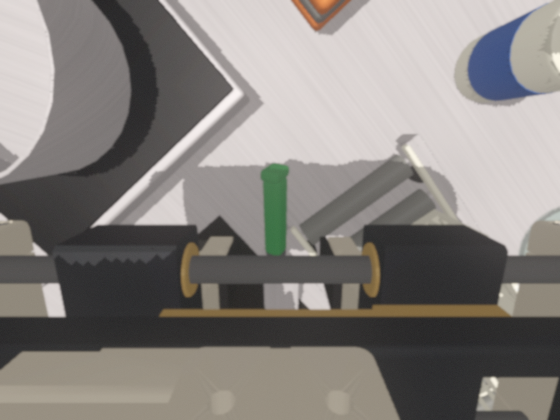

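Request:
servo_tool(
  motion=[
    {"offset": [0.04,0,0],"roll": 0,"claw": 0.0},
    {"offset": [0.04,0,0],"roll": 0,"claw": 0.0},
    {"offset": [0.035,0,0],"roll": 0,"claw": 0.0},
    {"offset": [0.02,0,0],"roll": 0,"claw": 0.0},
    {"offset": [0.006,0,0],"roll": 0,"claw": 0.0},
    {"offset": [0,0,0],"roll": 0,"claw": 0},
    {"offset": [0,0,0],"roll": 0,"claw": 0},
  ],
)

```text
clock: 20.27
tool_pos: [0.5779, 0.3915, 0.0733]
orientation: [84.0, 89.9, 43.2]
force: [0.7, -0.6, -0.4]
opening: 0.0437
```

```bash
python3 - <<'E'
from h import *
a=snap('side','q5')['frame'][80:300,160:420];b=snap('scene','q6')['frame'][120:340,300:560]
cv2.imwrite('pics/q56.png',cv2.resize(np.hstack([a,b]),None,fx=1.53,fy=1.53)); rep()
snap('wrist','q7')
E
```

```text
t 20.38 p [0.5777 0.3913 0.0729] zaz -40.8 down [ 0.0014  0.0015 -1.    ] F [ 0.0551 -0.508  -1.0339] open 0.0436
```

View pics/q56.png

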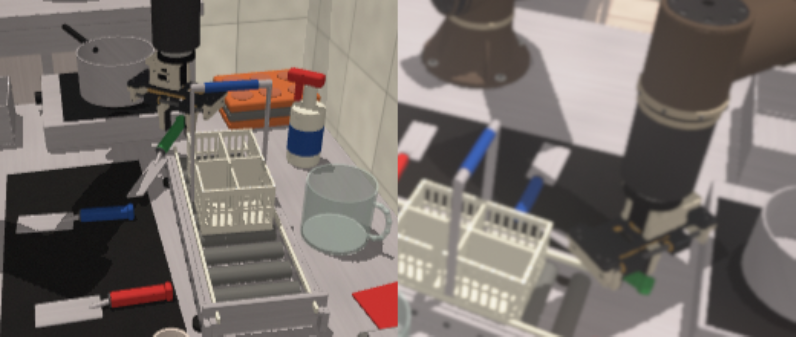

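View pics/q7.png

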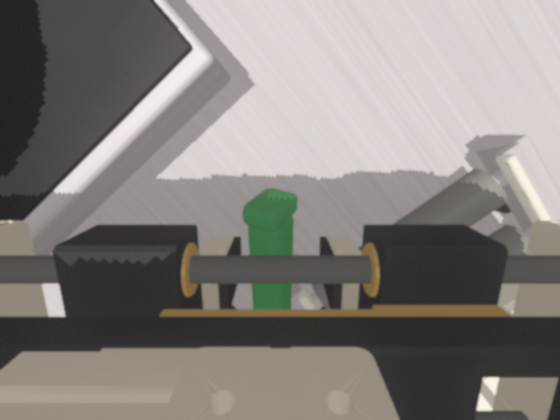

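Request:
servo_tool(
  motion=[
    {"offset": [0.002,0,0],"roll": 0,"claw": -0.3},
    {"offset": [0,0,0],"roll": 0,"claw": -1},
    {"offset": [0,0,0],"roll": 0,"claw": -1},
    {"offset": [0,0,0],"roll": 0,"claw": -1},
    {"offset": [0,0,0],"roll": 0,"claw": -1},
    {"offset": [0,0,0],"roll": 0,"claw": -1},
    {"offset": [-0.03,0,0],"roll": 0,"claw": -1},
    {"offset": [-0.04,0,0],"roll": 0,"claw": -1},
    {"offset": [-0.04,0,0],"roll": 0,"claw": -1},
    {"offset": [-0.04,0,0],"roll": 0,"claw": -1},
    {"offset": [-0.05,0,0],"roll": 0,"claw": -1},
    {"offset": [-0.05,0,0],"roll": 0,"claw": -1},
  ],
)

```text
clock: 21.92
tool_pos: [0.5773, 0.3904, 0.321]
orientation: [-7.9, 90.0, -48.7]
force: [0.8, 0.6, -1.2]
opening: 0.0249
```

Request:
servo_tool(
  motion=[
    {"offset": [-0.04,0,0],"roll": 0,"claw": -1},
    {"offset": [-0.02,0,0],"roll": 0,"claw": -1},
    {"offset": [0,0,0],"roll": 0,"claw": -0.552},
    {"offset": [0,0,0],"roll": 0,"claw": -0.552},
    {"offset": [0,0,0],"roll": 0,"claw": -0.548},
    {"offset": [0,0,0],"roll": 0,"claw": -0.548},
  ],
)

```text
clock: 22.68
tool_pos: [0.577, 0.3907, 0.3785]
orientation: [-91.2, 89.9, -132.0]
force: [0.7, 0.2, -1.1]
opening: 0.0247
```

```bash
python3 - <<'E'
from h import *
a=snap('side','r5')['frame'][0:250,160:420];b=snap('scene','r6')['frame'][50:300,300:560]
cv2.imwrite('pics/r56.png',cv2.resize(np.hstack([a,b]),None,fx=1.53,fy=1.53)); rep()
E
```

```text
t 22.77 p [0.5771 0.3908 0.379 ] zaz -40.79 down [-0.0004 -0.0006 -1.    ] F [ 0.0956  0.7797 -1.6929] open 0.0247
```

View pics/r56.png

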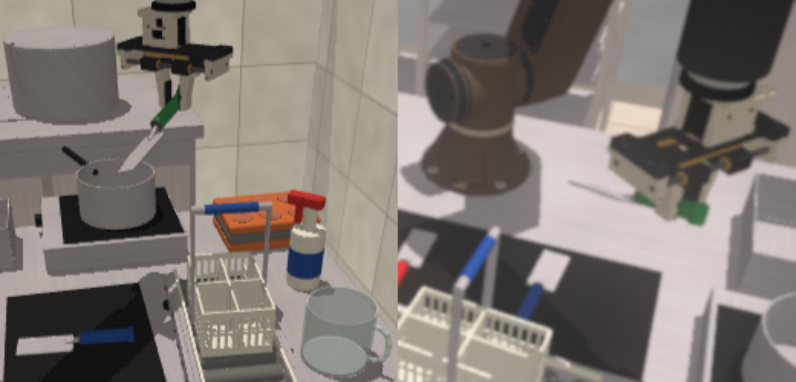

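The jaw opening reads 24.8 mm, so the handle is held across its corners and the blade is rolled. I'll lay it flat on the free mat spot where it started and pick it up again properly.

Request:
servo_tool(
  motion=[
    {"offset": [0,-0.0362,-0.0087],"roll": 0,"claw": -1},
    {"offset": [0,-0.0362,-0.0087],"roll": 0,"claw": -1},
    {"offset": [0,-0.0362,-0.0087],"roll": 0,"claw": -1},
    {"offset": [0,-0.0362,-0.0087],"roll": 0,"claw": -1},
    {"offset": [0,0,0],"roll": 9.7,"claw": -1},
    {"offset": [0,0,0],"roll": 9.7,"claw": -1},
    {"offset": [0.03,0,0],"roll": 9.7,"claw": -1},
    {"offset": [0.03,0,0],"roll": 9.7,"claw": -1},
    {"offset": [0.03,0,0],"roll": 9.7,"claw": -1},
    {"offset": [0.04,0,0],"roll": 9.7,"claw": -1},
    {"offset": [0.03,0,0],"roll": 9.8,"claw": -1},
    {"offset": [0,0,0],"roll": 0,"claw": -1},
  ],
)

```text
clock: 24.28
tool_pos: [0.4553, 0.3027, 0.2176]
orientation: [-20.7, 89.7, -129.4]
force: [-0.6, 0.6, -1.0]
opening: 0.0241
```

```bash
python3 - <<'E'
from h import *
a=snap('side','r7')['frame'][60:310,100:360];b=snap('scene','r8')['frame'][100:350,250:510]
cv2.imwrite('pics/r78.png',cv2.resize(np.hstack([a,b]),None,fx=1.53,fy=1.53)); rep()
E
```

```text
t 24.38 p [0.4568 0.3042 0.2207] zaz -108.54 down [ 0.0011  0.0002 -1.    ] F [ 0.6127  0.1703 -0.9584] open 0.0239
```

View pics/r78.png

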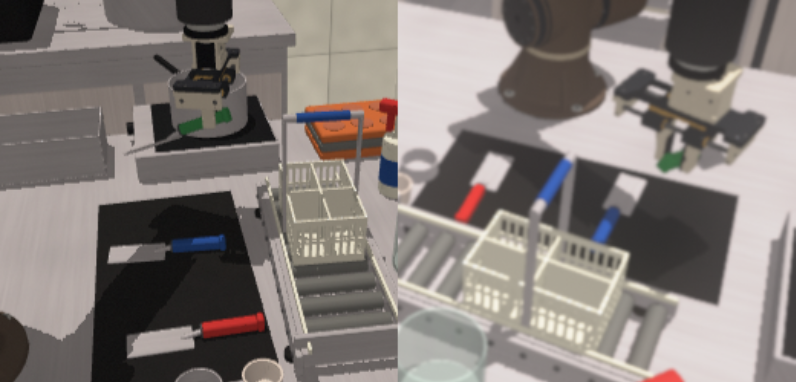

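Now I'll lower it until the blade touches the bench, then release near the bench.

Request:
servo_tool(
  motion=[
    {"offset": [0.04,0,0],"roll": 0,"claw": -1},
    {"offset": [0.04,0,0],"roll": 0,"claw": -1},
    {"offset": [0.03,0,0],"roll": 0,"claw": -1},
    {"offset": [0.02,0,0],"roll": 0,"claw": -1},
    {"offset": [0.015,0,0],"roll": 0,"claw": -1},
    {"offset": [0.01,0,0],"roll": 0,"claw": -1},
    {"offset": [0.01,0,0],"roll": 0,"claw": -1},
    {"offset": [0.01,0,0],"roll": 0,"claw": -1},
    {"offset": [0.01,0,0],"roll": 0,"claw": -1},
    {"offset": [0,0,0],"roll": 0,"claw": -1},
  ],
)

```text
clock: 25.62
tool_pos: [0.4557, 0.3033, 0.0336]
orientation: [-23.8, 89.9, -132.5]
force: [-0.7, -0.1, -0.0]
opening: 0.02
```

```bash
python3 - <<'E'
from h import *
a=snap('side','r9')['frame'][60:310,100:360];b=snap('scene','r10')['frame'][100:350,250:510]
cv2.imwrite('pics/r9.png',cv2.resize(np.hstack([a,b]),None,fx=1.53,fy=1.53)); rep()
E
```

```text
t 25.73 p [0.456  0.3037 0.0344] zaz -108.78 down [-0.0006 -0.0006 -1.    ] F [-0.1963 -0.9452 -1.0249] open 0.0199
```

View pics/r9.png

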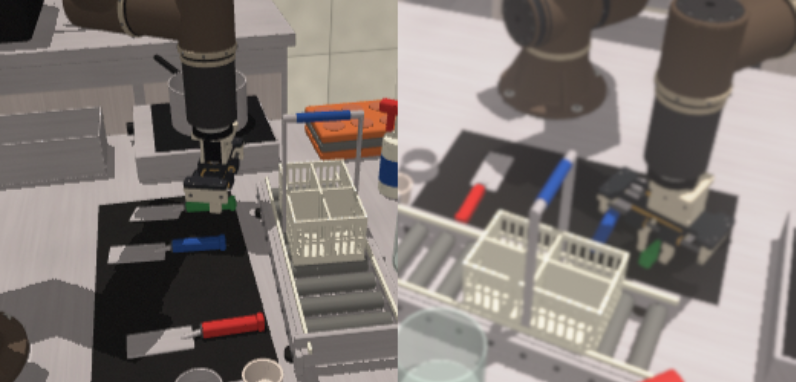

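Pressing down squared it up: the opening is now 20.0 mm and the blade is flat. Lifting again.

Request:
servo_tool(
  motion=[
    {"offset": [-0.03,0,0],"roll": 0,"claw": -1},
    {"offset": [-0.04,0,0],"roll": 0,"claw": -1},
    {"offset": [-0.05,0,0],"roll": 0,"claw": -1},
    {"offset": [-0.05,0,0],"roll": 0,"claw": -1},
    {"offset": [-0.05,0,0],"roll": 0,"claw": -1},
    {"offset": [-0.05,0,0],"roll": 0,"claw": -1},
    {"offset": [-0.05,0,0],"roll": 0,"claw": -1},
    {"offset": [-0.02,0,0],"roll": 0,"claw": -1},
    {"offset": [0,0,0],"roll": 0,"claw": -1},
    {"offset": [0,0,0],"roll": 0,"claw": -0.548},
    {"offset": [0,0,0],"roll": 0,"claw": -0.546},
    {"offset": [0,0,0],"roll": 0,"claw": -0.546},
  ],
)

```text
clock: 27.22
tool_pos: [0.4561, 0.3037, 0.3737]
orientation: [-19.7, 89.9, -128.4]
force: [-0.1, -0.0, -1.5]
opening: 0.0204
```

Request:
servo_tool(
  motion=[
    {"offset": [0,0,0],"roll": 0,"claw": -0.546},
    {"offset": [0,0,0],"roll": 0,"claw": -0.546},
    {"offset": [0,0,0],"roll": 0,"claw": -0.546},
  ],
)

```text
clock: 27.6
tool_pos: [0.4562, 0.3039, 0.3745]
orientation: [-19.7, 90.0, -128.5]
force: [-0.2, 0.1, -1.6]
opening: 0.0204
```

```bash
python3 - <<'E'
from h import *
a=snap('side','t9')['frame'][0:250,100:360];b=snap('scene','t10')['frame'][50:300,250:510]
cv2.imwrite('pics/t9c.png',cv2.resize(np.hstack([a,b]),None,fx=1.53,fy=1.53)); rep()
E
```

```text
t 27.7 p [0.4562 0.3039 0.3746] zaz -108.79 down [-0.      0.0001 -1.    ] F [ 0.2582 -0.4458 -1.4186] open 0.0201
```

View pics/t9c.png

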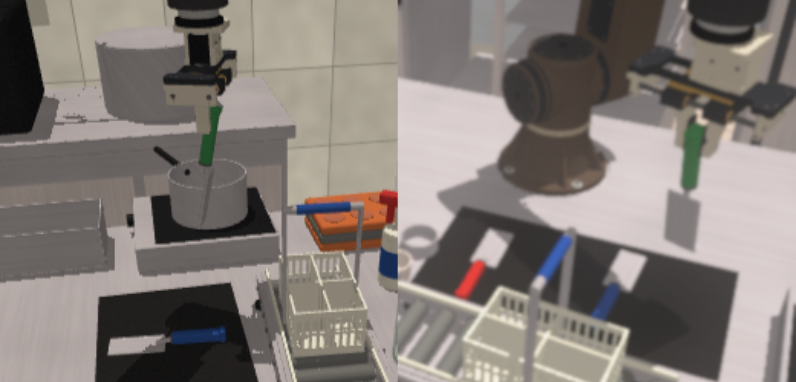

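Request:
servo_tool(
  motion=[
    {"offset": [0,0,0],"roll": 0,"claw": -0.546},
    {"offset": [0,0,0],"roll": 0,"claw": -0.546},
    {"offset": [0,0,0],"roll": 0,"claw": -0.546},
    {"offset": [0,0,0],"roll": 0,"claw": -0.8},
    {"offset": [0,0,0],"roll": 0,"claw": -1},
    {"offset": [0,0,0],"roll": 5,"claw": -1},
    {"offset": [0,0,0],"roll": -10.2,"claw": -1},
    {"offset": [0,0,0],"roll": -10.2,"claw": -1},
    {"offset": [0,0,0],"roll": 0,"claw": -1},
    {"offset": [0,0,0],"roll": 0,"claw": -1},
  ],
)

```text
clock: 28.95
tool_pos: [0.4562, 0.3039, 0.3746]
orientation: [39.8, 90.0, -53.8]
force: [0.5, 0.2, -0.8]
opening: 0.0195
```

```bash
cat >> h.py <<'E'
def prof(names=('side','scene')):
  for n in names:
    s=snap(n,'prof_'+n); P=pts(s); p=pose()[0]
    m=(abs(P[...,0]-p[0])<.07)&(abs(P[...,1]-p[1])<.06)&(P[...,2]>max(.14,p[2]-.23))&(P[...,2]<p[2]-.005); q=P[m]
    for lo in np.arange(-.22,-.01,.03):
      a=q[(q[:,2]-p[2]>lo)&(q[:,2]-p[2]<lo+.03)]
      if len(a)>3: print(n,round(lo,2),len(a),np.median(a,0)-p, np.ptp(a[:,:2],axis=0), 'zmin',a[:,2].min())
  rep()
E
python3 - <<'E'
from h import *
prof()
E
```

```text
side -0.19 21 [-0.021  -0.0201 -0.1689] [0.0061 0.0471] zmin 0.19962265405596924
side -0.16 37 [-0.0161 -0.0227 -0.1452] [0.0099 0.0496] zmin 0.21461945072331867
side -0.13 36 [-0.0093 -0.0219 -0.114 ] [0.0077 0.0471] zmin 0.24481717441910816
side -0.1 51 [-0.0043 -0.0123 -0.0819] [0.0118 0.0462] zmin 0.2747664111069438
side -0.07 74 [-0.0057 -0.0097 -0.0517] [0.0218 0.0185] zmin 0.3046558221113044
side -0.04 95 [-0.0005 -0.0104 -0.0245] [0.0251 0.0217] zmin 0.3358115339693464
scene -0.19 98 [-0.0178  0.0019 -0.1671] [0.0104 0.0499] zmin 0.1991897182820691
scene -0.16 208 [-0.0124  0.0011 -0.144 ] [0.0135 0.0495] zmin 0.21474658934867075
scene -0.13 221 [-0.0058  0.0011 -0.1151] [0.0144 0.0497] zmin 0.24469012389478584
scene -0.1 251 [ 0.0003  0.0011 -0.0837] [0.0145 0.05  ] zmin 0.27469247042177025
scene -0.07 85 [ 0.0037  0.0011 -0.0518] [0.0183 0.0221] zmin 0.30555780118561304
scene -0.04 114 [ 0.0101  0.001  -0.0253] [0.0212 0.0207] zmin 0.33488766588196994
t 29.05 p [0.4562 0.3039 0.3746] zaz -93.53 down [ 0.  0. -1.] F [ 0.1647  0.7801 -0.9126] open 0.0197
```

Now the spade tilts 11° with its handle toward +x, which suits leaning on the far pocket's outer wall. I'll use that.

Request:
servo_tool(
  motion=[
    {"offset": [0,0.0397,0.0106],"roll": 0,"claw": -1},
    {"offset": [0,0.0397,0.0106],"roll": 0,"claw": -1},
    {"offset": [0,0.0397,0.0106],"roll": 0,"claw": -1},
    {"offset": [0,0.0397,0.0106],"roll": 0,"claw": -1},
    {"offset": [0,0.0397,0.0106],"roll": 0,"claw": -1},
    {"offset": [0,0.0397,0.0106],"roll": 0,"claw": -1},
    {"offset": [0.01,0,0],"roll": 0,"claw": -1},
    {"offset": [0.01,0,0],"roll": 0,"claw": -1},
    {"offset": [0,0,0],"roll": 0,"claw": -1},
  ],
)

```text
clock: 30.18
tool_pos: [0.6892, 0.2266, 0.3537]
orientation: [-64.7, 89.9, -158.1]
force: [0.4, 0.6, -1.1]
opening: 0.0196
```

```bash
python3 - <<'E'
from h import *
prof()
for n,f in(('side','u1'),('scene','u2')):
  s=np.load(f'/tmp/prof_{n}.npz'); cv2.imwrite(f'pics/{f}.png',cv2.resize(s['frame'][60:330,180:450],None,fx=2,fy=2))
E
```

```text
side -0.19 40 [-0.0206 -0.01   -0.1674] [0.0074 0.0517] zmin 0.17725603095910947
side -0.16 75 [-0.0156 -0.01   -0.1443] [0.011  0.0541] zmin 0.1948613688399844
side -0.13 39 [-0.011  -0.0173 -0.1201] [0.0152 0.0793] zmin 0.224820639748451
side -0.1 66 [-0.004  -0.0087 -0.0828] [0.07   0.0804] zmin 0.2552770087635697
side -0.07 75 [-0.0075 -0.0094 -0.0513] [0.0241 0.0201] zmin 0.2848523288723274
side -0.04 104 [-0.0028 -0.0101 -0.0252] [0.0251 0.0201] zmin 0.31496806499815594
scene -0.22 25 [ 0.0048 -0.0572 -0.2069] [0.0777 0.1004] zmin 0.14010950911929887
scene -0.19 126 [-0.0162 -0.0031 -0.1688] [0.0284 0.0863] zmin 0.16708477456196846
scene -0.16 234 [-0.0115 -0.0007 -0.1451] [0.0257 0.0859] zmin 0.19550907165577947
scene -0.13 261 [-0.0049 -0.0022 -0.1144] [0.0183 0.0858] zmin 0.22559179364385984
scene -0.1 434 [-0.0004 -0.0145 -0.0785] [0.0774 0.0851] zmin 0.25590482370811196
scene -0.07 105 [ 0.0045  0.0021 -0.0505] [0.0648 0.0711] zmin 0.2854532486234338
scene -0.04 123 [ 0.0101  0.0029 -0.0244] [0.0188 0.0189] zmin 0.31551191586471883
t 30.27 p [0.6897 0.2267 0.3554] zaz -93.35 down [ 0.0009  0.0002 -1.    ] F [ 0.0068 -0.239  -1.3908] open 0.0196
```

View pics/u2.png

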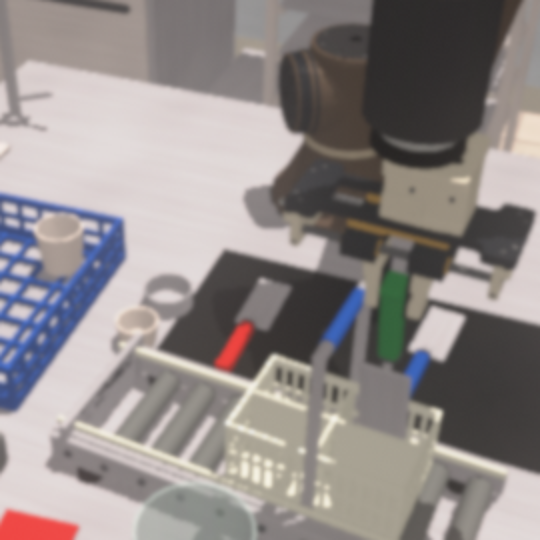

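Aligned. Lowering by 0.124 m from 0.3554.

Request:
servo_tool(
  motion=[
    {"offset": [0.03,0,0],"roll": 0,"claw": -1},
    {"offset": [0.03,0,0],"roll": 0,"claw": -1},
    {"offset": [0.03,0,0],"roll": 0,"claw": -1},
    {"offset": [0.02,0,0],"roll": 0,"claw": -1},
    {"offset": [0.014,0,0],"roll": 0,"claw": -1},
    {"offset": [0,0,0],"roll": 0,"claw": -1},
    {"offset": [0,0,0],"roll": 0,"claw": -1},
  ],
)

```text
clock: 31.15
tool_pos: [0.6908, 0.2266, 0.232]
orientation: [112.9, 89.9, 19.5]
force: [0.1, 0.0, -1.0]
opening: 0.0198
```

```bash
python3 - <<'E'
from h import *
rep()
for n,f in(('side','v1'),('scene','v2')):
  s=snap(n,f); cv2.imwrite(f'pics/{f}c.png',cv2.resize(s['frame'][60:330,180:450],None,fx=2,fy=2))
E
```

```text
t 31.15 p [0.6908 0.2266 0.232 ] zaz -93.37 down [ 0.0018  0.0006 -1.    ] F [ 0.1371  0.0149 -1.0311] open 0.0198
```

View pics/v1c.png

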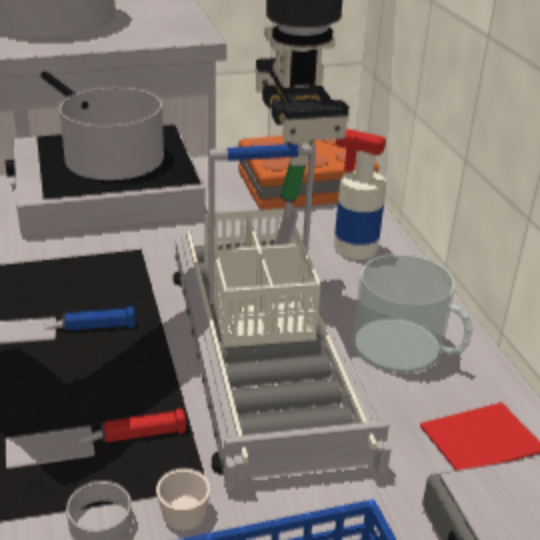

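Request:
servo_tool(
  motion=[
    {"offset": [0.004,0,0],"roll": 0,"claw": -1},
    {"offset": [0.001,0,0],"roll": 0,"claw": -1},
    {"offset": [0,0,0],"roll": 0,"claw": -0.4},
    {"offset": [0,0,0],"roll": 0,"claw": -0.1},
    {"offset": [0,0,0],"roll": 0,"claw": -0.1},
    {"offset": [0,0,0],"roll": 0,"claw": -0.1},
    {"offset": [0,0,0],"roll": 0,"claw": -0.1},
  ],
)

```text
clock: 32.12
tool_pos: [0.6903, 0.2263, 0.2255]
orientation: [-40.4, 90.0, -133.7]
force: [-0.1, -0.1, 0.2]
opening: 0.0392
```

```bash
python3 - <<'E'
from h import *
rep()
for n,f in(('side','x1'),('scene','x2')):
  s=snap(n,f); cv2.imwrite(f'pics/{f}c.png',cv2.resize(s['frame'][60:330,180:450],None,fx=2,fy=2)); stand(s,'green')
E
```

```text
t 32.12 p [0.6903 0.2263 0.2255] zaz -93.39 down [-0.0001 -0.0001 -1.    ] F [-0.0761 -0.145   0.2062] open 0.0392
green 106 mid [0.6857 0.2166 0.194 ] dir [ 0.2313 -0.0296  0.9724] top [0.6907 0.216  0.2151] L 0.044083805834983565
green few 0
```

View pics/x1c.png

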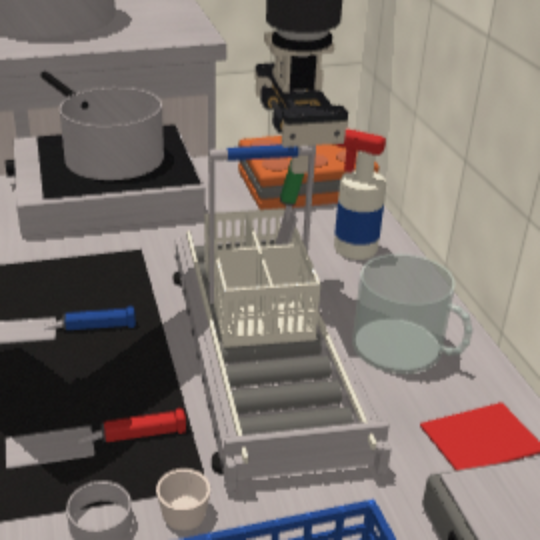

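It stands now, leaning about 13° on the outer wall. On to the blue spade.

Request:
servo_tool(
  motion=[
    {"offset": [-0.03,0,0],"roll": 0,"claw": -0.1},
    {"offset": [-0.05,0,0],"roll": 0,"claw": -0.1},
    {"offset": [-0.05,0,0],"roll": 0,"claw": -0.1},
    {"offset": [-0.01,-0.0437,0.0053],"roll": 0,"claw": 0},
    {"offset": [0,-0.0437,0.0053],"roll": 0,"claw": 0},
    {"offset": [0,-0.0437,0.0053],"roll": 0,"claw": 0},
    {"offset": [0,-0.0437,0.0053],"roll": 0,"claw": 0},
    {"offset": [0.02,-0.0437,0.0053],"roll": 1.6,"claw": 0},
    {"offset": [0.05,-0.0437,0.0053],"roll": 0,"claw": 0},
    {"offset": [0.05,0,0],"roll": 0,"claw": 0},
    {"offset": [0.04,0,0],"roll": 0,"claw": 0},
    {"offset": [0.04,0,0],"roll": 0,"claw": 0},
  ],
)

```text
clock: 33.72
tool_pos: [0.4292, 0.2115, 0.168]
orientation: [141.0, 89.9, 46.1]
force: [-0.3, 0.1, -1.0]
opening: 0.044
```

```bash
python3 - <<'E'
from h import *
for n in ['side','scene']:
  s=snap(n,'y_'+n); stand(s,'green')
  for c in ['blue','red']:
    for r in spade(s,c):
      if .05<r['L']<.11: print(n,c,r['c'],r['d'])
s=snap('wrist','y_w')
for r in spade(s,'blue'): print('w',r['c'],r['d'],r['L'],r['px'])
rep()
E
```

```text
green 212 mid [0.6918 0.2168 0.2205] dir [ 0.2202 -0.0038  0.9754] top [0.7028 0.2166 0.2691] L 0.10005874505456011
side blue [0.4074 0.2078] [-0.9972  0.0743]
side red [ 0.438  -0.0243] [-1.     -0.0048]
green 99 mid [0.7073 0.2263 0.2674] dir [-0.9712 -0.0481  0.2332] top [0.6959 0.2257 0.2701] L 0.022794992227952518
scene blue [0.4074 0.2151] [ 0.9958 -0.0917]
scene red [ 0.4407 -0.0199] [ 0.9999 -0.0146]
w [0.4112 0.2126] [-0.9963  0.0857] 0.09062967777944671 [276.9343 211.1166]
t 33.88 p [0.4286 0.2105 0.1678] zaz -94.98 down [-0.0023 -0.0027 -1.    ] F [0.2498 0.0853 1.1365] open 0.0437
```

View pics/y_w.png

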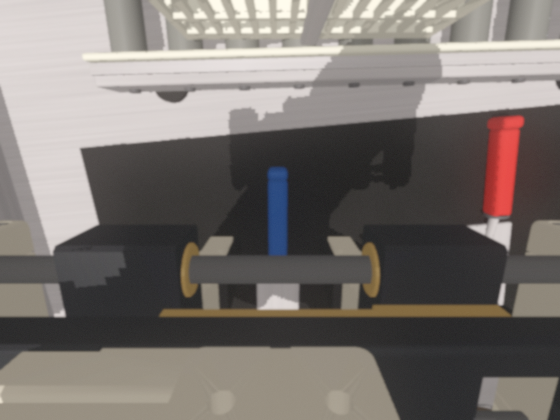

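View pics/y_scene.png

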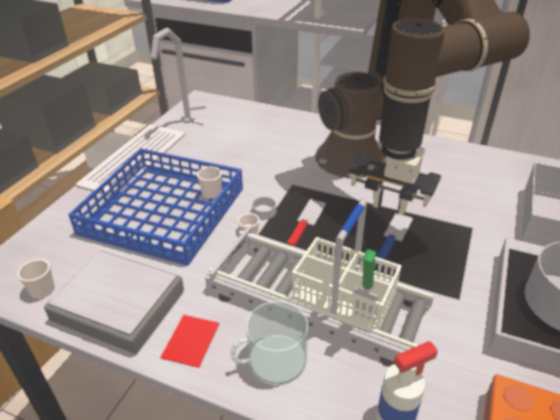

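The green spade is standing: its top is at (370,257) and it tilts about 13°. The blue handle is centred at column 277. Descending and grasping.

Request:
servo_tool(
  motion=[
    {"offset": [0.05,0,0],"roll": 0,"claw": 0.0},
    {"offset": [0.05,0,0],"roll": 0,"claw": 0.0},
    {"offset": [0.04,0,0],"roll": 0,"claw": 0.0},
    {"offset": [0.017,0,0],"roll": 0,"claw": 0.0},
    {"offset": [0.006,0,0],"roll": 0,"claw": 0.0},
    {"offset": [0,0,0],"roll": 0,"claw": -0.3},
    {"offset": [0,0,0],"roll": 0,"claw": -1},
    {"offset": [0,0,0],"roll": 0,"claw": -1},
    {"offset": [0,0,0],"roll": 0,"claw": -1},
    {"offset": [0,0,0],"roll": 0,"claw": -1},
    {"offset": [0,0,0],"roll": 0,"claw": -1},
  ],
)

```text
clock: 35.25
tool_pos: [0.4298, 0.2119, 0.0066]
orientation: [135.1, 89.9, 40.2]
force: [-1.2, -1.4, 7.1]
opening: 0.0199
```

Request:
servo_tool(
  motion=[
    {"offset": [-0.02,0,0],"roll": 0,"claw": -1},
    {"offset": [-0.04,0,0],"roll": 0,"claw": -1},
    {"offset": [-0.05,0,0],"roll": 0,"claw": -1},
    {"offset": [-0.05,0,0],"roll": 0,"claw": -1},
    {"offset": [-0.05,0,0],"roll": 0,"claw": -1},
    {"offset": [-0.05,0,0],"roll": 0,"claw": -1},
    {"offset": [-0.05,0,0],"roll": 0,"claw": -1},
    {"offset": [-0.04,0,0],"roll": 0,"claw": -1},
    {"offset": [-0.02,0,0],"roll": 0,"claw": -1},
    {"offset": [0,0,0],"roll": 0,"claw": -1},
    {"offset": [0,0,0],"roll": 0,"claw": -0.548},
    {"offset": [0,0,0],"roll": 0,"claw": -0.546},
  ],
)

```text
clock: 36.75
tool_pos: [0.4289, 0.2111, 0.3743]
orientation: [-44.3, 89.9, -139.3]
force: [-0.0, 0.4, -1.2]
opening: 0.0197
```

Request:
servo_tool(
  motion=[
    {"offset": [0,0,0],"roll": 0,"claw": -0.546},
    {"offset": [0,0,0],"roll": 0,"claw": -0.546},
    {"offset": [0,0,0],"roll": 0,"claw": -0.546},
    {"offset": [0,0,0],"roll": 0,"claw": -0.546},
  ],
)

```text
clock: 37.25
tool_pos: [0.4294, 0.2114, 0.3757]
orientation: [98.2, 90.0, 3.2]
force: [0.1, 0.3, -1.3]
opening: 0.0198
```

```bash
python3 - <<'E'
from h import *
prof()
a=np.load('/tmp/prof_side.npz')['frame'][0:250,100:360];b=np.load('/tmp/prof_scene.npz')['frame'][50:300,200:460]
cv2.imwrite('pics/z1.png',cv2.resize(np.hstack([a,b]),None,fx=1.53,fy=1.53))
E
```

```text
side -0.19 21 [ 0.0604 -0.0291 -0.1692] [0.0106 0.047 ] zmin 0.19456587319641883
side -0.16 32 [ 0.0556 -0.0291 -0.1456] [0.0122 0.044 ] zmin 0.2161647304640859
side -0.13 35 [ 0.0493 -0.0291 -0.115 ] [0.0124 0.0486] zmin 0.2464160773390205
side -0.1 61 [ 0.041  -0.0105 -0.0805] [0.0198 0.0522] zmin 0.27710777893700517
side -0.07 102 [ 0.0251 -0.0126 -0.0549] [0.025  0.0201] zmin 0.30579409476548547
side -0.04 106 [ 0.0195 -0.012  -0.0245] [0.0266 0.0194] zmin 0.3357485078787982
scene -0.19 157 [ 0.062  -0.0049 -0.1691] [0.0128 0.0501] zmin 0.1947018164728639
scene -0.16 277 [ 0.0572 -0.0039 -0.145 ] [0.0186 0.05  ] zmin 0.2157871325355365
scene -0.13 288 [ 0.0513 -0.0034 -0.1146] [0.0159 0.0495] zmin 0.24585158081633807
scene -0.1 266 [ 0.0451 -0.0025 -0.0864] [0.0203 0.0501] zmin 0.27568335894652385
scene -0.07 115 [ 0.0341 -0.0007 -0.0529] [0.0169 0.0211] zmin 0.30617448829895777
scene -0.04 139 [ 0.029   0.0003 -0.0253] [0.0215 0.0208] zmin 0.3356525011856826
t 37.35 p [0.4293 0.2114 0.3757] zaz -94.99 down [-0.0001 -0.     -1.    ] F [ 0.2913  0.0382 -1.8634] open 0.0199
```

View pics/z1.png

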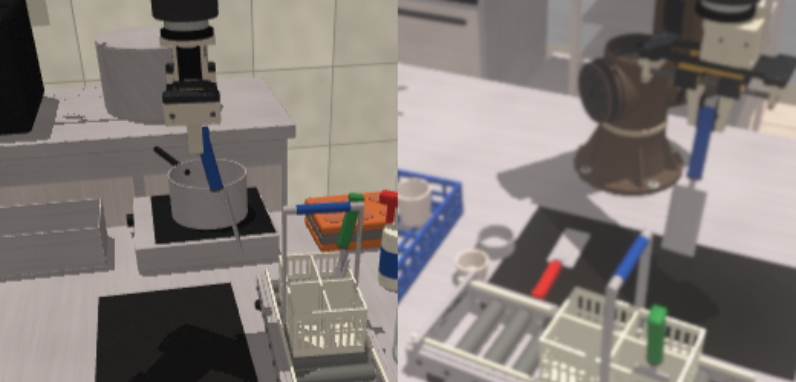

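It overshot, with the top tilted toward −x, which is the lean a near pocket needs. Gripping it now.

Request:
servo_tool(
  motion=[
    {"offset": [0,0,0],"roll": 0,"claw": -1},
    {"offset": [0,0,0],"roll": 0,"claw": -1},
    {"offset": [0,0,0],"roll": -1.6,"claw": -1},
    {"offset": [0,0,0],"roll": 0,"claw": -1},
  ],
)

```text
clock: 37.85
tool_pos: [0.4293, 0.2114, 0.3756]
orientation: [-30.2, 90.0, -123.6]
force: [-0.7, 0.2, -1.2]
opening: 0.0197
```

```bash
python3 - <<'E'
from h import *
prof()
E
```

```text
side -0.19 16 [ 0.0592 -0.0295 -0.1688] [0.0093 0.0507] zmin 0.19656420747035452
side -0.16 25 [ 0.0541 -0.029  -0.145 ] [0.011  0.0422] zmin 0.2159209924191694
side -0.13 27 [ 0.0482 -0.0282 -0.117 ] [0.0117 0.0482] zmin 0.24581882459982607
side -0.1 62 [ 0.0408 -0.0079 -0.0816] [0.0289 0.053 ] zmin 0.275742264407494
side -0.07 97 [ 0.0251 -0.0123 -0.0554] [0.0267 0.0181] zmin 0.3071379674666961
side -0.04 106 [ 0.0193 -0.0118 -0.0245] [0.0256 0.0123] zmin 0.33567677964144704
scene -0.19 160 [ 0.0619 -0.0024 -0.1689] [0.0125 0.0499] zmin 0.19498467083284465
scene -0.16 280 [ 0.0573 -0.0028 -0.145 ] [0.0147 0.0496] zmin 0.21568061029958685
scene -0.13 288 [ 0.0509 -0.002  -0.1142] [0.0186 0.0506] zmin 0.24589621890091973
scene -0.1 263 [ 0.0454 -0.0012 -0.0863] [0.0201 0.0496] zmin 0.2756955267370059
scene -0.07 125 [ 0.0341  0.0003 -0.053 ] [0.0217 0.0228] zmin 0.30574252912049305
scene -0.04 138 [ 0.0286  0.0005 -0.025 ] [0.0218 0.021 ] zmin 0.3363171088198542
t 37.95 p [0.4293 0.2114 0.3757] zaz -93.39 down [-0.  0. -1.] F [ 0.2753  0.3741 -2.1113] open 0.0195
```

Request:
servo_tool(
  motion=[
    {"offset": [0,0.015,-0.0135],"roll": 0,"claw": -1},
    {"offset": [0,0.025,-0.0134],"roll": 0,"claw": -1},
    {"offset": [0,0.033,0],"roll": 0,"claw": -1},
    {"offset": [0,0.03,0],"roll": 0,"claw": -1},
    {"offset": [0.01,0,0],"roll": 0,"claw": -1},
    {"offset": [0.01,0,0],"roll": 0,"claw": -1},
    {"offset": [0,0,0],"roll": 0,"claw": -1},
    {"offset": [0,0,0],"roll": 0,"claw": -1},
  ],
)

```text
clock: 38.95
tool_pos: [0.5334, 0.2323, 0.3563]
orientation: [121.6, 89.9, 28.2]
force: [0.1, -0.3, -1.8]
opening: 0.02
```

```bash
python3 - <<'E'
from h import *
prof()
a=np.load('/tmp/prof_side.npz')['frame'][30:280,180:440];b=np.load('/tmp/prof_scene.npz')['frame'][80:330,200:460]
cv2.imwrite('pics/z2.png',cv2.resize(np.hstack([a,b]),None,fx=1.53,fy=1.53))
E
```

```text
side -0.22 9 [ 0.0271 -0.0562 -0.2037] [0.0015 0.0069] zmin 0.1416905327060679
side -0.19 27 [ 0.0574 -0.0296 -0.1711] [0.0353 0.0654] zmin 0.16938812455469787
side -0.16 39 [ 0.0516 -0.029  -0.1447] [0.0316 0.0713] zmin 0.19697319811338043
side -0.13 27 [ 0.0466 -0.0305 -0.1178] [0.0261 0.0742] zmin 0.22661450827869833
side -0.1 60 [ 0.0381 -0.0092 -0.0804] [0.0313 0.0769] zmin 0.2567897148992173
side -0.07 89 [ 0.0237 -0.0123 -0.0545] [0.0247 0.0191] zmin 0.28660676317832284
side -0.04 95 [ 0.0182 -0.0119 -0.0258] [0.0253 0.0101] zmin 0.31659907925250563
scene -0.22 40 [ 0.0321 -0.0551 -0.2034] [0.0262 0.0997] zmin 0.1406793811693855
scene -0.19 213 [ 0.0616 -0.0086 -0.1695] [0.0402 0.0815] zmin 0.1673504759003237
scene -0.16 354 [ 0.057  -0.0057 -0.1448] [0.0372 0.0818] zmin 0.19651287233921877
scene -0.13 361 [ 0.0507 -0.0053 -0.1149] [0.0309 0.0819] zmin 0.22657644362221652
scene -0.1 370 [ 0.0451 -0.0076 -0.0838] [0.0447 0.0826] zmin 0.25657999810105847
scene -0.07 134 [ 0.0346  0.0002 -0.0539] [0.0192 0.0229] zmin 0.28818877330863
scene -0.04 153 [ 0.0291  0.0004 -0.0248] [0.0219 0.0204] zmin 0.31672233876428224
t 39.05 p [0.5335 0.2324 0.3565] zaz -93.36 down [ 0.0012  0.0009 -1.    ] F [-0.728   0.2169 -1.1048] open 0.0201
```

View pics/z2.png

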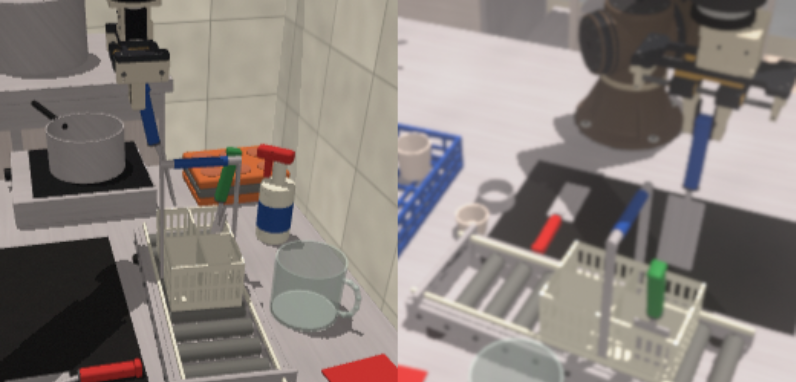

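Request:
servo_tool(
  motion=[
    {"offset": [0.03,0.005,0],"roll": 0,"claw": -1},
    {"offset": [0.03,0,0],"roll": 0,"claw": -1},
    {"offset": [0.03,0,0],"roll": 0,"claw": -1},
    {"offset": [0.02,0,0],"roll": 0,"claw": -1},
    {"offset": [0.012,0,0],"roll": 0,"claw": -1},
    {"offset": [0,0,0],"roll": 0,"claw": -1},
    {"offset": [0,0,0],"roll": 0,"claw": -1},
  ],
)

```text
clock: 39.92
tool_pos: [0.5392, 0.2322, 0.2348]
orientation: [122.2, 89.9, 28.8]
force: [0.7, -0.7, -1.3]
opening: 0.0198
```

```bash
python3 - <<'E'
from h import *
rep()
a=snap('side','z3')['frame'][30:280,180:440];b=snap('scene','z4')['frame'][80:330,200:460]
cv2.imwrite('pics/z34.png',cv2.resize(np.hstack([a,b]),None,fx=1.53,fy=1.53))
E
```

```text
t 39.92 p [0.5392 0.2322 0.2348] zaz -93.37 down [ 0.0015  0.0008 -1.    ] F [ 0.6933 -0.7278 -1.2792] open 0.0198
```

View pics/z34.png

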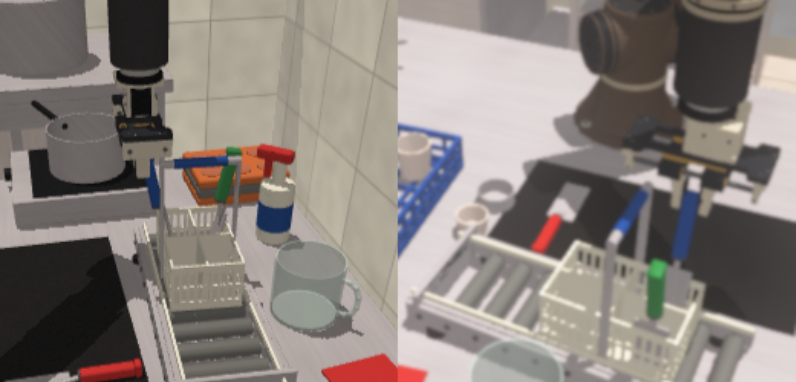

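Request:
servo_tool(
  motion=[
    {"offset": [0.004,0,0],"roll": 0,"claw": -1},
    {"offset": [0,0,0],"roll": 0,"claw": -1},
    {"offset": [0,0,0],"roll": 0,"claw": -0.4},
    {"offset": [0,0,0],"roll": 0,"claw": -0.1},
    {"offset": [0,0,0],"roll": 0,"claw": -0.1},
    {"offset": [0,0,0],"roll": 0,"claw": -0.1},
    {"offset": [0,0,0],"roll": 0,"claw": -0.1},
    {"offset": [-0.02,0,0],"roll": 0,"claw": -0.1},
    {"offset": [-0.05,0,0],"roll": 0,"claw": -0.1},
    {"offset": [-0.05,0,0],"roll": 0,"claw": -0.1},
  ],
)

```text
clock: 41.28
tool_pos: [0.5385, 0.2317, 0.3509]
orientation: [-34.9, 90.0, -128.3]
force: [1.1, 0.7, -0.2]
opening: 0.0393
```

```bash
python3 - <<'E'
from h import *
for n in ['side','scene']:
  s=snap(n,'aa_'+n); stand(s,'green'); stand(s,'blue')
  for r in spade(s,'red'):
      if .05<r['L']<.11: print(n,r['c'],r['d'])
a=np.load('/tmp/aa_side.npz')['frame'][30:280,180:440];b=np.load('/tmp/aa_scene.npz')['frame'][80:330,200:460]
cv2.imwrite('pics/aa.png',cv2.resize(np.hstack([a,b]),None,fx=1.53,fy=1.53))
rep()
E
```

```text
green 211 mid [0.6923 0.2168 0.2202] dir [ 0.2264 -0.0006  0.974 ] top [0.7034 0.2168 0.2679] L 0.0988909413325583
blue 260 mid [0.5486 0.2215 0.2126] dir [-0.2516  0.0513  0.9665] top [0.5362 0.2241 0.2604] L 0.10127371183462183
side [ 0.438  -0.0241] [-1.      0.0004]
green 108 mid [0.7077 0.2261 0.2673] dir [-0.9529 -0.0885  0.2902] top [0.6951 0.225  0.2712] L 0.02559035291719421
blue 338 mid [0.5584 0.2323 0.2171] dir [-0.2326  0.0178  0.9724] top [0.5471 0.2332 0.2647] L 0.0989459959037485
scene [ 0.4412 -0.0195] [ 1.     -0.0094]
t 41.38 p [0.5408 0.2326 0.3561] zaz -93.37 down [ 0.0087  0.0047 -1.    ] F [ 0.3798 -0.619   0.0487] open 0.0391
```

View pics/aa.png

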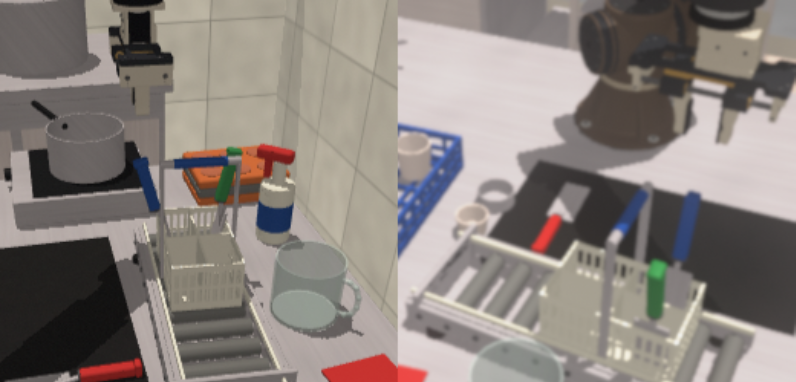

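Both spades stand. Now the red one.

Request:
servo_tool(
  motion=[
    {"offset": [0,-0.033,0],"roll": 0,"claw": -0.1},
    {"offset": [0,-0.033,0],"roll": 0,"claw": 0},
    {"offset": [0,0,0.0431],"roll": 0,"claw": 0},
    {"offset": [0,0,0.0431],"roll": 0,"claw": 0},
    {"offset": [0,0,0.0431],"roll": 0,"claw": 0},
    {"offset": [0.03,0,0.0431],"roll": 0,"claw": 0},
    {"offset": [0.03,0,0.0431],"roll": 0,"claw": 0},
    {"offset": [0.03,0,0.0434],"roll": 0,"claw": 0},
    {"offset": [0.04,0,0],"roll": -3.1,"claw": 0},
    {"offset": [0.04,0,0],"roll": 0,"claw": 0},
    {"offset": [0.02,0,0],"roll": 0,"claw": 0},
    {"offset": [0,0,0],"roll": 0,"claw": 0},
  ],
)

```text
clock: 42.88
tool_pos: [0.4565, -0.0231, 0.1584]
orientation: [-70.4, 89.8, -160.7]
force: [0.2, -0.3, 0.8]
opening: 0.0438
```

```bash
python3 - <<'E'
from h import *
s=snap('wrist','ab_w')
for r in spade(s,'red'): print('w',r['c'],r['d'],r['L'],r['px'])
for n in ['side','scene']:
  s=snap(n,'ab_'+n); stand(s,'green'); stand(s,'blue')
  for r in spade(s,'red'):
      if .05<r['L']<.11: print(n,r['c'],r['d'])
rep()
E
```

```text
w [ 0.4424 -0.0212] [-0.9999 -0.0106] 0.08900372293390332 [277.1315 211.006 ]
green 209 mid [0.6925 0.2167 0.2205] dir [0.2289 0.     0.9734] top [0.7037 0.2167 0.2681] L 0.09887641155995192
blue 121 mid [0.5544 0.2207 0.1938] dir [-0.1791  0.0075  0.9838] top [0.5487 0.2209 0.2253] L 0.062388378614717965
side [ 0.4379 -0.0242] [-1.     -0.0043]
green 97 mid [0.7077 0.2261 0.2679] dir [-0.9671 -0.095   0.236 ] top [0.695  0.2249 0.271 ] L 0.02540679551733179
blue 363 mid [0.5582 0.2327 0.2167] dir [-0.2477  0.0214  0.9686] top [0.5457 0.2338 0.2655] L 0.10047277431279823
scene [ 0.4415 -0.0194] [ 1.     -0.0049]
t 43.02 p [ 0.4583 -0.0225  0.1607] zaz -90.27 down [ 0.0017  0.0003 -1.    ] F [-0.2394 -0.554  -0.1618] open 0.0439
```

View pics/ab_w.png

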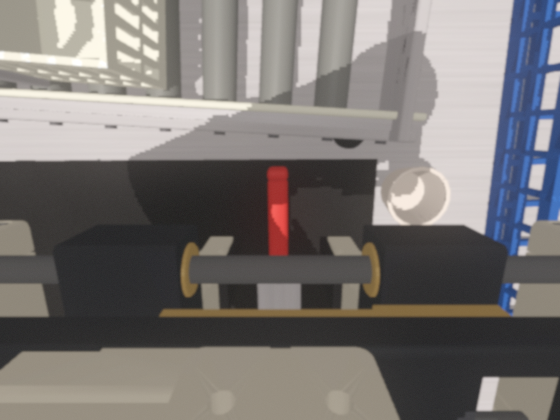

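Request:
servo_tool(
  motion=[
    {"offset": [0.05,0.001,0],"roll": 0,"claw": 0.0},
    {"offset": [0.05,0,0],"roll": 0,"claw": 0.0},
    {"offset": [0.03,0,0],"roll": 0,"claw": 0.0},
    {"offset": [0.017,0,0],"roll": 0,"claw": 0.0},
    {"offset": [0.006,0,0],"roll": 0,"claw": 0.0},
    {"offset": [0,0,0],"roll": 0,"claw": -0.3},
    {"offset": [0,0,0],"roll": 0,"claw": -1},
    {"offset": [0,0,0],"roll": 0,"claw": -1},
    {"offset": [0,0,0],"roll": 0,"claw": -1},
    {"offset": [0,0,0],"roll": 0,"claw": -1},
    {"offset": [0,0,0],"roll": 0,"claw": -1},
  ],
)

```text
clock: 44.4
tool_pos: [0.4592, -0.0224, 0.0075]
orientation: [107.5, 89.9, 17.2]
force: [-2.4, 1.4, 6.4]
opening: 0.0197
```

Request:
servo_tool(
  motion=[
    {"offset": [-0.02,0,0],"roll": 0,"claw": -1},
    {"offset": [-0.04,0,0],"roll": 0,"claw": -1},
    {"offset": [-0.05,0,0],"roll": 0,"claw": -1},
    {"offset": [-0.05,0,0],"roll": 0,"claw": -1},
    {"offset": [-0.05,0,0],"roll": 0,"claw": -1},
    {"offset": [-0.05,0,0],"roll": 0,"claw": -1},
    {"offset": [-0.05,0,0],"roll": 0,"claw": -1},
    {"offset": [-0.04,0,0],"roll": 0,"claw": -1},
    {"offset": [-0.02,0,0],"roll": 0,"claw": -1},
    {"offset": [0,0,0],"roll": 0,"claw": -1},
    {"offset": [0,0,0],"roll": 0,"claw": -0.548},
    {"offset": [0,0,0],"roll": 0,"claw": -0.546},
  ],
)

```text
clock: 45.9
tool_pos: [0.458, -0.0228, 0.3754]
orientation: [-76.8, 89.9, -167.1]
force: [-0.2, -0.2, -1.6]
opening: 0.02
```

Request:
servo_tool(
  motion=[
    {"offset": [0,0,0],"roll": 0,"claw": -0.546},
    {"offset": [0,0,0],"roll": 0,"claw": -0.546},
    {"offset": [0,0,0],"roll": 0,"claw": -0.546},
  ],
)

```text
clock: 46.28
tool_pos: [0.4585, -0.0227, 0.3764]
orientation: [-87.1, 90.0, -177.4]
force: [1.0, 0.1, -1.8]
opening: 0.0199
```

```bash
python3 - <<'E'
from h import *
prof()
a=np.load('/tmp/prof_side.npz')['frame'][0:250,140:400];b=np.load('/tmp/prof_scene.npz')['frame'][50:300,200:460]
cv2.imwrite('pics/ac.png',cv2.resize(np.hstack([a,b]),None,fx=1.53,fy=1.53))
E
```

```text
side -0.19 57 [ 0.0059 -0.0159 -0.1714] [0.0067 0.0442] zmin 0.1901238714701634
side -0.16 76 [ 0.008  -0.0122 -0.1455] [0.0051 0.0495] zmin 0.21669426676727455
side -0.13 70 [ 0.0102 -0.0173 -0.1147] [0.0067 0.0422] zmin 0.24717560077737816
side -0.1 81 [ 0.0115 -0.0078 -0.085 ] [0.0169 0.0364] zmin 0.27675007647439703
side -0.07 146 [ 0.0038 -0.0109 -0.0544] [0.021  0.0168] zmin 0.3068953402279436
side -0.04 151 [ 0.0067 -0.0106 -0.025 ] [0.0217 0.0174] zmin 0.33655407774814194
scene -0.19 149 [ 0.0421  0.0016 -0.1715] [0.0091 0.0484] zmin 0.19339147313559024
scene -0.16 220 [ 0.0399  0.0012 -0.1444] [0.0107 0.0508] zmin 0.21681499743584443
scene -0.13 230 [ 0.0369  0.002  -0.1149] [0.012  0.0505] zmin 0.24677355438526594
scene -0.1 202 [ 0.0342  0.0013 -0.0869] [0.0163 0.0494] zmin 0.27684947312353414
scene -0.07 106 [ 0.0265  0.0038 -0.0536] [0.0206 0.0214] zmin 0.30731067041583315
scene -0.04 123 [ 0.0237  0.0048 -0.0257] [0.023  0.0203] zmin 0.3367966604004533
t 46.38 p [ 0.4587 -0.0227  0.3767] zaz -90.29 down [ 0.0003 -0.0001 -1.    ] F [ 1.4044 -0.2342 -1.5363] open 0.0199
```

View pics/ac.png

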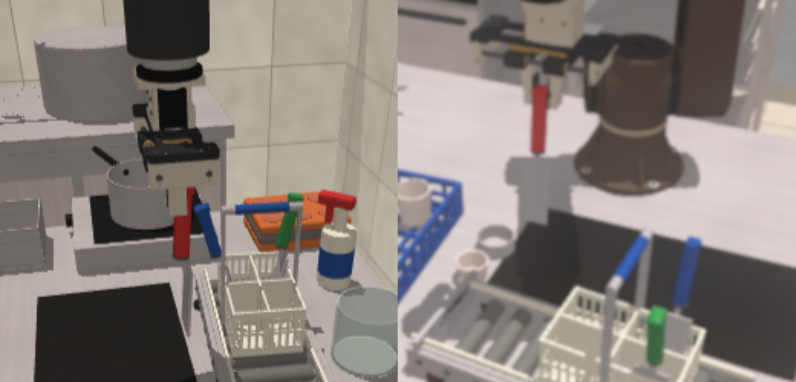

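It's mid-swing, passing vertical toward +x. Gripping now to keep a small −x lean.

Request:
servo_tool(
  motion=[
    {"offset": [0,0,0],"roll": 0,"claw": -1},
    {"offset": [0,0,0],"roll": 0,"claw": -1},
    {"offset": [0,0,0],"roll": 3.1,"claw": -1},
    {"offset": [0,0,0],"roll": 0,"claw": -1},
  ],
)

```text
clock: 46.88
tool_pos: [0.4585, -0.0227, 0.3766]
orientation: [-87.5, 90.0, 179.2]
force: [-1.2, -0.6, -0.8]
opening: 0.0198
```

```bash
python3 - <<'E'
from h import *
prof()
E
```

```text
side -0.19 25 [ 0.0498 -0.0286 -0.1708] [0.0073 0.0448] zmin 0.19512350650992016
side -0.16 35 [ 0.0457 -0.0279 -0.1441] [0.0065 0.0453] zmin 0.21828939612701648
side -0.13 36 [ 0.0414 -0.0277 -0.1146] [0.0084 0.0487] zmin 0.2469189179692619
side -0.1 81 [ 0.0357 -0.0082 -0.081 ] [0.0266 0.0465] zmin 0.2768633099682744
side -0.07 132 [ 0.0214 -0.0121 -0.054 ] [0.0239 0.0172] zmin 0.30716397132096424
side -0.04 144 [ 0.0174 -0.0117 -0.0248] [0.0241 0.0186] zmin 0.336669971439547
scene -0.19 139 [ 0.0534 -0.002  -0.1694] [0.0109 0.0494] zmin 0.19570641040365488
scene -0.16 229 [ 0.0498 -0.0004 -0.1448] [0.0127 0.0511] zmin 0.2167123159348351
scene -0.13 227 [ 0.0448 -0.0022 -0.1148] [0.0126 0.0504] zmin 0.247489635093748
scene -0.1 215 [ 0.0406 -0.0006 -0.0868] [0.0184 0.0495] zmin 0.27673107146798126
scene -0.07 111 [ 0.031   0.0028 -0.0525] [0.0168 0.0208] zmin 0.3068477407138043
scene -0.04 126 [ 0.0268  0.003  -0.0249] [0.0206 0.0211] zmin 0.3368784831787367
t 46.98 p [ 0.4585 -0.0227  0.3767] zaz -93.32 down [-0.  0. -1.] F [-0.2514 -0.2542 -1.2147] open 0.0198
```

Request:
servo_tool(
  motion=[
    {"offset": [0,0,-0.0338],"roll": 0,"claw": -1},
    {"offset": [0,0,-0.0338],"roll": 0,"claw": -1},
    {"offset": [0,0,-0.0338],"roll": 0,"claw": -1},
    {"offset": [0,0,-0.0339],"roll": 0,"claw": -1},
    {"offset": [0,0.0346,0],"roll": 0,"claw": -1},
    {"offset": [0,0.0345,0],"roll": 0,"claw": -1},
    {"offset": [0.01,0,0],"roll": 0,"claw": -1},
    {"offset": [0.01,0,0],"roll": 0,"claw": -1},
    {"offset": [0,0,0],"roll": 0,"claw": -1},
  ],
)

```text
clock: 48.1
tool_pos: [0.5345, 0.108, 0.3559]
orientation: [-66.4, 89.9, -159.7]
force: [-0.4, 0.2, -1.3]
opening: 0.0198
```

```bash
python3 - <<'E'
from h import *
prof()
a=np.load('/tmp/prof_side.npz')['frame'][30:280,180:440];b=np.load('/tmp/prof_scene.npz')['frame'][80:330,200:460]
cv2.imwrite('pics/ad.png',cv2.resize(np.hstack([a,b]),None,fx=1.53,fy=1.53))
E
```

```text
side -0.22 17 [ 0.0283  0.0575 -0.2026] [0.0037 0.0052] zmin 0.1419804465661456
side -0.19 46 [ 0.0477 -0.0085 -0.1719] [0.0258 0.0902] zmin 0.1676838335888472
side -0.16 60 [ 0.043  -0.0047 -0.1433] [0.0228 0.0917] zmin 0.19762949267168317
side -0.13 59 [ 0.0392 -0.0165 -0.1155] [0.0198 0.0895] zmin 0.22701260070502416
side -0.1 120 [ 0.0395  0.0052 -0.0816] [0.0531 0.0894] zmin 0.25901205284052237
side -0.07 107 [ 0.0208 -0.0118 -0.0551] [0.0246 0.0187] zmin 0.2873077366920632
side -0.04 112 [ 0.0161 -0.0119 -0.0251] [0.0238 0.0194] zmin 0.3169609350081874
scene -0.22 5 [ 0.0304  0.0586 -0.2161] [0.0085 0.0931] zmin 0.14029509746590207
scene -0.19 169 [ 0.0528 -0.0016 -0.1699] [0.0333 0.0866] zmin 0.17094452632381762
scene -0.16 264 [ 0.0487 -0.0011 -0.1442] [0.0263 0.0869] zmin 0.19742520226332394
scene -0.13 267 [ 0.0445 -0.0008 -0.1151] [0.0122 0.0495] zmin 0.22743858876042977
scene -0.1 261 [ 0.0402 -0.     -0.086 ] [0.0425 0.0855] zmin 0.2573476678570945
scene -0.07 128 [ 0.031   0.0014 -0.0527] [0.0212 0.0211] zmin 0.28733183842601584
scene -0.04 140 [ 0.0263  0.0022 -0.024 ] [0.0213 0.0207] zmin 0.3175334403851653
t 48.2 p [0.5351 0.1082 0.3572] zaz -93.36 down [ 0.0007  0.0002 -1.    ] F [-0.3073 -0.5375 -0.9949] open 0.0197
```

View pics/ad.png

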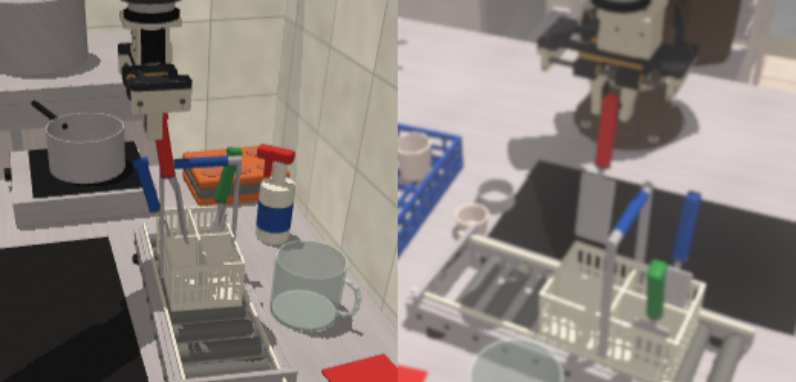

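Request:
servo_tool(
  motion=[
    {"offset": [0.03,0.002,0],"roll": 0,"claw": -1},
    {"offset": [0.03,0,0],"roll": 0,"claw": -1},
    {"offset": [0.03,0,0],"roll": 0,"claw": -1},
    {"offset": [0.02,0,0],"roll": 0,"claw": -1},
    {"offset": [0.012,0,0],"roll": 0,"claw": -1},
    {"offset": [0,0,0],"roll": 0,"claw": -1},
    {"offset": [0,0,0],"roll": 0,"claw": -1},
  ],
)

```text
clock: 49.08
tool_pos: [0.538, 0.1084, 0.2358]
orientation: [112.3, 89.9, 18.9]
force: [-0.7, 0.5, -1.1]
opening: 0.0196
```

```bash
python3 - <<'E'
from h import *
rep()
a=snap('side','ae1')['frame'][30:280,180:440];b=snap('scene','ae2')['frame'][80:330,200:460]
cv2.imwrite('pics/ae.png',cv2.resize(np.hstack([a,b]),None,fx=1.53,fy=1.53))
E
```

```text
t 49.08 p [0.538  0.1084 0.2358] zaz -93.37 down [ 0.0017  0.0006 -1.    ] F [-0.7174  0.496  -1.0959] open 0.0196
```

View pics/ae.png

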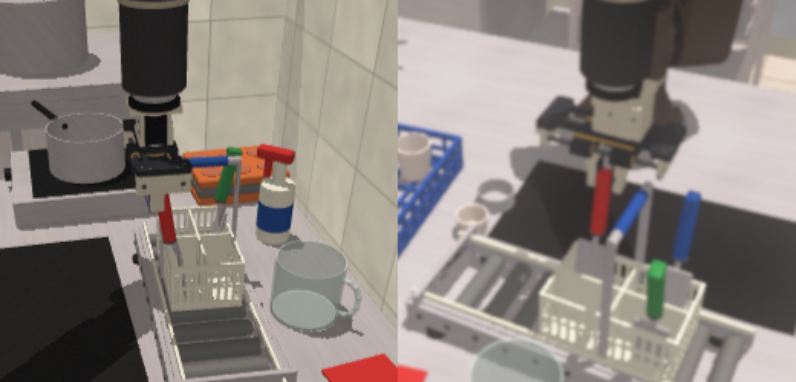

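In the pocket. Setting it down, releasing and rising.

Request:
servo_tool(
  motion=[
    {"offset": [0.004,0,0],"roll": 0,"claw": -1},
    {"offset": [0,0,0],"roll": 0,"claw": -1},
    {"offset": [0,0,0],"roll": 0,"claw": -0.4},
    {"offset": [0,0,0],"roll": 0,"claw": -0.1},
    {"offset": [0,0,0],"roll": 0,"claw": -0.1},
    {"offset": [0,0,0],"roll": 0,"claw": -0.1},
    {"offset": [0,0,0],"roll": 0,"claw": -0.1},
    {"offset": [-0.02,0,0],"roll": 0,"claw": -0.1},
    {"offset": [-0.05,0,0],"roll": 0,"claw": -0.1},
    {"offset": [-0.05,0,0],"roll": 0,"claw": -0.1},
    {"offset": [-0.01,0,0],"roll": 0,"claw": -0.1},
    {"offset": [0,0,0],"roll": 0,"claw": -0.1},
  ],
)

```text
clock: 50.68
tool_pos: [0.5376, 0.1083, 0.3609]
orientation: [138.3, 89.9, 44.9]
force: [-0.0, 0.3, -1.1]
opening: 0.0394
```

```bash
cat >> h.py <<'E'
def bar(s,y0):
    P=pts(s); m=cmask(s,'blue')&(P[...,2]>.22)&(P[...,0]>.55)&(P[...,0]<.72)&(abs(P[...,1]-y0)<.035); q=P[m]
    c=q.mean(0); vt=np.linalg.svd(q-c,full_matrices=False)[2][0]; t=(q-c)@vt
    print('bar',len(q),'c',c+vt*(np.percentile(t,1)+np.percentile(t,99))/2,'dir',vt,'L',np.ptp(t),'z99',np.percentile(q[:,2],98))
E
python3 - <<'E'
from h import *
for n in ['side','scene']:
  s=snap(n,'af_'+n); stand(s,'green'); stand(s,'blue'); stand(s,'red'); bar(s,.1665)
a=np.load('/tmp/af_side.npz')['frame'][30:280,180:440];b=np.load('/tmp/af_scene.npz')['frame'][80:330,200:460]
cv2.imwrite('pics/af.png',cv2.resize(np.hstack([a,b]),None,fx=1.53,fy=1.53))
rep()
E
```

```text
green 213 mid [0.6924 0.2166 0.22  ] dir [0.2246 0.0071 0.9744] top [0.7033 0.217  0.2674] L 0.09921888468746426
blue 181 mid [0.5496 0.2212 0.2154] dir [-0.3126  0.0619  0.9479] top [0.5348 0.2241 0.2603] L 0.10289795295195914
red 498 mid [0.6852 0.2153 0.2035] dir [-0.7907 -0.6087  0.0649] top [0.5196 0.0878 0.2171] L 0.42144151997907575
bar 194 c [0.6273 0.1611 0.2778] dir [-0.9966  0.0816 -0.012 ] L 0.08762460601255109 z99 0.2831223292272387
green 99 mid [0.7072 0.2253 0.2675] dir [-0.9603 -0.1594  0.2289] top [0.6939 0.2231 0.2707] L 0.02689312681959191
blue 362 mid [0.5582 0.2326 0.2173] dir [-0.2402  0.0214  0.9705] top [0.5463 0.2337 0.2656] L 0.09892477927059547
red 781 mid [0.698  0.2226 0.2073] dir [-0.8077 -0.5885  0.0358] top [0.5284 0.099  0.2148] L 0.41446515420481467
bar 225 c [0.6312 0.1704 0.2825] dir [ 0.9971 -0.0752 -0.0144] L 0.08321570415651916 z99 0.2860155188894087
t 50.77 p [0.5369 0.1081 0.3592] zaz -93.39 down [-0.0021 -0.0006 -1.    ] F [ 0.1986  0.5581 -0.3452] open 0.0397
```

View pics/af.png

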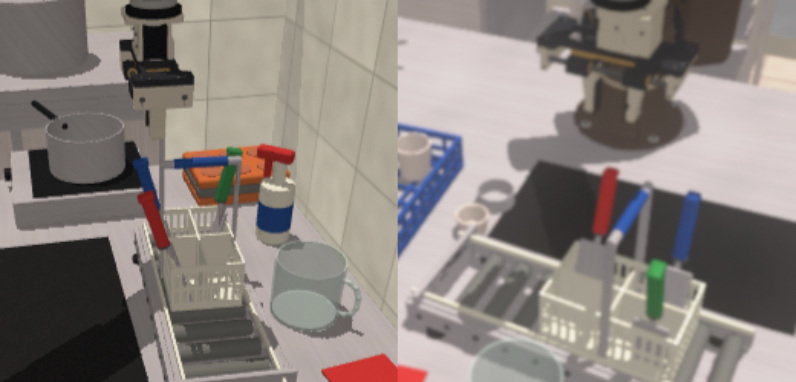

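All three spades stand in the basket. Their tops are out at the sides, clear of the bar. Next, the bar.

Request:
servo_tool(
  motion=[
    {"offset": [0,0.029,-0.021],"roll": 0,"claw": 0},
    {"offset": [0,0.029,-0.021],"roll": 0,"claw": 0},
    {"offset": [0,0.0294,-0.0213],"roll": 0,"claw": 0},
    {"offset": [0.02,0,0],"roll": 0,"claw": 0},
    {"offset": [0.02,0,0],"roll": 0,"claw": 0},
    {"offset": [0,0,0],"roll": 0,"claw": 0},
  ],
)

```text
clock: 51.52
tool_pos: [0.6273, 0.1658, 0.3172]
orientation: [-60.9, 89.7, -154.3]
force: [1.0, -0.6, 0.7]
opening: 0.0438
```

```bash
python3 - <<'E'
from h import *
s=snap('wrist','ag_w'); bar(s,.1665)
rep()
E
```

```text
bar 1884 c [0.6271 0.1676 0.2814] dir [-0.9973  0.0735 -0.0064] L 0.08912612015738473 z99 0.28345041455106024
t 51.58 p [0.628  0.1659 0.3191] zaz -93.38 down [-0.0028 -0.0018 -1.    ] F [1.2433 0.3072 0.3321] open 0.0437
```

View pics/ag_w.png

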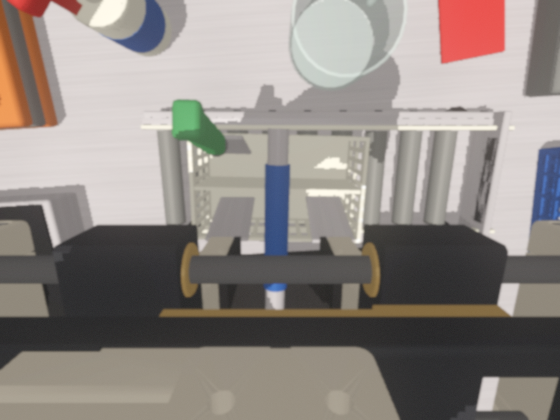

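The bar is centred between the fingers at column 277. Descending astride it with loosely closed jaws.

Request:
servo_tool(
  motion=[
    {"offset": [0.025,0,0],"roll": 0,"claw": 0},
    {"offset": [0.025,0,0],"roll": 0,"claw": 0},
    {"offset": [0.012,0,0],"roll": 0,"claw": 0},
    {"offset": [0,0,0],"roll": 0,"claw": -0.2},
    {"offset": [0,0,0],"roll": 0,"claw": -0.42},
    {"offset": [0,0,0],"roll": 0,"claw": -0.42},
    {"offset": [0,0,0],"roll": 0,"claw": -0.42},
  ],
)

```text
clock: 52.45
tool_pos: [0.6287, 0.1663, 0.2593]
orientation: [120.3, 89.9, 26.9]
force: [0.1, 1.3, 0.5]
opening: 0.0254
```

Request:
servo_tool(
  motion=[
    {"offset": [0,0,0.003],"roll": 0,"claw": -0.42},
    {"offset": [0,0,0.004],"roll": 0,"claw": -0.42},
    {"offset": [0,0,0.006],"roll": 0,"claw": -0.42},
    {"offset": [0,0,0.006],"roll": 0,"claw": -0.42},
    {"offset": [0,0,0.006],"roll": 0,"claw": -0.42},
    {"offset": [0,0,0.006],"roll": 0,"claw": -0.42},
    {"offset": [0,0,0.006],"roll": 0,"claw": -0.42},
    {"offset": [0,0,0.006],"roll": 0,"claw": -0.42},
  ],
)

```text
clock: 53.45
tool_pos: [0.6259, 0.1228, 0.2587]
orientation: [-9.1, 90.0, -102.5]
force: [-0.5, 1.4, 1.2]
opening: 0.0254
```

```bash
python3 - <<'E'
from h import *
p,_=rep()
for n in ['side','scene']:
  s=snap(n,'ah_'+n); 
a=np.load('/tmp/ah_side.npz')['frame'][30:280,180:440];b=np.load('/tmp/ah_scene.npz')['frame'][80:330,200:460]
cv2.imwrite('pics/ah.png',cv2.resize(np.hstack([a,b]),None,fx=1.53,fy=1.53))
E
```

```text
t 53.45 p [0.6259 0.1228 0.2587] zaz -93.39 down [-0. -0. -1.] F [-0.4999  1.3588  1.1653] open 0.0254
```

View pics/ah.png

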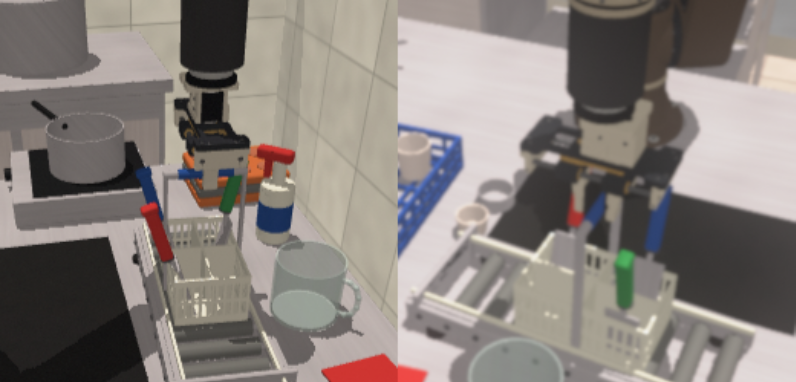

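Request:
servo_tool(
  motion=[
    {"offset": [0,0,0.008],"roll": 0,"claw": -0.42},
    {"offset": [0,0,0.008],"roll": 0,"claw": -0.42},
    {"offset": [0,0,0.008],"roll": 0,"claw": -0.42},
    {"offset": [0,0,0.008],"roll": 0,"claw": -0.42},
    {"offset": [0,0,0.008],"roll": 0,"claw": -0.42},
    {"offset": [0,0,0.008],"roll": 0,"claw": -0.42},
    {"offset": [0,0,0.008],"roll": 0,"claw": -0.42},
    {"offset": [0,0,0.008],"roll": 0,"claw": -0.42},
    {"offset": [0,0,0.008],"roll": 0,"claw": -0.42},
    {"offset": [0,0,0.008],"roll": 0,"claw": -0.42},
    {"offset": [0,0,0.008],"roll": 0,"claw": -0.42},
    {"offset": [0,0,0.008],"roll": 0,"claw": -0.42},
  ],
)

```text
clock: 55.05
tool_pos: [0.6202, 0.0269, 0.2586]
orientation: [-57.3, 90.0, -150.7]
force: [-0.6, 0.8, -0.8]
opening: 0.0257
```

Request:
servo_tool(
  motion=[
    {"offset": [0,0,0.005],"roll": 0,"claw": -0.42},
    {"offset": [0,0,0.005],"roll": 0,"claw": -0.42},
    {"offset": [0,0,0.005],"roll": 0,"claw": -0.42},
    {"offset": [0,0,0.004],"roll": 0,"claw": -0.42},
    {"offset": [0,0,0.004],"roll": 0,"claw": -0.42},
    {"offset": [0,0,0.004],"roll": 0,"claw": -0.42},
  ],
)

```text
clock: 55.8
tool_pos: [0.6187, 0.0003, 0.2587]
orientation: [93.5, 90.0, 0.1]
force: [-0.2, 0.5, 0.2]
opening: 0.0258
```

```bash
python3 - <<'E'
from h import *
p,_=rep()
for n in ['side','scene']:
  s=snap(n,'ai_'+n); bar(s,p[1])
a=np.load('/tmp/ai_side.npz')['frame'][80:330,180:440];b=np.load('/tmp/ai_scene.npz')['frame'][80:330,180:440]
cv2.imwrite('pics/ai.png',cv2.resize(np.hstack([a,b]),None,fx=1.53,fy=1.53))
E
```

```text
t 55.8 p [0.6187 0.0003 0.2587] zaz -93.38 down [ 0.  0. -1.] F [-0.2021  0.5193  0.2131] open 0.0258
bar 107 c [ 0.6162 -0.0022  0.2754] dir [ 0.9899 -0.1191 -0.0769] L 0.08774092449939055 z99 0.28265932909981917
bar 59 c [0.6423 0.0073 0.2829] dir [ 0.9995 -0.0308  0.0056] L 0.03738904175269111 z99 0.2863208572991961
```

View pics/ai.png

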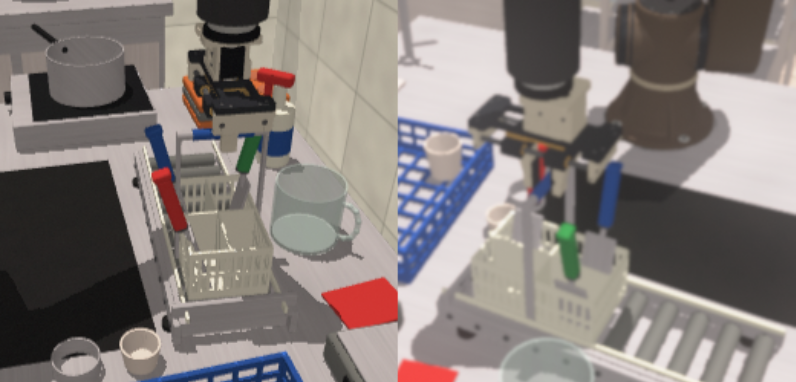

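Request:
servo_tool(
  motion=[
    {"offset": [0,0,0.004],"roll": 0,"claw": -0.42},
    {"offset": [0,0,0.004],"roll": 0,"claw": -0.42},
    {"offset": [0,0,0.003],"roll": 0,"claw": -0.42},
    {"offset": [0,0,0.003],"roll": 0,"claw": -0.42},
  ],
)

```text
clock: 56.4
tool_pos: [0.6179, -0.0137, 0.2587]
orientation: [106.3, 90.0, 12.9]
force: [-0.3, -0.3, -0.2]
opening: 0.0253
```

Request:
servo_tool(
  motion=[
    {"offset": [0,0,0.002],"roll": 0,"claw": -0.42},
    {"offset": [0,0,0.002],"roll": 0,"claw": -0.42},
  ],
)

```text
clock: 56.65
tool_pos: [0.6176, -0.0176, 0.2587]
orientation: [31.1, 90.0, -62.2]
force: [-0.3, 2.4, 0.1]
opening: 0.0253
```

Request:
servo_tool(
  motion=[
    {"offset": [0,0,0.002],"roll": 0,"claw": -0.42},
    {"offset": [0,0,0.002],"roll": 0,"claw": -0.42},
  ],
)

```text
clock: 56.9
tool_pos: [0.6174, -0.0216, 0.2587]
orientation: [91.5, 90.0, -1.9]
force: [0.1, 0.5, 0.4]
opening: 0.0252
```

Request:
servo_tool(
  motion=[
    {"offset": [0,0,0.002],"roll": 0,"claw": -0.42},
    {"offset": [0,0,0.002],"roll": 0,"claw": -0.42},
  ],
)

```text
clock: 57.15
tool_pos: [0.6171, -0.0256, 0.2587]
orientation: [176.7, 90.0, 83.3]
force: [0.2, 0.5, -0.0]
opening: 0.0259
```

```bash
python3 - <<'E'
from h import *
p,_=rep()
for n in ['side','scene']:
  s=snap(n,'aj_'+n); bar(s,p[1])
a=np.load('/tmp/aj_side.npz')['frame'][80:330,180:440];b=np.load('/tmp/aj_scene.npz')['frame'][80:330,180:440]
cv2.imwrite('pics/aj.png',cv2.resize(np.hstack([a,b]),None,fx=1.53,fy=1.53))
rep()
E
```

```text
t 57.15 p [ 0.6171 -0.0256  0.2587] zaz -93.38 down [ 0.  0. -1.] F [ 0.1776  0.4792 -0.0347] open 0.0259
bar 99 c [ 0.6149 -0.0279  0.2752] dir [ 0.9879 -0.1181 -0.1004] L 0.08909308175289947 z99 0.282741903078188
bar 50 c [ 0.6424 -0.0184  0.2832] dir [ 0.9977 -0.0667  0.0139] L 0.03376486214823687 z99 0.2864838569670229
t 57.25 p [ 0.617  -0.0258  0.2586] zaz -93.4 down [-0.0002 -0.0002 -1.    ] F [-0.2411 -0.0881 -0.2291] open 0.0252
```

View pics/aj.png

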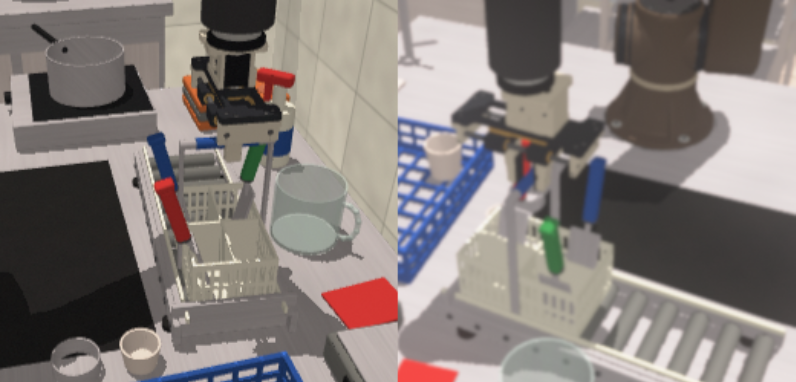

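The bar still moves with the fingers. Creeping on until the force rises.

Request:
servo_tool(
  motion=[
    {"offset": [0,0,0.002],"roll": 0,"claw": -0.42},
    {"offset": [0,0,0.001],"roll": 0,"claw": -0.42},
  ],
)

```text
clock: 57.5
tool_pos: [0.617, -0.0281, 0.2588]
orientation: [165.7, 90.0, 72.4]
force: [-1.4, 3.6, 3.4]
opening: 0.0253
```

Request:
servo_tool(
  motion=[
    {"offset": [0,0,0.002],"roll": 0,"claw": -0.42},
    {"offset": [0,0,0.001],"roll": 0,"claw": -0.42},
  ],
)

```text
clock: 57.75
tool_pos: [0.6169, -0.0314, 0.2588]
orientation: [119.9, 90.0, 26.6]
force: [0.0, 2.5, 2.1]
opening: 0.0256
```

Request:
servo_tool(
  motion=[
    {"offset": [0,0,0.002],"roll": 0,"claw": -0.42},
    {"offset": [0,0,0.001],"roll": 0,"claw": -0.42},
  ],
)

```text
clock: 58.0
tool_pos: [0.6167, -0.0346, 0.2587]
orientation: [98.0, 90.0, 4.7]
force: [0.1, 2.8, 1.8]
opening: 0.0254
```

```bash
python3 - <<'E'
from h import *
p,_=rep()
for n in ['side','scene']:
  s=snap(n,'ak_'+n); bar(s,p[1]); P=pts(s)
  # front wall of basket vs stop: points z .08-.13 min y
  m=(P[...,2]>.09)&(P[...,2]<.13)&(P[...,0]>.57)&(P[...,0]<.66)&(P[...,1]<-.05)&(P[...,1]>-.2); print('front',m.sum(),np.percentile(P[m][:,1],[1,5,50]))
  m=(P[...,2]>.064)&(P[...,2]<.078)&(P[...,0]>.57)&(P[...,0]<.66)&(P[...,1]<-.05)&(P[...,1]>-.2); print('stop',m.sum(),np.percentile(P[m][:,1],[1,50,99]))
a=np.load('/tmp/ak_side.npz')['frame'][80:330,180:440];b=np.load('/tmp/ak_scene.npz')['frame'][80:330,180:440]
cv2.imwrite('pics/ak.png',cv2.resize(np.hstack([a,b]),None,fx=1.53,fy=1.53))
rep()
E
```

```text
t 58.0 p [ 0.6167 -0.0346  0.2587] zaz -93.39 down [ 0.0002  0.     -1.    ] F [0.1171 2.7739 1.8261] open 0.0254
bar 91 c [ 0.6127 -0.0358  0.2772] dir [-0.9928  0.0824  0.0872] L 0.08600725997915862 z99 0.28457774748471015
front 458 [-0.1298 -0.1287 -0.1242]
stop 287 [-0.1382 -0.1309 -0.0757]
bar 47 c [ 0.6435 -0.0266  0.2847] dir [ 0.9973 -0.0727 -0.0044] L 0.02889567306304347 z99 0.2886018545888154
front 429 [-0.1254 -0.1232 -0.1041]
stop 35 [-0.1261 -0.1139 -0.0761]
t 58.1 p [ 0.6166 -0.0347  0.2587] zaz -93.4 down [ 0.0001 -0.0001 -1.    ] F [-0.7966  3.379   1.3566] open 0.0254
```

View pics/ak.png

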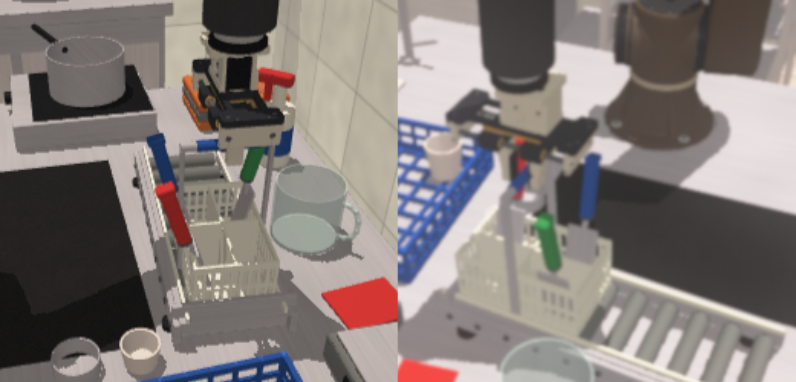

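Contact: a steady force of about 3 N, and the bar rose about 2 mm because it started tipping against the stop. I'll back off so it sits flat, with the jaws centred on the bar.

Request:
servo_tool(
  motion=[
    {"offset": [0,0,-0.003],"roll": 0,"claw": -0.42},
    {"offset": [0,0,-0.003],"roll": 0,"claw": -0.42},
    {"offset": [0,0,-0.003],"roll": 0,"claw": -0.42},
    {"offset": [0,0,-0.001],"roll": 0,"claw": -0.42},
    {"offset": [0,0,0],"roll": 0,"claw": -0.42},
  ],
)

```text
clock: 58.72
tool_pos: [0.6172, -0.0246, 0.2587]
orientation: [-5.2, 90.0, -98.6]
force: [0.6, -0.1, -0.7]
opening: 0.025
```

```bash
python3 - <<'E'
from h import *
p,_=rep()
for n in ['side','scene']:
  s=snap(n,'al_'+n); bar(s,p[1]); P=pts(s)
  m=(P[...,2]>.09)&(P[...,2]<.13)&(P[...,0]>.57)&(P[...,0]<.66)&(P[...,1]<-.05)&(P[...,1]>-.2); print('front',m.sum(),np.percentile(P[m][:,1],[1,5,50]))
s=snap('wrist','al_w'); bar(s,p[1])
f=np.load('/tmp/al_side.npz')['frame'][200:320,280:400]; cv2.imwrite('pics/al_c.png',cv2.resize(f,None,fx=5,fy=5))
E
```

```text
t 58.73 p [ 0.6172 -0.0246  0.2587] zaz -93.38 down [-0.     -0.0003 -1.    ] F [ 0.559  -0.0786 -0.672 ] open 0.025
bar 109 c [ 0.6145 -0.0297  0.2754] dir [ 0.9904 -0.1112 -0.0822] L 0.08867909974872887 z99 0.282342027866091
front 462 [-0.1286 -0.1272 -0.1229]
bar 55 c [ 0.6405 -0.0194  0.2831] dir [ 0.9999 -0.0085  0.013 ] L 0.04062736235933498 z99 0.2859620568336828
front 411 [-0.1238 -0.1221 -0.1034]
bar 2843 c [ 0.6275 -0.0234  0.2812] dir [-0.9975  0.0704 -0.0102] L 0.06621670816399436 z99 0.2833253213575725
```

View pics/al_w.png

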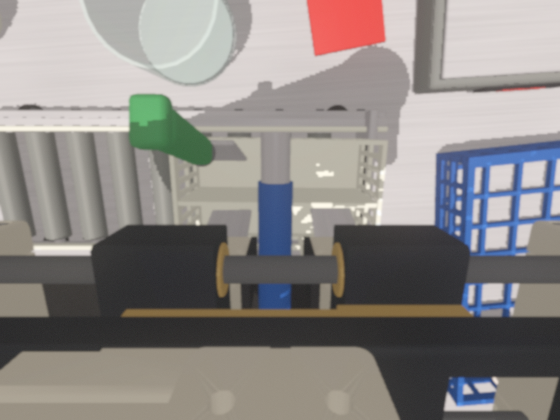

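View pics/al_c.png

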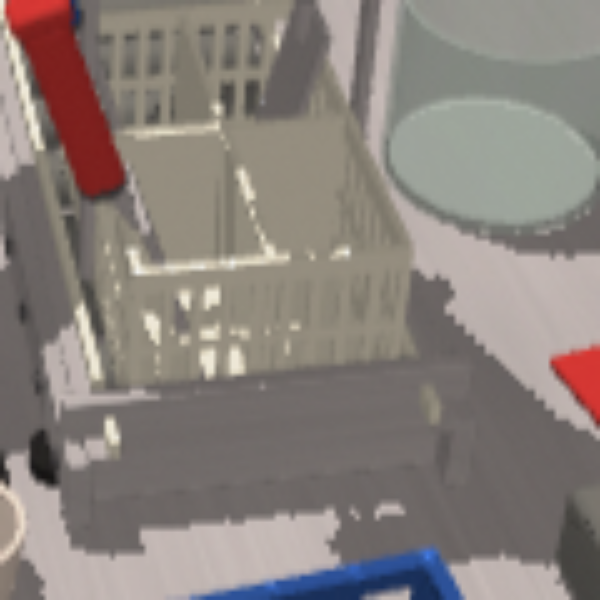

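Request:
servo_tool(
  motion=[
    {"offset": [0,0,0.001],"roll": 0,"claw": -0.42},
    {"offset": [0,0,0.001],"roll": 0,"claw": -0.42},
    {"offset": [0,0,0.001],"roll": 0,"claw": -0.42},
    {"offset": [0,0,0],"roll": 0,"claw": -0.42},
  ],
)

```text
clock: 59.38
tool_pos: [0.617, -0.0275, 0.2587]
orientation: [143.2, 90.0, 49.8]
force: [0.2, 0.3, 0.1]
opening: 0.0256
```

Request:
servo_tool(
  motion=[
    {"offset": [0,0,0.001],"roll": 0,"claw": -0.42},
    {"offset": [0,0,0],"roll": 0,"claw": -0.42},
  ],
)

```text
clock: 59.62
tool_pos: [0.617, -0.0282, 0.2587]
orientation: [159.0, 90.0, 65.6]
force: [-0.5, 2.4, 1.0]
opening: 0.0257
```

```bash
python3 - <<'E'
from h import *
p,_=rep()
for n in ['side','scene','wrist','side','scene','wrist']:
  s=snap(n,'am_'+n); bar(s,p[1]); rep()
E
```

```text
t 59.62 p [ 0.617  -0.0282  0.2587] zaz -93.38 down [ 0.0002  0.0005 -1.    ] F [-0.4941  2.3986  0.9811] open 0.0257
bar 95 c [ 0.6144 -0.03    0.2749] dir [-0.9895  0.0963  0.1076] L 0.08870118941203992 z99 0.28275339117866605
t 59.67 p [ 0.617  -0.0282  0.2587] zaz -93.38 down [ 0.0002  0.0004 -1.    ] F [0.7432 3.2531 0.6325] open 0.0256
bar 52 c [ 0.6421 -0.0202  0.283 ] dir [ 0.9988 -0.0429  0.0246] L 0.032778340829347566 z99 0.28651727248932685
t 59.73 p [ 0.617  -0.0282  0.2587] zaz -93.38 down [ 0.0003  0.0003 -1.    ] F [-0.8639  2.9295  0.7177] open 0.0252
bar 2838 c [ 0.6273 -0.0242  0.2813] dir [-0.9979  0.0638 -0.0136] L 0.06689576558299327 z99 0.2835239114557212
t 59.77 p [ 0.617  -0.0282  0.2587] zaz -93.38 down [ 0.0002  0.0003 -1.    ] F [-0.4491  3.1193  2.1792] open 0.0252
bar 96 c [ 0.6139 -0.0303  0.2749] dir [-0.9891  0.1073  0.1008] L 0.08823748823196577 z99 0.2826709453051887
t 59.83 p [ 0.617  -0.0283  0.2587] zaz -93.38 down [ 0.0002  0.0002 -1.    ] F [-0.095   3.5118  0.955 ] open 0.0255
bar 50 c [ 0.6411 -0.0204  0.283 ] dir [ 0.9992 -0.0397  0.0094] L 0.032758801058599865 z99 0.28625274802598655
t 59.88 p [ 0.617  -0.0283  0.2587] zaz -93.38 down [ 0.0002  0.0002 -1.    ] F [-0.326   3.0597  1.6239] open 0.0255
bar 2839 c [ 0.6272 -0.0243  0.2813] dir [-0.9979  0.0641 -0.0124] L 0.06605444240412599 z99 0.2834924297506751
t 59.92 p [ 0.617  -0.0283  0.2587] zaz -93.38 down [ 0.0002  0.0002 -1.    ] F [-1.2509  3.3082  1.8102] open 0.0252
```

Firmly against the stop: 3 N with no rise of the bar. Centring on the bar, gripping and lifting.

Request:
servo_tool(
  motion=[
    {"offset": [0,0,-0.002],"roll": 0,"claw": -0.42},
    {"offset": [0,0,-0.002],"roll": 0,"claw": -0.42},
    {"offset": [0,0,0],"roll": 0,"claw": -0.5},
    {"offset": [0,0,0],"roll": 0,"claw": -1},
    {"offset": [0,0,0],"roll": 0,"claw": -1},
    {"offset": [0,0,0],"roll": 0,"claw": -1},
    {"offset": [0,0,0],"roll": 0,"claw": -1},
  ],
)

```text
clock: 60.8
tool_pos: [0.6173, -0.0242, 0.2588]
orientation: [137.6, 90.0, 44.2]
force: [-0.3, 3.4, 0.8]
opening: 0.0127
```

Request:
servo_tool(
  motion=[
    {"offset": [-0.003,0,0],"roll": 0,"claw": -1},
    {"offset": [-0.005,0,0],"roll": 0,"claw": -1},
    {"offset": [-0.008,0,0],"roll": 0,"claw": -1},
    {"offset": [-0.01,0,0],"roll": 0,"claw": -1},
    {"offset": [-0.01,0,0],"roll": 0,"claw": -1},
    {"offset": [-0.01,0,0],"roll": 0,"claw": -1},
    {"offset": [-0.01,0,0],"roll": 0,"claw": -1},
    {"offset": [-0.01,0,0],"roll": 0,"claw": -1},
    {"offset": [-0.01,0,0],"roll": 0,"claw": -1},
    {"offset": [-0.01,0,0],"roll": 0,"claw": -1},
    {"offset": [-0.005,0,0],"roll": 0,"claw": -1},
    {"offset": [0,0,0],"roll": 0,"claw": -1},
  ],
)

```text
clock: 62.3
tool_pos: [0.6173, -0.0244, 0.35]
orientation: [110.6, 90.0, 17.2]
force: [-0.4, 0.7, -7.2]
opening: 0.013
```

```bash
python3 - <<'E'
from h import *
p,_=rep()
for n in ['side','scene']:
  s=snap(n,'an_'+n); bar(s,p[1])
a=np.load('/tmp/an_side.npz')['frame'][30:330,160:440];b=np.load('/tmp/an_scene.npz')['frame'][30:330,160:440]
cv2.imwrite('pics/an.png',cv2.resize(np.hstack([a,b]),None,fx=1.4,fy=1.4))
p,M=rep(); print('off',M.T@(np.array([.521,-.418,p[2]])-p))
E
```

```text
t 62.3 p [ 0.6173 -0.0244  0.35  ] zaz -93.39 down [ 0.0006  0.0002 -1.    ] F [-0.4178  0.7479 -7.2056] open 0.013
bar 220 c [ 0.6152 -0.0317  0.369 ] dir [-0.9978  0.0651 -0.0129] L 0.08954571378971493 z99 0.3745929102026609
bar 17 c [ 0.6441 -0.0215  0.3741] dir [ 0.9979  0.0527 -0.0386] L 0.022617907270560726 z99 0.37638153055156304
t 62.4 p [ 0.617  -0.0244  0.3492] zaz -93.39 down [-0.0006  0.0001 -1.    ] F [-0.2404  0.5998 -7.1936] open 0.0127
off [ 0.     -0.0726  0.3986]
```

View pics/an.png

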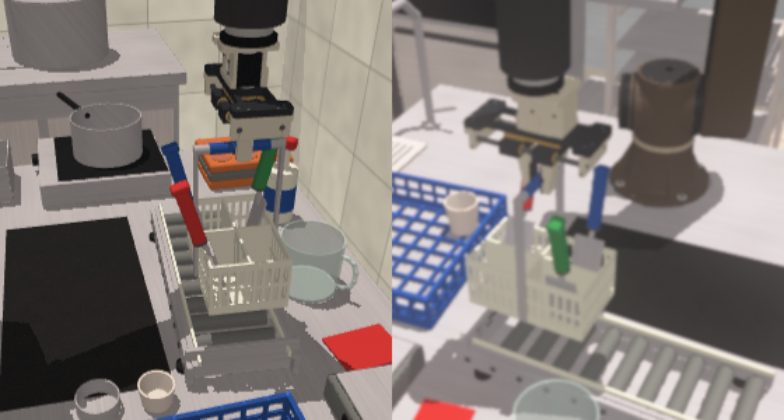

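Lifted level. Carrying it to the rack.

Request:
servo_tool(
  motion=[
    {"offset": [-0.005,-0.002,0.01],"roll": 0,"claw": -1},
    {"offset": [-0.005,-0.004,0.02],"roll": 0,"claw": -1},
    {"offset": [0,-0.005,0.0285],"roll": 0,"claw": -1},
    {"offset": [0,-0.005,0.0285],"roll": 0,"claw": -1},
    {"offset": [0,-0.005,0.0285],"roll": 0,"claw": -1},
    {"offset": [0,-0.006,0.0285],"roll": 0,"claw": -1},
    {"offset": [0,-0.006,0.0285],"roll": 0,"claw": -1},
    {"offset": [0,-0.006,0.0285],"roll": 0,"claw": -1},
    {"offset": [0,-0.006,0.0285],"roll": 0,"claw": -1},
    {"offset": [0,-0.006,0.0285],"roll": 0,"claw": -1},
    {"offset": [0,-0.006,0.0285],"roll": 0,"claw": -1},
    {"offset": [0,-0.006,0.0285],"roll": 0,"claw": -1},
  ],
)

```text
clock: 63.9
tool_pos: [0.5343, -0.3373, 0.3602]
orientation: [33.5, 90.0, -59.9]
force: [0.8, -0.4, -7.4]
opening: 0.0129
```

Request:
servo_tool(
  motion=[
    {"offset": [0,-0.004,0.0285],"roll": 0,"claw": -1},
    {"offset": [0,-0.003,0.025],"roll": -1.5,"claw": -1},
    {"offset": [0,-0.002,0.018],"roll": -1.5,"claw": -1},
    {"offset": [0,0,0.009],"roll": -1.5,"claw": -1},
    {"offset": [0,0,0],"roll": -1.5,"claw": -1},
    {"offset": [0,0,0],"roll": 0,"claw": -1},
    {"offset": [0,0,0],"roll": 0,"claw": -1},
  ],
)

```text
clock: 64.78
tool_pos: [0.5227, -0.4148, 0.3599]
orientation: [80.3, 90.0, -7.1]
force: [-0.7, -0.5, -7.1]
opening: 0.0131
```

```bash
python3 - <<'E'
from h import *
p,M=rep(); print('off',M.T@(np.array([.521,-.418,p[2]])-p))
for n in ['side','scene']:
  s=snap(n,'ao_'+n); P=pts(s)
  m=cmask(s,'blue')&(P[...,2]>.06)&(P[...,2]<.09)&(P[...,1]<.05); q=P[m]; r=cv2.minAreaRect(q[:,:2].astype(np.float32)); print(n,'rack',r)
s=snap('wrist','ao_w')
E
```

```text
t 64.78 p [ 0.5227 -0.4148  0.3599] zaz -87.39 down [ 0.0002 -0.     -1.    ] F [-0.7316 -0.476  -7.1207] open 0.0131
off [-0.     -0.0019  0.0031]
side rack ((0.47584426403045654, -0.35296133160591125), (0.20142588019371033, 0.3820720314979553), 83.10266876220703)
scene rack ((0.4814772605895996, -0.41904619336128235), (0.3498581349849701, 0.3479923605918884), 2.9724090099334717)
```

View pics/ao_side.png

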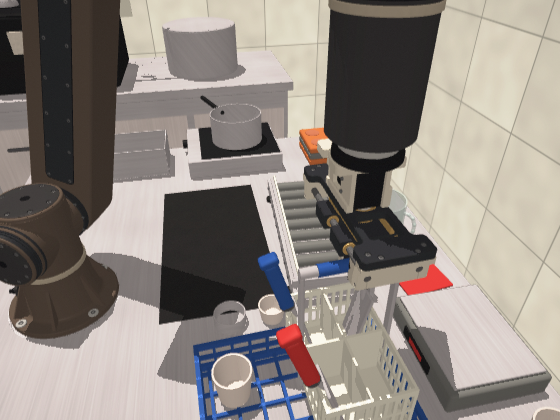

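View pics/ao_scene.png

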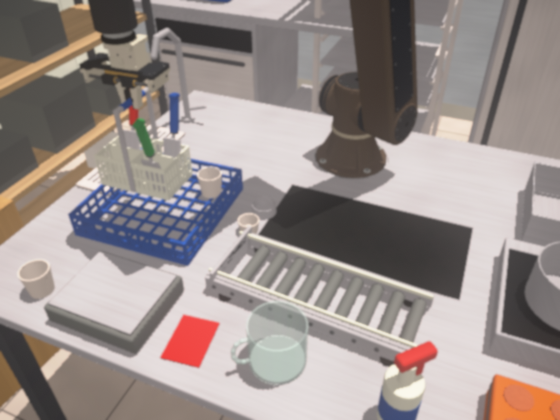

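View pics/ao_w.png

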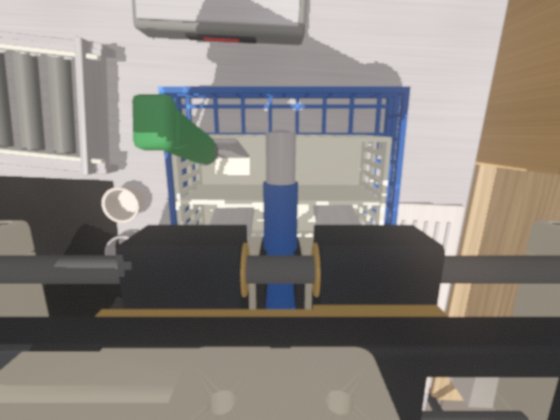

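Well centred over the free part. Lowering.

Request:
servo_tool(
  motion=[
    {"offset": [0.01,-0.001,0.002],"roll": 0,"claw": -1},
    {"offset": [0.015,-0.001,0.001],"roll": 0,"claw": -1},
    {"offset": [0.02,0,0],"roll": 0,"claw": -1},
    {"offset": [0.02,0,0],"roll": 0,"claw": -1},
    {"offset": [0.02,0,0],"roll": 0,"claw": -1},
    {"offset": [0.02,0,0],"roll": 0,"claw": -1},
    {"offset": [0.01,0,0],"roll": 0,"claw": -1},
    {"offset": [0.008,0,0],"roll": 0,"claw": -1},
    {"offset": [0.003,0,0],"roll": 0,"claw": -1},
    {"offset": [0,0,0],"roll": 0,"claw": -1},
    {"offset": [0,0,0],"roll": 0,"claw": -1},
  ],
)

```text
clock: 66.3
tool_pos: [0.5212, -0.4184, 0.2343]
orientation: [54.3, 89.9, -33.1]
force: [0.1, -0.5, -7.0]
opening: 0.0132
```

Request:
servo_tool(
  motion=[
    {"offset": [0.002,0,0],"roll": 0,"claw": -1},
    {"offset": [0.002,0,0],"roll": 0,"claw": -1},
    {"offset": [0,0,0],"roll": 0,"claw": -1},
  ],
)

```text
clock: 66.68
tool_pos: [0.5209, -0.4181, 0.2294]
orientation: [-122.7, 90.0, 149.9]
force: [-0.8, 0.2, -6.6]
opening: 0.0129
```

Request:
servo_tool(
  motion=[
    {"offset": [0.002,0,0],"roll": 0,"claw": -1},
    {"offset": [0.001,0,0],"roll": 0,"claw": -1},
    {"offset": [0,0,0],"roll": 0,"claw": -1},
  ],
)

```text
clock: 67.05
tool_pos: [0.5211, -0.4183, 0.2267]
orientation: [48.8, 90.0, -38.6]
force: [-0.0, 0.9, -7.7]
opening: 0.0129
```

```bash
python3 - <<'E'
from h import *
p,_=rep()
for n in ['side','scene']:
  s=snap(n,'ap_'+n); rep()
E
```

```text
t 67.05 p [ 0.5211 -0.4183  0.2267] zaz -87.39 down [ 0.0001 -0.0001 -1.    ] F [-0.0478  0.8809 -7.7293] open 0.0129
t 67.1 p [ 0.521  -0.4182  0.2266] zaz -87.39 down [-0.0001  0.0001 -1.    ] F [ 0.3541  0.667  -6.8949] open 0.0133
t 67.15 p [ 0.5209 -0.4182  0.2266] zaz -87.39 down [-0.0001  0.0001 -1.    ] F [ 0.491   0.4898 -7.4947] open 0.0131
```

View pics/ap_scene.png

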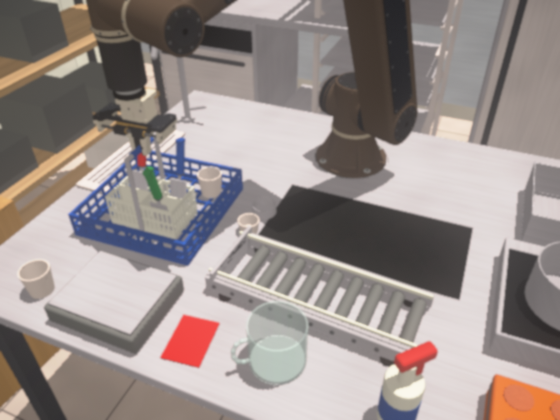

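View pics/ap_side.png

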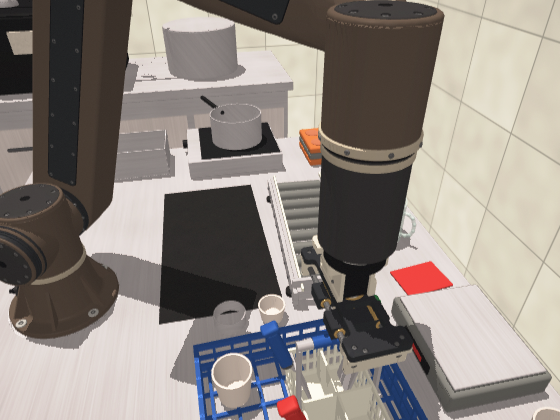

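Request:
servo_tool(
  motion=[
    {"offset": [0.001,0,0],"roll": 0,"claw": -1},
    {"offset": [0,0,0],"roll": 0,"claw": -1},
  ],
)

```text
clock: 67.4
tool_pos: [0.5213, -0.4184, 0.2262]
orientation: [49.3, 89.9, -38.0]
force: [0.1, 0.1, -4.5]
opening: 0.0126
```

Request:
servo_tool(
  motion=[
    {"offset": [0.001,0,0],"roll": 0,"claw": -1},
    {"offset": [0,0,0],"roll": 0,"claw": -1},
  ],
)

```text
clock: 67.65
tool_pos: [0.5219, -0.4185, 0.2259]
orientation: [56.1, 89.8, -31.3]
force: [2.0, 0.9, 2.1]
opening: 0.0131
```

Request:
servo_tool(
  motion=[
    {"offset": [0.001,0,0],"roll": 0,"claw": -1},
    {"offset": [0,0,0],"roll": 0,"claw": -1},
  ],
)

```text
clock: 67.9
tool_pos: [0.5225, -0.4186, 0.2257]
orientation: [59.7, 89.8, -27.7]
force: [4.1, 2.8, 6.2]
opening: 0.0128
```

It's seated: the force changed from −7 to +6 N. Releasing and rising.

Request:
servo_tool(
  motion=[
    {"offset": [-0.001,0,0],"roll": 0,"claw": -1},
    {"offset": [0,0,0],"roll": 0,"claw": -0.6},
    {"offset": [0,0,0],"roll": 0,"claw": -0.4},
    {"offset": [0,0,0],"roll": 0,"claw": -0.2},
    {"offset": [0,0,0],"roll": 0,"claw": -0.1},
    {"offset": [0,0,0],"roll": 0,"claw": -0.1},
    {"offset": [-0.02,0,0],"roll": 0,"claw": -0.1},
    {"offset": [-0.04,0,0],"roll": 0,"claw": -0.1},
    {"offset": [-0.05,0,0],"roll": 0,"claw": -0.1},
    {"offset": [-0.05,0,0],"roll": 0,"claw": -0.1},
    {"offset": [0,0,0],"roll": 0,"claw": -0.1},
  ],
)

```text
clock: 69.28
tool_pos: [0.522, -0.4192, 0.3899]
orientation: [55.0, 89.5, -32.4]
force: [0.1, 0.2, -0.6]
opening: 0.0393
```

Request:
servo_tool(
  motion=[
    {"offset": [-0.02,-0.02,-0.04],"roll": 0,"claw": 0},
    {"offset": [0,-0.02,-0.05],"roll": 0,"claw": 0},
    {"offset": [0,-0.02,-0.05],"roll": 0,"claw": 0},
    {"offset": [0,-0.02,-0.05],"roll": 0,"claw": 0},
    {"offset": [0,0,-0.05],"roll": 0,"claw": 0},
    {"offset": [0,0,-0.05],"roll": 0,"claw": 0},
    {"offset": [0,0,0],"roll": 0,"claw": 0},
    {"offset": [0,0,0],"roll": 0,"claw": 0},
  ],
)

```text
clock: 70.28
tool_pos: [0.4278, -0.132, 0.4044]
orientation: [-62.0, 90.0, -149.4]
force: [-0.2, -0.0, -1.0]
opening: 0.0436
```

```bash
python3 - <<'E'
from h import *
rep()
for n in ['side','scene']:
  s=snap(n,'aq_'+n); P=pts(s)
  m=(P[...,2]>.092)&(P[...,2]<.112)&(P[...,0]>.42)&(P[...,0]<.63)&(P[...,1]<-.28)&(P[...,1]>-.56)&~cmask(s,'blue')&~cmask(s,'red')&~cmask(s,'green'); q=P[m]
  r=cv2.minAreaRect(q[:,:2].astype(np.float32)); print(n,'basket top',len(q),r,np.percentile(q[:,2],[5,50,95]))
  m=cmask(s,'blue')&(P[...,2]>.225)&(P[...,0]>.46)&(P[...,0]<.6)&(P[...,1]<-.38)&(P[...,1]>-.45); q=P[m]
  if len(q): c=q.mean(0);vt=np.linalg.svd(q-c,full_matrices=False)[2][0]; print('bar',len(q),c,vt)
  for c in ['green','red','blue']:
    m=cmask(s,c)&(P[...,2]>.11)&(P[...,0]>.38)&(P[...,0]<.66)&(P[...,1]<-.28)&(P[...,1]>-.56); 
    if c=='blue': m&=(P[...,1]>-.39)
    q=P[m]
    if len(q)>10: ce=q.mean(0);vt=np.linalg.svd(q-ce,full_matrices=False)[2][0]; print(c,len(q),ce,vt*np.sign(vt[2]),'zmax',q[:,2].max())
E
```

```text
t 70.28 p [ 0.4278 -0.132   0.4044] zaz -87.32 down [-0.0001 -0.0001 -1.    ] F [-0.2378 -0.0444 -1.0141] open 0.0436
side basket top 1214 ((0.5241680145263672, -0.3977115750312805), (0.14262984693050385, 0.14045631885528564), 83.77597045898438) [0.0929 0.0996 0.1066]
bar 748 [ 0.5225 -0.4234  0.2463] [-0.9992 -0.0397  0.006 ]
green 550 [ 0.5829 -0.3599  0.2073] [0.2394 0.0392 0.9701] zmax 0.23873535275808405
red 475 [ 0.4286 -0.4943  0.2166] [-0.5797  0.1472  0.8014] zmax 0.2273764926677838
blue 695 [ 0.4351 -0.3735  0.1912] [-0.359   0.0399  0.9325] zmax 0.22898326534810642
scene basket top 1090 ((0.5232632756233215, -0.4177674353122711), (0.13573719561100006, 0.20753635466098785), 3.3319220542907715) [0.0931 0.1007 0.1088]
bar 97 [ 0.525  -0.4129  0.2493] [ 0.9987  0.0512 -0.0066]
green 31 [ 0.5957 -0.3491  0.235 ] [-0.9323 -0.3499  0.0918] zmax 0.24001120612264037
red 171 [ 0.4463 -0.4836  0.1823] [-0.2959 -0.0167  0.9551] zmax 0.23026800822159044
blue 120 [ 0.4463 -0.3601  0.1774] [-0.2526  0.005   0.9676] zmax 0.2328029867798712
```

View pics/aq_scene.png

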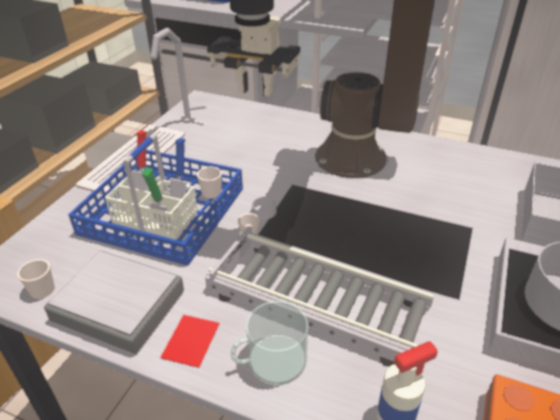

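View pics/aq_side.png

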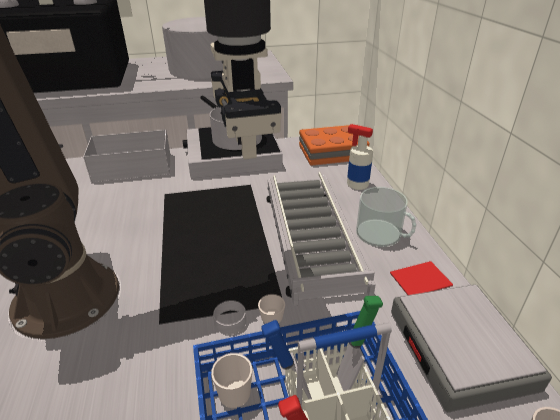

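```bash
python3 - <<'E'
from h import *
ctrl.close_job(); rep()
E
```

```text
the job is handed in; nothing more can be done
the job is handed in; nothing more can be done
```

The job is handed in at about 70 s of the 208 s allowed. There were three spades (green, blue and red); I saw no yellow one. All three stand blade down in the basket, and the basket is in the free part of the rack.

**Roll and placing:** I rolled the basket to the end stop with the jaws loosely around its bar. There I gripped the bar, lifted the basket and set it down in the rack.

**Last checks:**
- **Basket:** it sits flat, its centre about 2 mm from my estimate of the free point and its yaw within about 1° of the rack. The bar's top is at 0.249 m, the right height for sitting on the rack floor.
- **Spades:** all three stand leaning on the pocket walls, about 14–17° where the view was good. One side-camera fit for red read steeper, but its handle was cut off at the picture edge; the scene camera gave 17°.
- **Cup, ramekin and tart ring:** they look unmoved in the final pictures. I did not measure their positions again.
- **Robot:** the gripper is clear of everything.

**What went wrong on the way:**
- **Green spade:** on the first try it toppled inward to about 30–35°. It then slipped out of a grip at the very end of the handle and fell onto the bench beside the track. I picked it up, squared it and placed it properly.
- **At the stop:** I first pushed a little too far, and the basket began to tip, raising the bar about 2 mm. I backed off and pushed it up again with about 3 N; the bar did not rise that time, so I gripped and lifted there.

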